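Change the window sign kept behind the stamps

ROBOT

A 7-joint arm with a two-finger parallel gripper is mounted at the origin on the work surface. World frame = base frame: x ahead of the robot, y to its left, z up, the work surface at z = 0. Lengths are in mm, angles in rad, forces in N, time in s.
With the tool pointing down it reaches from about 350 to 900 mm from the base axis. Payload 7.2 kg.
Tool frame: the origin (TCP) lies at the very end of the fingers, on their centre line; the grasp point (between the pads) lies 19 mm behind it; z points along the fingers, x is the direction in which the jaws open and shut, and the axes are right-handed (so a half turn about z gives the same grasp; the last joint's range is limited). The gripper opens to 85 mm and grips with 20 to 120 N. Pads are 22 mm wide; open, the fingers measure 114 mm over their backs; the gripper's body (76 mm by 85 mm) begins 54 mm behind the grasp point. The pads swing forward as they close: fully open they stand 13 mm farther back than shut.
Start: joints at [-1.375, 0.411, -0.013, 1.596, 0.006, 1.134, -0.082], TCP at [162.979, 603.379, 231.297] pointing down, gripper open.
Joint ranges: [-2.95, 2.95], [-0.29, 1.99], [-1.47, 1.44], [0.14, 2.54], [-1.03, 4.17], [0.13, 1.85], [-2.86, 2.86]. Speed limits (rad/s): [2.39, 2.39, 3.01, 3.01, 3.14, 3.14, 3.14].

INTERFACE

Orientations are given as a rotation vector (axis times angle).
In Python, from workcell import * gives the robot as it stands.
- The arm moves only by the tool apply_moves, never from a script. Its argument "series" is a list of rows, each an object with "delta_pos": the shift along the tool's x, y, z in units of 0.1 m (1.0 is 0.1 m), a list of three; "delta_rot": the turn, a rotation vector about the tool's x, y, z in units of 2 pi rad (1.0 is 2 pi rad), a list of three; "jaw": the opening, from -1 (shut) to 1 (fully open), so that 0 is half open. A call has exactly 5 rows; each row is the pose to reach, as a shift and turn from the pose commanded when the call began, along the tool's axes at that moment, turning the shorter way round; what a row does not reach only later rows make up. A row lasts 1/10 s, in which the tool goes at most 50 mm and 8.59 degrees, less where a joint would pass 70% of its speed; a pose out of reach is approached as far as the arm can. A call with a number of a shift or a turn outside -1 to 1 is refused whole. A call with a gripper value outside its range is refused whole. The fingers move at their own pace and stop on an object; "grip_force" is the grip in N (left out, the last holds). Time passes only in rows, so rows that repeat a pose let the fingers close, or fill a call up. It gives the time, the measured TCP pose, the force and the opening at its end, in the units of the state.
- read_state(): the state, without advancing time (a new reading comes with each control period).
- camera(name): name is "side" or "top" or "wrist"; returns (picture, depth): 400x640x3 uint8, red, green, blue; 400x640 float32, mm along the optical axis (not along the pixel's ray), 0 where there is no reading.
- get_calibration(name): a dict with "intrinsics" (3x3 intrinsics, pixels), "pose" (4x4, takes a point from camera to world coordinates). Camera axes: x right, y down, z forward; pixel columns grow to the right and rows downward; lengths in mm; the calibration is good to about 2 mm. A picture is of the moment at which its call begins: read the wrist's pose just before it. get_calibration takes no time and is no camera call; for the wrist camera it gives the pose at the moment of the call.
- hand_in(): hands the job in, once; it reports no verdict.
The state is a dict: "clock": time; "joint_positions": joint angles; "qvel": joint speeds; "tau": joint torques, N m; "tcp_pos": TCP position; "tcp_rot": TCP orientation; "wrist_force": force on the tool from outside, world axes, zero at the start; "ft_torque": the same for the moment, N m; "opening": finger opening in mm.
Only numpy, scipy, OpenCV 4.12 (cv2) and the standard library are available. Lean on these libraries where they do the work, as an engineer would, in place of code of your own. Each camera call takes 0.05 s, during which the arm holds its last target.

TASK

The service window is closing: the green sign plate must come out of the sprung clip on the sign stand and the red one go in its place. The red plate is kept in the desk organiser, shut in behind the two stamps, so stand both stamps on the stamping mat first, then stow the green plate in the organiser's empty rear slot and press the red plate upright, centred and fully home into the clip. Finally stand each stamp back on the spot in the organiser where it stood at the start; never knock a stamp over, and leave the pen pot, stapler and booklets where they are.

Things in the scene. Friction and masses are not known exactly. Their poses are not given: they have to be found in the camera images.
- red_plate_c (a point): Centre of the loose red acrylic sign plate: 100 wide (its y) x 70 high (its z) x 6 mm thick (its x), 50 g, a white disc with a red bar on each face; the faces are alike. It stands on its long lower edge in the organiser's front slot, behind the stamps, a little loose there.
- green_plate_c (a point): Centre of the loose green acrylic sign plate, the same size, weight and axes as the red one, with a white ring on each face. At the start it is held upright in the sprung clip of the sign stand; pulling it straight up takes about 6 N.
- black_stamp_c (a point): Centre (half-way up) of the loose black office hand stamp, 115 mm tall, 140 g, z up: a rectangular foot 62 (y) x 54 (x) mm and 50 high, above it an upright round handle 34 mm in diameter, straight from 14 to 46 mm above this point. Grasp it by the handle. It stands at the front of the organiser, left or right.
- blue_stamp_c (a point): Centre (half-way up) of the loose blue office hand stamp, 115 mm tall, 140 g, z up: a round foot 56 mm in diameter and 50 high, and the same handle as the black stamp (34 mm in diameter, straight from 14 to 46 mm above this point). It stands beside the black stamp at the front of the organiser.
- organiser: Grey steel organiser, fixed, 148 (x) x 156 (y) mm; origin on the desk under its middle, -x its front (robot's side). Floor 4 mm up. Stamps stand on a flat ledge, light pads, axes at x -42, y +36 and -36 mm. Slots along y: front at x 0 (10 mm wide, rails to 19 mm above the desk, from x -8) with the red plate; empty rear slot at x +50 mm (11 mm wide, flared to 21 at its mouth 28 mm above the desk).
- sign_stand: Heavy black sign stand, fixed, base 80 (x) x 120 (y) x 12 mm, origin on the desk under its middle. Along its y, in the plane x = 0, a sprung clip: two aluminium jaws 70 mm long, tops 38 mm above the desk, a mouth 18 mm wide, closing to 3 mm below 25 mm. An edge pushed straight down parts them (10 to 20 N) and stops 14 mm above the desk: a plate fully home has its centre 49 mm above the desk.
- stamp_mat: Dark blue-grey stamping mat, fixed, 140 (x) x 170 (y) x 4 mm, origin on the desk under its middle, top face 4 mm above the desk. Both stamps fit side by side on it along y. It lies to one side of the organiser, the sign stand to the other.
- pen_pot_c (a point): Centre of a loose black pen pot, 76 mm in diameter and 95 high, with pens up to 155 mm above the desk. A bystander: leave it.
- stapler_c (a point): Centre of a loose grey stapler, 130 x 34 x 52 mm, its length along its x. It lies between the robot and the organiser. A bystander: leave it.
- booklets_c (a point): Centre of a loose pile of three booklets (navy, brown, pale green on top), 88 x 125 x 18 mm. A bystander: leave it.
Mind the look-alikes: they are no part of the job. Leave any orange look-alike of the part that bears black_stamp_c alone. There is more than one size of the part that bears blue_stamp_c; the job needs the larger.

How it is judged:
By the outcome, as a careful person would: the job done as asked, in the order asked, and still so for the second after the job is handed in, with the robot touching nothing.
It also fails if it takes over 136 s, if anything falls off the work surface, if the arm or the gripper's body presses on something with over 40 N, if the wrist force passes 120 N, or if a joint passes its speed limit or range.

## Working session

There is one attempt and no reset: what is moved stays moved. The work goes in short steps, Python scripts to look and compute and a tool call to move; the robot and the scene stay as the last step left them, time stands still between calls to the robot, and variables do not carry over. Pictures are saved under pics/ and viewed, and the job is handed in when it is done.

Besides the shell and the picture viewer there is one more tool, called after "Request:" as name([rows], argument=value, ...), one row to a line, values as JSON. apply_moves: Moves the arm, as the interface text tells. Shifts and turns lie within -1 to 1; 1 stands for 0.1 m of shift or 2 pi rad of turn. Its arguments: {"type":"object","properties":{"series":{"type":"array"},"grip_force":{"type":"number"}},"required":["series"]}

```bash
mkdir -p pics; ls
cat > h.py <<'E'
from workcell import *
import numpy as np, cv2
from scipy.spatial.transform import Rotation as R
def snap(n,fn):
    p,d=camera(n); c=get_calibration(n)
    cv2.imwrite('pics/'+fn+'.png',p[:,:,::-1]); np.savez('/tmp/'+fn+'.npz',p=p,d=d,K=c['intrinsics'],T=c['pose'])
    return p,d,np.array(c['intrinsics']),np.array(c['pose'])
def load(fn):
    z=np.load('/tmp/'+fn+'.npz'); return z['p'],z['d'],z['K'],z['T']
def cloud(d,K,T):
    v,u=np.mgrid[:d.shape[0],:d.shape[1]]
    P=np.stack([(u-K[0,2])/K[0,0]*d,(v-K[1,2])/K[1,1]*d,d],-1)
    return P@T[:3,:3].T+T[:3,3]
E
python3 - <<'E'
from h import *
for n in('top','side'):
    p,d,K,T=snap(n,n+'0'); print(n,K,T)
s=read_state(); print(s)
E
```

```text
pics
top [[467.47918562   0.         311.92852712]
 [  0.         467.47918562 205.59494534]
 [  0.           0.           1.        ]] [[-3.93590242e-04 -9.87532147e-01  1.57416973e-01  4.00860508e+02]
 [-9.99971586e-01 -7.96387002e-04 -7.49624900e-03 -3.06749320e+00]
 [ 7.52815171e-03 -1.57415450e-01 -9.87503774e-01  1.00170158e+03]
 [ 0.00000000e+00  0.00000000e+00  0.00000000e+00  1.00000000e+00]]
side [[391.53397059   0.         316.9050491 ]
 [  0.         391.53397059 196.72350822]
 [  0.           0.           1.        ]] [[ 7.07118341e-01 -3.95685385e-01  5.86017686e-01  9.97400803e+01]
 [-7.07086653e-01 -3.91613531e-01  5.88784602e-01 -4.85668157e+02]
 [-3.48100607e-03 -8.30705675e-01 -5.56700965e-01  5.26553450e+02]
 [ 0.00000000e+00  0.00000000e+00  0.00000000e+00  1.00000000e+00]]
{'clock': 0.1, 'joint_positions': array([-1.37520853,  0.41184724, -0.01271532,  1.59697252,  0.0055822 ,
        1.13433089, -0.08220086]), 'qvel': array([ 3.14523222e-05, -1.02567704e-03,  1.87338775e-03, -1.30497140e-03,
        8.36960801e-04, -1.51719723e-03, -2.32479833e-04]), 'tau': array([ 1.74209858e-03, -6.01829123e+01,  6.83811698e-01, -3.00087976e+01,
        1.39551912e-02,  6.50916249e-03, -3.30931903e-05]), 'tcp_pos': array([162.87130336, 602.92271764, 230.51514915]), 'tcp_rot': array([ 2.49348396e+00,  1.90941925e+00, -1.80859568e-03]), 'wrist_force': array([-0.49900611,  0.43938578,  0.08107289]), 'ft_torque': array([-0.01452528,  0.0381281 ,  0.02569221]), 'opening': 85.35572164759954}
```

View pics/top0.png

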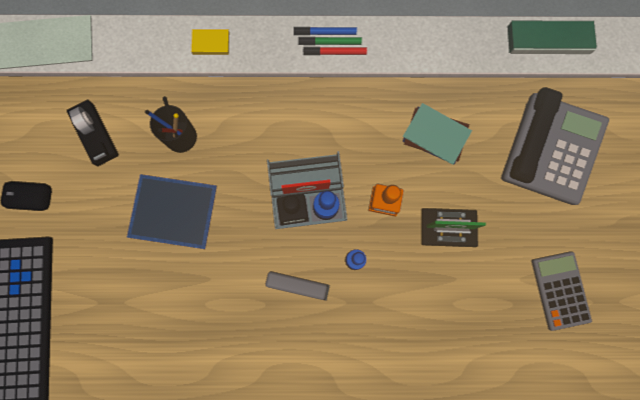

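View pics/side0.png

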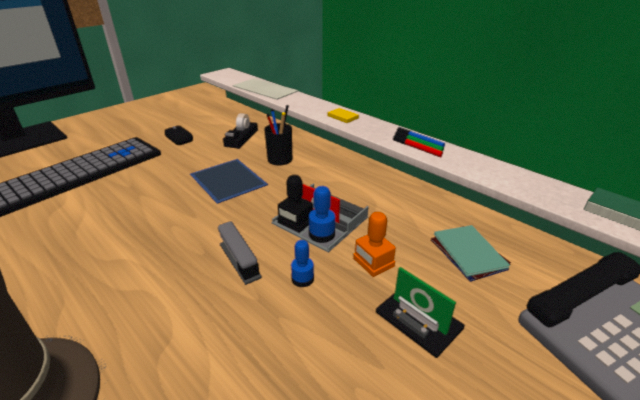

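The top view shows the mat at (172,212), the organiser at (307,190) with the black stamp left at (291,206) and the blue one right at (326,203), and the stand at (450,226). The orange look-alike is at (386,198) and the small blue one at (356,259).

Run:
```python
from h import *
p,d,K,T=load('top0')
def crop(x0,x1,y0,y1,s,fn):
    c=cv2.resize(p[y0:y1,x0:x1,::-1],None,fx=s,fy=s,interpolation=cv2.INTER_CUBIC)
    for i in range(x0,x1):
        if i%10==0:cv2.line(c,((i-x0)*s,0),((i-x0)*s,6),(0,255,255),1)
    for i in range(y0,y1):
        if i%10==0:cv2.line(c,(0,(i-y0)*s),(6,(i-y0)*s),(0,255,255),1)
    cv2.imwrite('pics/'+fn+'.png',c)
crop(255,415,140,240,5,'c1'); crop(410,500,195,255,8,'c2'); crop(120,225,165,255,6,'c3')
```

```text
(no output)
```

View pics/c1.png

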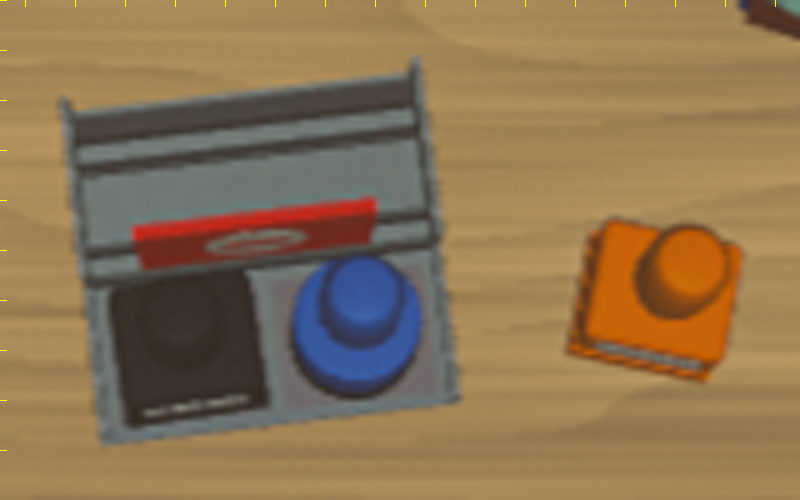

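View pics/c2.png

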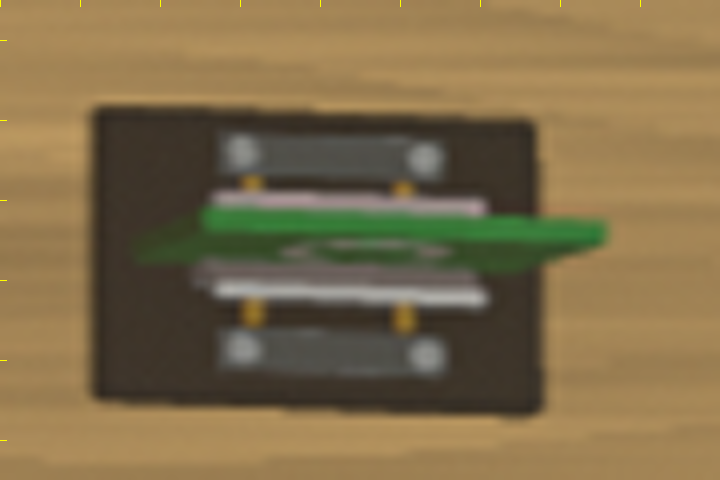

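View pics/c3.png

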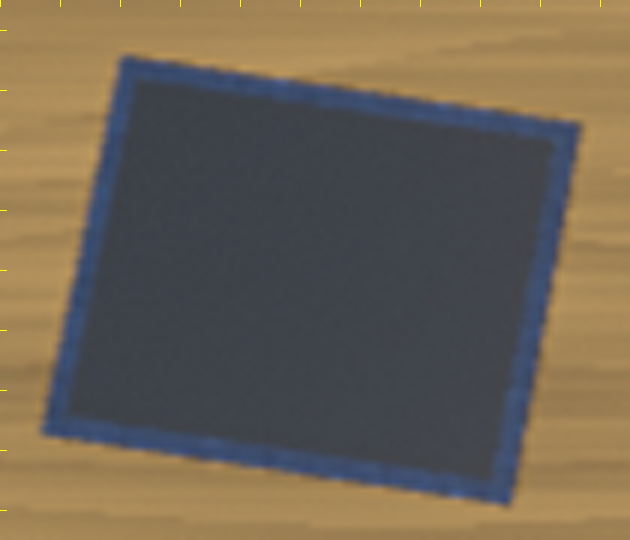

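```bash
cat >> h.py <<'E'
def ray(u,v,z,K,T):
    r=T[:3,:3]@np.array([(u-K[0,2])/K[0,0],(v-K[1,2])/K[1,1],1]); return T[:3,3]+r*(z-T[2,3])/r[2]
def proj(P,K,T):
    q=(np.asarray(P)-T[:3,3])@T[:3,:3]; return np.c_[q[:,0]/q[:,2]*K[0,0]+K[0,2],q[:,1]/q[:,2]*K[1,1]+K[1,2]]
E
python3 - <<'E'
from h import *
np.set_printoptions(precision=1,suppress=True)
p,d,K,T=load('top0'); C=cloud(d,K,T)
def rect(px,z,n):
    c=np.array([ray(*q,z,K,T)[:2] for q in px]); e=c[1]-c[0]; f=c[2]-c[3]
    print(n,c.mean(0),'yaws',np.degrees([np.arctan2(e[0],-e[1]) ,np.arctan2(f[0],-f[1])]),'(TL->TR dir tilt) sizes',[np.linalg.norm(c[i]-c[(i+1)%4]) for i in range(4)])
    l=c[3]-c[0]; r=c[2]-c[1]; print('  x-axis ang',np.degrees([np.arctan2(-l[1],-l[0]),np.arctan2(-r[1],-r[0])])); return c
rect([(140.3,174.5),(216.8,185.5),(205,249.2),(127.2,237.3)],4,'mat')
rect([(421.6,208.4),(476.9,210),(477.75,246.75),(421.75,245)],12,'stand')
for z in(4,7,10): 
    a=ray(275.8,228.6,z,K,T);b=ray(346.6,220.4,z,K,T);print('orgfront',z,a,b,np.linalg.norm(a-b),np.degrees(np.arctan2(b[0]-a[0],a[1]-b[1])))
for n,(u,v) in dict(desk=(240,200),blue=(327,197),black=(292,203),ledge=(311,220),redtop=(305,184.5),foot=(326,214),mat=(172,212),floor=(305,178)).items():
    u,v=int(u),int(v); print(n,C[v,u],d[v-1:v+2,u-1:u+2].ravel())
# red plate top edge pts
m=(p[:,:,0]>150)&(p[:,:,1]<60)&(p[:,:,2]<60); m[:,:270]=0;m[:,350:]=0;m[:160]=0;m[230:]=0
q=C[m]; print('red',q.min(0),q.max(0)); t=q[q[:,2]>q[:,2].max()-12]; print(len(t),t.mean(0)); print(cv2.minAreaRect(t[:,:2].astype(np.float32)))
m=(p[:,:,1]>p[:,:,0]*1.6)&(p[:,:,1]>90); m[:,:410]=0;m[:,500:]=0;m[:195]=0;m[250:]=0
q=C[m]; print('green',q.min(0),q.max(0)); t=q[q[:,2]>70]; print(len(t),t.mean(0)); print(cv2.minAreaRect(t[:,:2].astype(np.float32)))
m=(C[:,:,2]>110)&(C[:,:,2]<125)&(abs(C[:,:,0]-500)<150)&(abs(C[:,:,1])<100)
n,l,s,c=cv2.connectedComponentsWithStats(m.astype(np.uint8))
for i in range(1,n):
  if s[i,4]>15: q=C[l==i]; print(c[i],len(q),q.mean(0),q.min(0),q.max(0))
E
```

```text
mat [547.3 289.8] yaws [-8.3 -8.6] (TL->TR dir tilt) sizes [np.float64(168.8991912135371), np.float64(139.64021667178912), np.float64(168.38154977322384), np.float64(138.49613412431722)]
  x-axis ang [-8.3 -8.5]
stand [ 511.7 -304. ] yaws [-1.6 -1.8] (TL->TR dir tilt) sizes [np.float64(118.83250986063246), np.float64(78.81592977944742), np.float64(118.84505141747859), np.float64(78.5129767460574)]
  x-axis ang [-1.9 -1.9]
orgfront 4 [509.9  66.8   4. ] [527.7 -85.2   4. ] 153.07597112702038 6.674541050475225
orgfront 7 [509.6  66.6   7. ] [527.3 -85.    7. ] 152.61568528118798 6.674541050475223
orgfront 10 [509.3  66.4  10. ] [526.9 -84.7  10. ] 152.15539943535552 6.674541050475222
desk [572.7 145.5   0.1] [1013.2 1014.7 1016.  1014.8 1015.1 1012.6 1018.7 1014.  1015.4]
blue [558.3 -38.7 119. ] [899.5 896.2 896.8 894.1 896.7 898.  896.2 897.9 897.4]
black [546.4  28.3 120.2] [896.2 894.1 894.5 894.2 893.2 894.8 896.8 896.6 896.8]
ledge [528.5  -8.6   4. ] [1008.5 1004.1 1006.4 1003.1 1005.3 1007.1 1002.5 1003.3 1006.7]
redtop [593.1   3.9  73.3] [947.7 946.  947.1 947.1 947.  944.2 948.9 951.3 950.7]
foot [534.5 -39.1  54. ] [956.7 957.7 957.1 957.2 957.2 954.8 956.4 958.4 955.5]
mat [545.3 289.6   6.8] [1004.9 1009.2 1005.1 1004.2 1003.  1004.4 1003.4 1004.9 1007.4]
floor [620.3   4.4   6.4] [1019.3 1017.9 1020.7 1018.6 1017.4 1018.4 1017.6 1020.8 1019. ]
red [400.9 -44.8  69.1] [ 601.3   50.4 1001.7]
1 [ 400.9   -3.1 1001.7]
((400.8605041503906, -3.067493200302124), (0.0, 0.0), 0.0)
green [ 400.9 -351.1   79.5] [ 516.6   -3.1 1001.7]
128 [ 511.8 -301.5   91.2]
((471.9638671875, -172.242431640625), (35.1927375793457, 365.3284912109375), 17.29434585571289)
[326.9 198.3] 201 [556.3 -38.5 116.3] [542.  -54.4 110. ] [571.4 -23.4 121.6]
[290.3 202.7] 211 [547.6  31.7 116.2] [532.4  17.  110. ] [563.6  48.  121.1]
```

```bash
cat >> h.py <<'E'
def tool(phi):
    c,s=np.cos(np.radians(phi)),np.sin(np.radians(phi)); return np.array([[c,s,0],[s,-c,0],[0,0,-1.]])
def plan(pos,phi,maxpos=0.098,maxrot=38):
    """calls to reach pos(mm), tool-x azimuth phi(deg)"""
    s=read_state(); p=s['tcp_pos'].copy(); Rc=R.from_rotvec(s['tcp_rot']); G=R.from_matrix(tool(phi))
    out=[]
    for k in range(40):
        dp=Rc.inv().apply(np.array(pos)-p); dr=(Rc.inv()*G).as_rotvec()
        f=max(np.abs(dp).max()/98,np.degrees(np.linalg.norm(dr))/maxrot,1)
        a=np.round(dp/f/100,3); b=np.round(dr/min(max(np.degrees(np.linalg.norm(dr))/maxrot,1),9)/2/np.pi,4)
        print('pos',a.tolist(),'rot',b.tolist())
        p=p+Rc.apply(a*100); Rc=Rc*R.from_rotvec(b*2*np.pi)
        if f<=1: break
def st():
    s=read_state(); M=R.from_rotvec(s['tcp_rot']).as_matrix()
    print('t %.2f pos %s phi %.2f tilt %.2f open %.1f F %s'%(s['clock'],np.round(s['tcp_pos'],1),np.degrees(np.arctan2(M[1,0],M[0,0])),np.degrees(np.arccos(-M[2,2])),s['opening'],np.round(s['wrist_force'],1)))
E
python3 - <<'E'
from h import *
st(); plan([480,0,290],7)
E
```

```text
t 0.10 pos [162.9 602.9 230.5] phi 74.89 tilt 0.09 open 85.4 F [-0.5  0.4  0.1]
pos [-0.98, 0.909, -0.115] rot [0.0001, 0.0001, 0.1056]
pos [-0.157, 0.98, -0.086] rot [0.0001, 0.0001, 0.083]
pos [0.371, 0.98, -0.092] rot [-0.0, 0.0, -0.0]
pos [0.371, 0.98, -0.092] rot [-0.0, 0.0, -0.0]
pos [0.371, 0.98, -0.092] rot [-0.0, 0.0, -0.0]
pos [0.372, 0.98, -0.091] rot [-0.0, 0.0, -0.0]
pos [0.103, 0.273, -0.026] rot [-0.0, 0.0, -0.0]
```

Request:
apply_moves([
  {"delta_pos":[-0.3,0.3,-0.04],"delta_rot":[0,0,0.02],"jaw":1},
  {"delta_pos":[-0.65,0.6,-0.08],"delta_rot":[0,0,0.042],"jaw":1},
  {"delta_pos":[-0.98,0.909,-0.115],"delta_rot":[0,0,0.064],"jaw":1},
  {"delta_pos":[-0.98,0.909,-0.115],"delta_rot":[0,0,0.086],"jaw":1},
  {"delta_pos":[-0.98,0.909,-0.115],"delta_rot":[0,0,0.1056],"jaw":1},
])

```text
clock: 0.6
tcp_pos: [226.3, 483.6, 243.1]
tcp_rot: [-2.984, -0.981, -0.0]
wrist_force: [-0.4, -0.1, -0.0]
opening: 85.5
```

Run:
```python
from h import *
st(); print(read_state()['joint_positions']); plan([480,0,290],7)
```

```text
t 0.60 pos [226.3 483.6 243.1] phi 36.39 tilt 0.01 open 85.5 F [-0.4 -0.1 -0. ]
[-1.33178803  0.24321947  0.13037257  1.80984571 -0.0353027   1.090592
 -0.55380994]
pos [-0.15, 0.98, -0.085] rot [-0.0, -0.0, 0.0816]
pos [0.37, 0.98, -0.09] rot [-0.0, -0.0, 0.0]
pos [0.37, 0.98, -0.09] rot [-0.0, -0.0, 0.0]
pos [0.369, 0.98, -0.09] rot [-0.0, -0.0, 0.0]
pos [0.37, 0.98, -0.091] rot [-0.0, -0.0, 0.0]
pos [0.099, 0.262, -0.024] rot [-0.0, -0.0, 0.0]
```

Request:
apply_moves([
  {"delta_pos":[-0.05,0.33,-0.03],"delta_rot":[0,0,0.02],"jaw":1},
  {"delta_pos":[-0.1,0.66,-0.06],"delta_rot":[0,0,0.042],"jaw":1},
  {"delta_pos":[-0.15,0.98,-0.085],"delta_rot":[0,0,0.064],"jaw":1},
  {"delta_pos":[-0.15,0.98,-0.085],"delta_rot":[0,0,0.0816],"jaw":1},
  {"delta_pos":[-0.15,0.98,-0.085],"delta_rot":[0,0,0.0816],"jaw":1},
])

```text
clock: 1.1
tcp_pos: [272.3, 396.9, 251.4]
tcp_rot: [-3.135, -0.2, 0.0]
wrist_force: [-0.8, 0.4, -0.0]
opening: 85.4
```

Request:
apply_moves([
  {"delta_pos":[0.12,0.3,-0.03],"delta_rot":[0,0,0],"jaw":1},
  {"delta_pos":[0.24,0.65,-0.06],"delta_rot":[0,0,0],"jaw":1},
  {"delta_pos":[0.37,0.98,-0.09],"delta_rot":[0,0,0],"jaw":1},
  {"delta_pos":[0.37,0.98,-0.09],"delta_rot":[0,0,0],"jaw":1},
  {"delta_pos":[0.37,0.98,-0.09],"delta_rot":[0,0,0],"jaw":1},
])

```text
clock: 1.6
tcp_pos: [321.3, 305.6, 260.3]
tcp_rot: [-3.134, -0.209, 0.0]
wrist_force: [-0.4, 1.0, -0.3]
opening: 85.1
```

Request:
apply_moves([
  {"delta_pos":[0.12,0.3,-0.03],"delta_rot":[0,0,0],"jaw":1},
  {"delta_pos":[0.24,0.65,-0.06],"delta_rot":[0,0,0],"jaw":1},
  {"delta_pos":[0.37,0.98,-0.09],"delta_rot":[0,0,0],"jaw":1},
  {"delta_pos":[0.37,0.98,-0.09],"delta_rot":[0,0,0],"jaw":1},
  {"delta_pos":[0.37,0.98,-0.09],"delta_rot":[0,0,0],"jaw":1},
])

```text
clock: 2.1
tcp_pos: [370.6, 214.1, 269.2]
tcp_rot: [-3.134, -0.208, 0.0]
wrist_force: [0.2, -0.2, 0.7]
opening: 85.3
```

Run:
```python
from h import *
st(); snap('wrist','w0'); plan([480,0,290],7)
```

```text
t 2.10 pos [370.6 214.1 269.2] phi 7.60 tilt 0.02 open 85.3 F [ 0.2 -0.2  0.7]
pos [0.345, 0.98, -0.09] rot [-0.0, 0.0001, 0.0019]
pos [0.359, 0.98, -0.091] rot [-0.0, -0.0, -0.0]
pos [0.113, 0.308, -0.028] rot [-0.0, -0.0, -0.0]
```

View pics/w0.png

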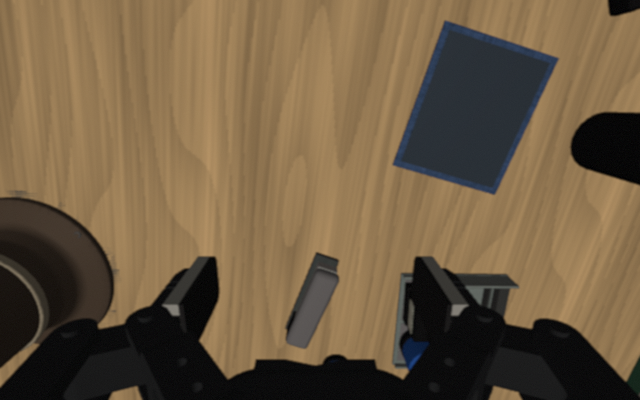

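The wrist camera sits on the tool's −y side (world +y): it shows the mat at (475,105), the stapler at (313,300) and part of the organiser. I'll pass beyond the organiser to see it well.

Run:
```python
from h import *
plan([570,-130,270],7)
```

```text
pos [0.404, 0.98, -0.003] rot [-0.0, 0.0001, 0.0019]
pos [0.418, 0.98, -0.002] rot [-0.0, -0.0, -0.0]
pos [0.419, 0.98, -0.003] rot [-0.0, -0.0, -0.0]
pos [0.311, 0.728, -0.001] rot [-0.0, -0.0, -0.0]
```

Request:
apply_moves([
  {"delta_pos":[0.12,0.3,0],"delta_rot":[0,0,0.002],"jaw":1},
  {"delta_pos":[0.27,0.65,0],"delta_rot":[0,0,0.002],"jaw":1},
  {"delta_pos":[0.404,0.98,0],"delta_rot":[0,0,0.002],"jaw":1},
  {"delta_pos":[0.404,0.98,0],"delta_rot":[0,0,0.002],"jaw":1},
  {"delta_pos":[0.404,0.98,0],"delta_rot":[0,0,0.002],"jaw":1},
])

```text
clock: 2.65
tcp_pos: [423.5, 122.5, 269.0]
tcp_rot: [3.136, 0.188, -0.001]
wrist_force: [0.2, 0.2, 0.3]
opening: 85.5
```

Request:
apply_moves([
  {"delta_pos":[0.12,0.3,0],"delta_rot":[0,0,0],"jaw":0.5},
  {"delta_pos":[0.27,0.65,0],"delta_rot":[0,0,0],"jaw":0.5},
  {"delta_pos":[0.418,0.98,0],"delta_rot":[0,0,0],"jaw":0.5},
  {"delta_pos":[0.418,0.98,0],"delta_rot":[0,0,0],"jaw":0.5},
  {"delta_pos":[0.418,0.98,0],"delta_rot":[0,0,0],"jaw":0.5},
])

```text
clock: 3.15
tcp_pos: [476.5, 30.5, 268.8]
tcp_rot: [-3.136, -0.188, 0.002]
wrist_force: [-0.2, 1.1, -0.6]
opening: 64.3
```

Request:
apply_moves([
  {"delta_pos":[0.12,0.3,0],"delta_rot":[0,0,0],"jaw":0.08},
  {"delta_pos":[0.27,0.65,0],"delta_rot":[0,0,0],"jaw":0.08},
  {"delta_pos":[0.418,0.98,0],"delta_rot":[0,0,0],"jaw":0.08},
  {"delta_pos":[0.418,0.98,0],"delta_rot":[0,0,0],"jaw":0.08},
  {"delta_pos":[0.418,0.98,0],"delta_rot":[0,0,0],"jaw":0.08},
])

```text
clock: 3.65
tcp_pos: [529.7, -61.6, 268.6]
tcp_rot: [-3.135, -0.188, 0.002]
wrist_force: [-0.1, 0.5, -0.3]
opening: 46.3
```

Request:
apply_moves([
  {"delta_pos":[0.12,0.3,0],"delta_rot":[0,0,0],"jaw":0.08},
  {"delta_pos":[0.22,0.5,0],"delta_rot":[0,0,0],"jaw":0.08},
  {"delta_pos":[0.31,0.73,0],"delta_rot":[0,0,0],"jaw":0.08},
  {"delta_pos":[0.31,0.73,0],"delta_rot":[0,0,0],"jaw":0.08},
  {"delta_pos":[0.31,0.73,0],"delta_rot":[0,0,0],"jaw":0.08},
])

```text
clock: 4.15
tcp_pos: [569.1, -130.1, 268.8]
tcp_rot: [-3.134, -0.189, 0.002]
wrist_force: [0.8, 1.0, 0.2]
opening: 46.1
```

Run:
```python
from h import *
st(); p,d,K,T=snap('wrist','w1'); print(K,T.round(3))
```

```text
t 4.15 pos [ 569.1 -130.1  268.8] phi 6.89 tilt 0.10 open 46.1 F [0.8 1.  0.2]
[[331.65678943   0.         314.94128191]
 [  0.         331.65678943 197.55948783]
 [  0.           0.           1.        ]] [[ 9.93000e-01  1.14000e-01  3.30000e-02  5.60258e+02]
 [ 1.19000e-01 -9.49000e-01 -2.92000e-01 -5.47430e+01]
 [-2.00000e-03  2.93000e-01 -9.56000e-01  4.11665e+02]
 [ 0.00000e+00  0.00000e+00  0.00000e+00  1.00000e+00]]
```

View pics/w1.png

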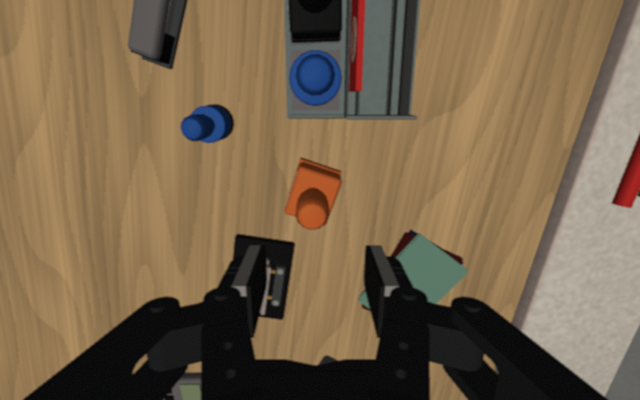

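The wrist picture shows the organiser at top (345,60), the blue stamp's top at (316,74), the orange look-alike at (313,195) and the stand partly behind a finger. I need the gripper nearer for a full view.

Request:
apply_moves([
  {"delta_pos":[0,-0.3,0],"delta_rot":[0,0,0],"jaw":0.08},
  {"delta_pos":[0,-0.6,0],"delta_rot":[0,0,0],"jaw":0.08},
  {"delta_pos":[0,-0.75,0],"delta_rot":[0,0,0],"jaw":0.08},
  {"delta_pos":[0,-0.75,0],"delta_rot":[0,0,0],"jaw":0.08},
  {"delta_pos":[0,-0.75,0],"delta_rot":[0,0,0],"jaw":0.08},
])

```text
clock: 4.7
tcp_pos: [560.2, -56.8, 269.4]
tcp_rot: [-3.135, -0.189, -0.0]
wrist_force: [0.0, -0.6, -0.7]
opening: 46.1
```

Run:
```python
from h import *
np.set_printoptions(precision=1,suppress=True)
st(); p,d,K,T=snap('wrist','w2')
c=cv2.resize(p[40:240,200:460,::-1],None,fx=3,fy=3,interpolation=cv2.INTER_CUBIC); cv2.imwrite('pics/w2c.png',c)
C=cloud(d,K,T)
m=(C[:,:,2]>113)&(C[:,:,2]<125)&(abs(C[:,:,0]-550)<60)&(abs(C[:,:,1])<80)
n,l,s,c=cv2.connectedComponentsWithStats(m.astype(np.uint8))
for i in range(1,n):
  if s[i,4]>15: q=C[l==i]; print(c[i],len(q),q.mean(0),q.min(0),q.max(0))
m=(p[:,:,0]>120)&(p[:,:,1]<60)&(p[:,:,2]<60)&(abs(C[:,:,0]-593)<30)&(abs(C[:,:,1])<80)&(C[:,:,2]>60)
q=C[m];print('red',len(q),q.mean(0),q.min(0),q.max(0));print(cv2.minAreaRect(q[:,:2].astype(np.float32)))
```

```text
t 4.70 pos [560.2 -56.8 269.4] phi 6.92 tilt 0.03 open 46.1 F [ 0.  -0.6 -0.7]
[313.8  77. ] 969 [548.7  31.6 117.1] [534.4  17.2 113. ] [563.1  46.4 120.4]
[314.3 160. ] 780 [557.2 -38.1 117.1] [542.4 -53.9 113. ] [571.5 -24.7 120.4]
red 587 [594.1   5.6  74. ] [586.4 -46.5  72. ] [602.6  52.2  76.3]
((594.3848266601562, 2.8319625854492188), (5.761596202850342, 99.28059387207031), 6.653954982757568)
```

View pics/w2c.png

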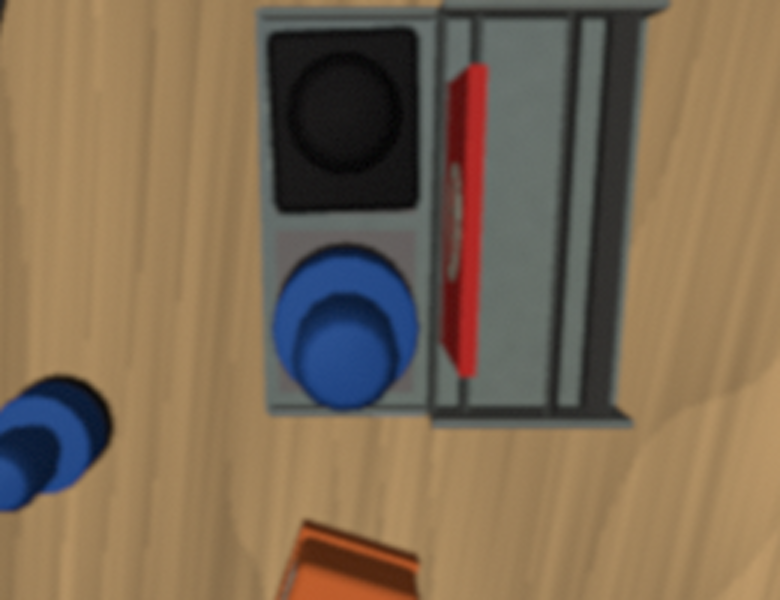

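The organiser view shows black on the left pad and blue on the right pad, with the red plate behind them. Wrist and top measurements agree within about 1 mm (tops at 119 mm as expected). Next I pick blue.

Run:
```python
from h import *
plan([557,-38.3,130],6.9)
```

```text
pos [-0.006, -0.139, 0.98] rot [-0.0, -0.0, -0.0002]
pos [-0.003, -0.059, 0.415] rot [-0.0, -0.0, -0.0]
```

Request:
apply_moves([
  {"delta_pos":[-0.01,-0.199,0.3],"delta_rot":[0,0,0],"jaw":0.08},
  {"delta_pos":[-0.01,-0.199,0.6],"delta_rot":[0,0,0],"jaw":0.08},
  {"delta_pos":[-0.01,-0.199,0.98],"delta_rot":[0,0,0],"jaw":0.08},
  {"delta_pos":[-0.01,-0.199,0.98],"delta_rot":[0,0,0],"jaw":0.08},
  {"delta_pos":[-0.01,-0.199,0.98],"delta_rot":[0,0,0],"jaw":0.08},
])

```text
clock: 5.25
tcp_pos: [557.0, -39.6, 171.8]
tcp_rot: [3.135, 0.183, -0.001]
wrist_force: [0.5, -1.1, 0.5]
opening: 46.0
```

Run:
```python
from h import *
st();plan([557,-38.3,78],6.9)
```

```text
t 5.25 pos [557.  -39.6 171.8] phi 6.67 tilt 0.07 open 46.0 F [ 0.5 -1.1  0.5]
pos [0.002, -0.014, 0.938] rot [0.0001, 0.0002, -0.0006]
```

Request:
apply_moves([
  {"delta_pos":[0,-0.012,0.2],"delta_rot":[0,0,-0.0006],"jaw":0.08},
  {"delta_pos":[0,-0.012,0.4],"delta_rot":[0,0,-0.0006],"jaw":0.08},
  {"delta_pos":[0,-0.012,0.6],"delta_rot":[0,0,-0.0006],"jaw":0.08},
  {"delta_pos":[0,-0.012,0.8],"delta_rot":[0,0,-0.0006],"jaw":0.08},
  {"delta_pos":[0,-0.012,0.938],"delta_rot":[0,0,-0.0006],"jaw":0.08},
])

```text
clock: 5.75
tcp_pos: [558.3, -37.6, 78.5]
tcp_rot: [-3.136, -0.191, -0.004]
wrist_force: [1.1, -0.5, -0.4]
opening: 46.2
```

Request:
apply_moves([
  {"delta_pos":[0,0,0],"delta_rot":[0,0,0],"jaw":0.08},
  {"delta_pos":[0,0,0],"delta_rot":[0,0,0],"jaw":-0.05},
  {"delta_pos":[0,0,0],"delta_rot":[0,0,0],"jaw":-0.15},
  {"delta_pos":[0,0,0],"delta_rot":[0,0,0],"jaw":-0.25},
  {"delta_pos":[0,0,0],"delta_rot":[0,0,0],"jaw":-0.35},
], grip_force=40)

```text
clock: 6.25
tcp_pos: [557.8, -37.3, 78.9]
tcp_rot: [-3.136, -0.191, -0.003]
wrist_force: [-0.2, -0.3, 5.2]
opening: 32.6
```

Run:
```python
from h import *
st();p,d,K,T=snap('wrist','w3')
```

```text
t 6.25 pos [557.8 -37.3  78.9] phi 6.99 tilt 0.12 open 32.6 F [-0.2 -0.3  5.2]
```

View pics/w3.png

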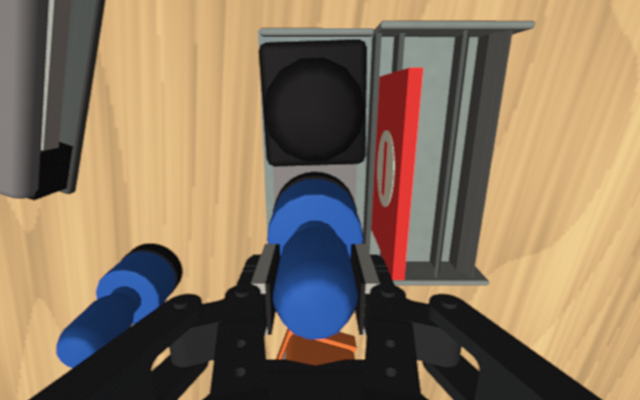

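Run:
```python
from h import *
p,d,K,T=load('top0'); C=cloud(d,K,T)
m=np.zeros(d.shape,bool); m[85:160,140:205]=1
q=C[m&(C[:,:,2]>60)&(C[:,:,2]<200)]; print('pens',q.min(0),q.max(0))
plan([557.8,-37.3,229],6.9);
```

```text
pens [676.84722365 243.24217165  60.18114004] [752.35142606 319.18160112 155.31478573]
pos [0.002, -0.0, -0.98] rot [-0.0, -0.0003, 0.0002]
pos [0.0, -0.001, -0.521] rot [-0.0, -0.0, 0.0]
```

Pens are well clear (x > 676). I lift.

Request:
apply_moves([
  {"delta_pos":[0,0,-0.1],"delta_rot":[0,0,0],"jaw":-0.35},
  {"delta_pos":[0,0,-0.3],"delta_rot":[0,0,0],"jaw":-0.35},
  {"delta_pos":[0,0,-0.55],"delta_rot":[0,0,0],"jaw":-0.35},
  {"delta_pos":[0,0,-0.8],"delta_rot":[0,0,0],"jaw":-0.35},
  {"delta_pos":[0,0,-1.0],"delta_rot":[0,0,0],"jaw":-0.35},
])

```text
clock: 6.8
tcp_pos: [557.2, -37.4, 179.8]
tcp_rot: [-3.136, -0.191, -0.002]
wrist_force: [0.5, -0.2, -1.3]
opening: 32.7
```

Request:
apply_moves([
  {"delta_pos":[0,0,-0.15],"delta_rot":[0,0,0],"jaw":-0.35},
  {"delta_pos":[0,0,-0.3],"delta_rot":[0,0,0],"jaw":-0.35},
  {"delta_pos":[0,0,-0.5],"delta_rot":[0,0,0],"jaw":-0.35},
  {"delta_pos":[0,0,-0.5],"delta_rot":[0,0,0],"jaw":-0.35},
  {"delta_pos":[0,0,-0.5],"delta_rot":[0,0,0],"jaw":-0.35},
])

```text
clock: 7.3
tcp_pos: [557.0, -37.1, 228.0]
tcp_rot: [-3.135, -0.192, -0.002]
wrist_force: [-0.6, -0.2, -2.1]
opening: 32.9
```

Run:
```python
from h import *
st();p,d,K,T=snap('wrist','w4');plan([543.2,330.8,225],6.9)
```

```text
t 7.30 pos [557.  -37.1 228. ] phi 6.99 tilt 0.07 open 32.9 F [-0.6 -0.2 -2.1]
pos [0.084, -0.98, 0.006] rot [-0.0001, 0.0, 0.0003]
pos [0.083, -0.98, 0.006] rot [0.0, 0.0, -0.0]
pos [0.082, -0.98, 0.006] rot [0.0, 0.0, -0.0]
pos [0.061, -0.728, 0.004] rot [0.0, 0.0, -0.0]
```

View pics/w4.png

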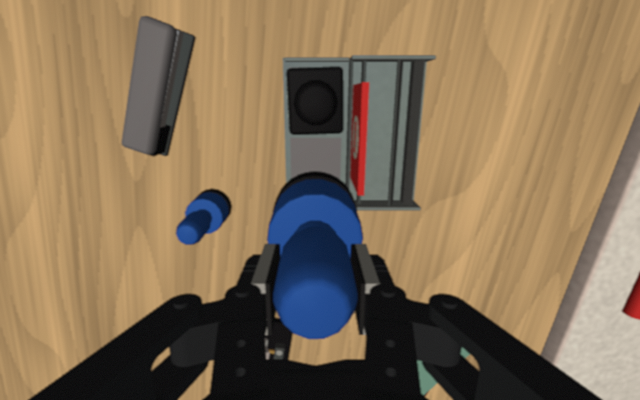

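Blue is held upright (2.1 N ≈ its weight), black undisturbed. I carry it to the mat.

Request:
apply_moves([
  {"delta_pos":[0.02,-0.2,0],"delta_rot":[0,0,0],"jaw":-0.35},
  {"delta_pos":[0.04,-0.45,0],"delta_rot":[0,0,0],"jaw":-0.35},
  {"delta_pos":[0.06,-0.7,0],"delta_rot":[0,0,0],"jaw":-0.35},
  {"delta_pos":[0.08,-0.9,0],"delta_rot":[0,0,0],"jaw":-0.35},
  {"delta_pos":[0.084,-0.98,0],"delta_rot":[0,0,0],"jaw":-0.35},
])

```text
clock: 7.85
tcp_pos: [552.6, 63.5, 226.4]
tcp_rot: [-3.135, -0.196, 0.003]
wrist_force: [-0.0, -0.5, -1.4]
opening: 32.9
```

Request:
apply_moves([
  {"delta_pos":[0.02,-0.2,0],"delta_rot":[0,0,0],"jaw":-0.35},
  {"delta_pos":[0.04,-0.45,0],"delta_rot":[0,0,0],"jaw":-0.35},
  {"delta_pos":[0.06,-0.7,0],"delta_rot":[0,0,0],"jaw":-0.35},
  {"delta_pos":[0.08,-0.9,0],"delta_rot":[0,0,0],"jaw":-0.35},
  {"delta_pos":[0.084,-0.98,0],"delta_rot":[0,0,0],"jaw":-0.35},
])

```text
clock: 8.35
tcp_pos: [549.3, 160.9, 226.7]
tcp_rot: [3.135, 0.195, -0.002]
wrist_force: [0.3, 0.3, -1.3]
opening: 33.0
```

Request:
apply_moves([
  {"delta_pos":[0.02,-0.2,0],"delta_rot":[0,0,0],"jaw":-0.35},
  {"delta_pos":[0.04,-0.45,0],"delta_rot":[0,0,0],"jaw":-0.35},
  {"delta_pos":[0.06,-0.7,0],"delta_rot":[0,0,0],"jaw":-0.35},
  {"delta_pos":[0.08,-0.9,0],"delta_rot":[0,0,0],"jaw":-0.35},
  {"delta_pos":[0.084,-0.98,0],"delta_rot":[0,0,0],"jaw":-0.35},
])

```text
clock: 8.85
tcp_pos: [545.9, 259.2, 227.0]
tcp_rot: [3.135, 0.194, -0.001]
wrist_force: [-0.1, 0.2, -1.0]
opening: 32.8
```

Request:
apply_moves([
  {"delta_pos":[0.02,-0.2,0],"delta_rot":[0,0,0],"jaw":-0.35},
  {"delta_pos":[0.04,-0.45,0],"delta_rot":[0,0,0],"jaw":-0.35},
  {"delta_pos":[0.06,-0.65,0],"delta_rot":[0,0,0],"jaw":-0.35},
  {"delta_pos":[0.06,-0.72,0],"delta_rot":[0,0,0],"jaw":-0.35},
  {"delta_pos":[0.06,-0.72,0],"delta_rot":[0,0,0],"jaw":-0.35},
])

```text
clock: 9.35
tcp_pos: [543.1, 330.8, 227.1]
tcp_rot: [3.135, 0.194, -0.001]
wrist_force: [-0.0, -0.5, -1.6]
opening: 33.0
```

Run:
```python
from h import *
st();plan([543.2,330.8,84],6.9)
```

```text
t 9.35 pos [543.1 330.8 227.1] phi 7.08 tilt 0.04 open 33.0 F [-0.  -0.5 -1.6]
pos [0.001, -0.001, 0.98] rot [0.0001, 0.0001, 0.0005]
pos [0.001, 0.0, 0.451] rot [-0.0, -0.0, 0.0]
```

Request:
apply_moves([
  {"delta_pos":[0,0,0.2],"delta_rot":[0,0,0],"jaw":-0.35},
  {"delta_pos":[0,0,0.4],"delta_rot":[0,0,0],"jaw":-0.35},
  {"delta_pos":[0,0,0.65],"delta_rot":[0,0,0],"jaw":-0.35},
  {"delta_pos":[0,0,0.85],"delta_rot":[0,0,0],"jaw":-0.35},
  {"delta_pos":[0,0,0.98],"delta_rot":[0,0,0],"jaw":-0.35},
])

```text
clock: 9.85
tcp_pos: [543.3, 327.9, 128.2]
tcp_rot: [3.134, 0.189, -0.002]
wrist_force: [0.1, -0.4, -1.3]
opening: 33.2
```

Request:
apply_moves([
  {"delta_pos":[0,0,0.15],"delta_rot":[0,0,0],"jaw":-0.35},
  {"delta_pos":[0,0,0.3],"delta_rot":[0,0,0],"jaw":-0.35},
  {"delta_pos":[0,0,0.4],"delta_rot":[0,0,0],"jaw":-0.35},
  {"delta_pos":[0,0,0.45],"delta_rot":[0,0,0],"jaw":-0.35},
  {"delta_pos":[0,0,0.45],"delta_rot":[0,0,0],"jaw":-0.35},
])

```text
clock: 10.35
tcp_pos: [543.2, 329.7, 83.9]
tcp_rot: [3.135, 0.191, -0.001]
wrist_force: [-0.6, 0.4, -1.4]
opening: 32.7
```

Run:
```python
from h import *
st();snap('side','s1')
```

```text
t 10.35 pos [543.2 329.7  83.9] phi 6.99 tilt 0.05 open 32.7 F [-0.6  0.4 -1.4]
```

View pics/s1.png

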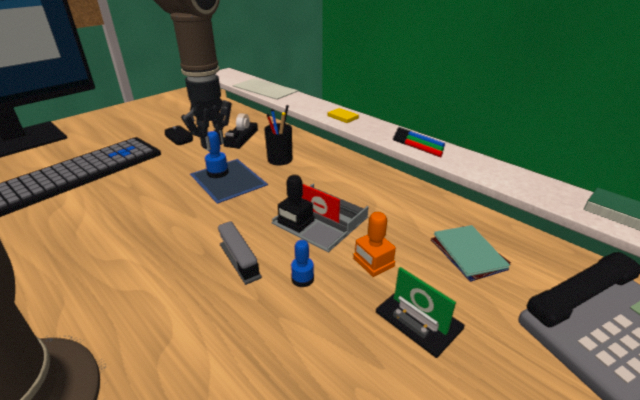

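Blue is over the mat (215,160). I lower the last 5 mm and release gently.

Request:
apply_moves([
  {"delta_pos":[0,0,0.02],"delta_rot":[0,0,0],"jaw":-0.35},
  {"delta_pos":[0,0,0.035],"delta_rot":[0,0,0],"jaw":-0.35},
  {"delta_pos":[0,0,0.05],"delta_rot":[0,0,0],"jaw":-0.35},
  {"delta_pos":[0,0,0.05],"delta_rot":[0,0,0],"jaw":-0.35},
  {"delta_pos":[0,0,0.05],"delta_rot":[0,0,0],"jaw":-0.35},
])

```text
clock: 10.9
tcp_pos: [543.4, 329.9, 79.6]
tcp_rot: [-3.136, -0.192, -0.0]
wrist_force: [0.6, -0.2, -1.4]
opening: 33.2
```

Run:
```python
from h import *
st()
```

```text
t 10.90 pos [543.4 329.9  79.6] phi 6.99 tilt 0.01 open 33.2 F [ 0.6 -0.2 -1.4]
```

Request:
apply_moves([
  {"delta_pos":[0,0,0.005],"delta_rot":[0,0,0],"jaw":-0.35},
  {"delta_pos":[0,0,0.01],"delta_rot":[0,0,0],"jaw":-0.35},
  {"delta_pos":[0,0,0.014],"delta_rot":[0,0,0],"jaw":-0.35},
  {"delta_pos":[0,0,0.014],"delta_rot":[0,0,0],"jaw":-0.35},
  {"delta_pos":[0,0,0.014],"delta_rot":[0,0,0],"jaw":-0.35},
])

```text
clock: 11.4
tcp_pos: [543.5, 330.0, 79.0]
tcp_rot: [-3.135, -0.191, -0.0]
wrist_force: [-3.1, -0.5, 6.1]
opening: 32.9
```

Request:
apply_moves([
  {"delta_pos":[0,0,0],"delta_rot":[0,0,0],"jaw":-0.2},
  {"delta_pos":[0,0,0],"delta_rot":[0,0,0],"jaw":-0.1},
  {"delta_pos":[0,0,0],"delta_rot":[0,0,0],"jaw":0.0},
  {"delta_pos":[0,0,0],"delta_rot":[0,0,0],"jaw":0.1},
  {"delta_pos":[0,0,0],"delta_rot":[0,0,0],"jaw":0.1},
])

```text
clock: 11.9
tcp_pos: [543.4, 329.9, 78.0]
tcp_rot: [3.136, 0.192, -0.0]
wrist_force: [0.0, 0.4, -0.1]
opening: 46.8
```

Run:
```python
from h import *
st();snap('wrist','w5')
```

```text
t 11.90 pos [543.4 329.9  78. ] phi 6.99 tilt 0.01 open 46.8 F [ 0.   0.4 -0.1]
```

View pics/w5.png

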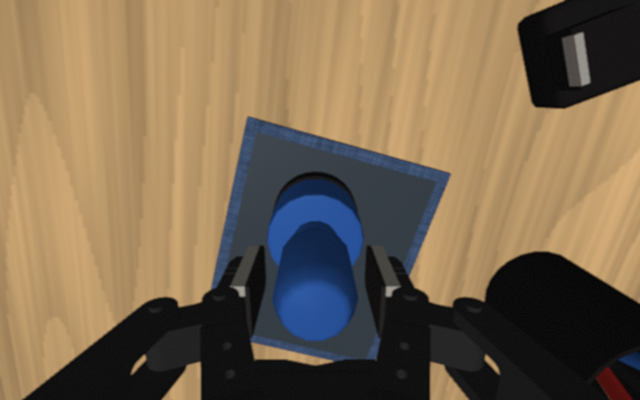

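Blue stands on the mat. Back to black.

Request:
apply_moves([
  {"delta_pos":[0,0,-0.15],"delta_rot":[0,0,0],"jaw":0.1},
  {"delta_pos":[0,0,-0.35],"delta_rot":[0,0,0],"jaw":0.1},
  {"delta_pos":[0,0,-0.6],"delta_rot":[0,0,0],"jaw":0.1},
  {"delta_pos":[0,0,-0.8],"delta_rot":[0,0,0],"jaw":0.1},
  {"delta_pos":[0,0,-0.8],"delta_rot":[0,0,0],"jaw":0.1},
])

```text
clock: 12.45
tcp_pos: [545.3, 330.6, 162.3]
tcp_rot: [-3.133, -0.191, -0.008]
wrist_force: [-0.3, -0.5, 0.4]
opening: 47.1
```

Run:
```python
from h import *
st();plan([548.4,31.7,160],6.9)
```

```text
t 12.45 pos [545.3 330.6 162.3] phi 6.97 tilt 0.34 open 47.1 F [-0.3 -0.5  0.4]
pos [-0.11, 0.98, 0.004] rot [-0.0005, -0.0008, 0.0002]
pos [-0.108, 0.98, 0.008] rot [0.0, -0.0, 0.0]
pos [-0.108, 0.98, 0.008] rot [0.0, -0.0, 0.0]
pos [-0.004, 0.031, 0.0] rot [0.0, -0.0, 0.0]
```

Request:
apply_moves([
  {"delta_pos":[-0.03,0.3,0],"delta_rot":[0,0,0],"jaw":0.1},
  {"delta_pos":[-0.07,0.65,0],"delta_rot":[0,0,0],"jaw":0.1},
  {"delta_pos":[-0.11,0.99,0],"delta_rot":[0,0,0],"jaw":0.1},
  {"delta_pos":[-0.11,0.99,0],"delta_rot":[0,0,0],"jaw":0.1},
  {"delta_pos":[-0.11,0.99,0],"delta_rot":[0,0,0],"jaw":0.1},
])

```text
clock: 12.95
tcp_pos: [544.6, 229.6, 158.4]
tcp_rot: [-3.135, -0.188, -0.0]
wrist_force: [0.1, 1.4, 0.4]
opening: 47.1
```

Request:
apply_moves([
  {"delta_pos":[-0.03,0.3,0],"delta_rot":[0,0,0],"jaw":0.1},
  {"delta_pos":[-0.07,0.65,0],"delta_rot":[0,0,0],"jaw":0.1},
  {"delta_pos":[-0.11,0.99,0],"delta_rot":[0,0,0],"jaw":0.1},
  {"delta_pos":[-0.11,0.99,0],"delta_rot":[0,0,0],"jaw":0.1},
  {"delta_pos":[-0.11,0.99,0],"delta_rot":[0,0,0],"jaw":0.1},
])

```text
clock: 13.45
tcp_pos: [545.8, 131.5, 158.2]
tcp_rot: [-3.135, -0.191, -0.0]
wrist_force: [-0.0, 0.5, 0.1]
opening: 46.7
```

Request:
apply_moves([
  {"delta_pos":[-0.03,0.3,0],"delta_rot":[0,0,0],"jaw":0.1},
  {"delta_pos":[-0.07,0.65,0],"delta_rot":[0,0,0],"jaw":0.1},
  {"delta_pos":[-0.11,0.99,0],"delta_rot":[0,0,0],"jaw":0.1},
  {"delta_pos":[-0.11,0.99,0],"delta_rot":[0,0,0],"jaw":0.1},
  {"delta_pos":[-0.11,0.99,0],"delta_rot":[0,0,0],"jaw":0.1},
])

```text
clock: 13.95
tcp_pos: [547.1, 32.5, 158.0]
tcp_rot: [-3.135, -0.193, -0.0]
wrist_force: [0.5, 1.1, 0.8]
opening: 47.0
```

Run:
```python
from h import *
st();plan([548.4,31.7,78],6.9)
```

```text
t 13.95 pos [547.1  32.5 158. ] phi 7.04 tilt 0.04 open 47.0 F [0.5 1.1 0.8]
pos [0.012, 0.01, 0.8] rot [-0.0001, -0.0, 0.0004]
```

Request:
apply_moves([
  {"delta_pos":[0.012,0.01,0.15],"delta_rot":[0,0,0],"jaw":0.1},
  {"delta_pos":[0.012,0.01,0.3],"delta_rot":[0,0,0],"jaw":0.1},
  {"delta_pos":[0.012,0.01,0.5],"delta_rot":[0,0,0],"jaw":0.1},
  {"delta_pos":[0.012,0.01,0.7],"delta_rot":[0,0,0],"jaw":0.1},
  {"delta_pos":[0.012,0.01,0.8],"delta_rot":[0,0,0],"jaw":0.1},
])

```text
clock: 14.45
tcp_pos: [546.5, 31.4, 75.1]
tcp_rot: [3.135, 0.194, -0.006]
wrist_force: [-0.2, 0.0, -0.2]
opening: 47.0
```

Request:
apply_moves([
  {"delta_pos":[0,0,0],"delta_rot":[0,0,0],"jaw":0.1},
  {"delta_pos":[0,0,0],"delta_rot":[0,0,0],"jaw":-0.05},
  {"delta_pos":[0,0,0],"delta_rot":[0,0,0],"jaw":-0.15},
  {"delta_pos":[0,0,0],"delta_rot":[0,0,0],"jaw":-0.25},
  {"delta_pos":[0,0,0],"delta_rot":[0,0,0],"jaw":-0.35},
])

```text
clock: 14.95
tcp_pos: [548.7, 30.4, 78.9]
tcp_rot: [-3.135, -0.192, -0.003]
wrist_force: [0.6, 0.5, 3.3]
opening: 33.1
```

Run:
```python
from h import *
st();snap('wrist','w6')
```

```text
t 14.95 pos [548.7  30.4  78.9] phi 6.99 tilt 0.10 open 33.1 F [0.6 0.5 3.3]
```

View pics/w6.png

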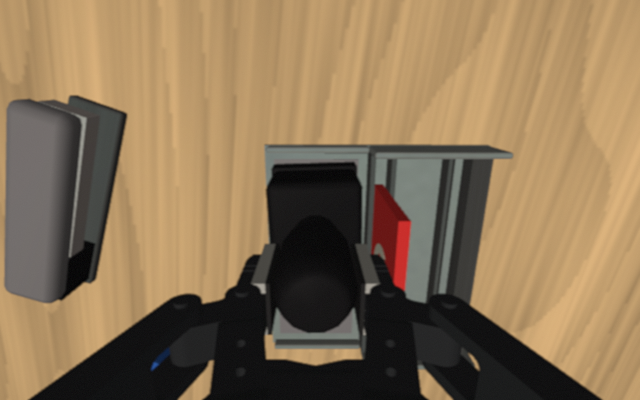

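Request:
apply_moves([
  {"delta_pos":[0,0,-0.1],"delta_rot":[0,0,0],"jaw":-0.35},
  {"delta_pos":[0,0,-0.3],"delta_rot":[0,0,0],"jaw":-0.35},
  {"delta_pos":[0,0,-0.5],"delta_rot":[0,0,0],"jaw":-0.35},
  {"delta_pos":[0,0,-0.7],"delta_rot":[0,0,0],"jaw":-0.35},
  {"delta_pos":[0,0,-0.8],"delta_rot":[0,0,0],"jaw":-0.35},
])

```text
clock: 15.5
tcp_pos: [548.6, 30.1, 160.1]
tcp_rot: [-3.135, -0.191, -0.003]
wrist_force: [-0.2, 0.2, -1.0]
opening: 32.6
```

Run:
```python
from h import *
st();plan([531.6,251.7,158],6.9)
```

```text
t 15.50 pos [548.6  30.1 160.1] phi 6.98 tilt 0.11 open 32.6 F [-0.2  0.2 -1. ]
pos [0.044, -0.98, 0.009] rot [-0.0001, -0.0003, 0.0002]
pos [0.043, -0.98, 0.009] rot [0.0, -0.0, 0.0]
pos [0.012, -0.26, 0.003] rot [0.0, -0.0, 0.0]
```

Request:
apply_moves([
  {"delta_pos":[0.01,-0.2,0],"delta_rot":[0,0,0],"jaw":-0.35},
  {"delta_pos":[0.02,-0.45,0],"delta_rot":[0,0,0],"jaw":-0.35},
  {"delta_pos":[0.03,-0.7,0],"delta_rot":[0,0,0],"jaw":-0.35},
  {"delta_pos":[0.044,-0.98,0],"delta_rot":[0,0,0],"jaw":-0.35},
  {"delta_pos":[0.044,-0.98,0],"delta_rot":[0,0,0],"jaw":-0.35},
])

```text
clock: 16.0
tcp_pos: [539.6, 132.8, 157.6]
tcp_rot: [-3.133, -0.201, 0.002]
wrist_force: [-0.1, -0.9, -0.4]
opening: 33.1
```

Request:
apply_moves([
  {"delta_pos":[0.01,-0.2,0],"delta_rot":[0,0,0],"jaw":-0.35},
  {"delta_pos":[0.02,-0.45,0],"delta_rot":[0,0,0],"jaw":-0.35},
  {"delta_pos":[0.03,-0.7,0],"delta_rot":[0,0,0],"jaw":-0.35},
  {"delta_pos":[0.044,-0.98,0],"delta_rot":[0,0,0],"jaw":-0.35},
  {"delta_pos":[0.044,-0.98,0],"delta_rot":[0,0,0],"jaw":-0.35},
])

```text
clock: 16.5
tcp_pos: [531.9, 230.1, 157.6]
tcp_rot: [-3.134, -0.2, 0.001]
wrist_force: [-0.4, 0.4, -1.5]
opening: 33.0
```

Request:
apply_moves([
  {"delta_pos":[0.01,-0.15,0.1],"delta_rot":[0,0,0],"jaw":-0.35},
  {"delta_pos":[0.01,-0.26,0.3],"delta_rot":[0,0,0],"jaw":-0.35},
  {"delta_pos":[0.01,-0.26,0.5],"delta_rot":[0,0,0],"jaw":-0.35},
  {"delta_pos":[0.01,-0.26,0.65],"delta_rot":[0,0,0],"jaw":-0.35},
  {"delta_pos":[0.01,-0.26,0.7],"delta_rot":[0,0,0],"jaw":-0.35},
])

```text
clock: 17.0
tcp_pos: [529.9, 250.6, 86.1]
tcp_rot: [3.134, 0.19, -0.004]
wrist_force: [0.4, 0.5, -1.1]
opening: 32.8
```

Run:
```python
from h import *
st();plan([531.6,251.7,78.8],6.99)
```

```text
t 17.00 pos [529.9 250.6  86.1] phi 6.93 tilt 0.18 open 32.8 F [ 0.4  0.5 -1.1]
pos [0.018, -0.009, 0.072] rot [0.0003, 0.0004, -0.0002]
```

Request:
apply_moves([
  {"delta_pos":[0,0,0.02],"delta_rot":[0,0,0],"jaw":-0.35},
  {"delta_pos":[0,0,0.04],"delta_rot":[0,0,0],"jaw":-0.35},
  {"delta_pos":[0,0,0.055],"delta_rot":[0,0,0],"jaw":-0.35},
  {"delta_pos":[0,0,0.065],"delta_rot":[0,0,0],"jaw":-0.35},
  {"delta_pos":[0,0,0.065],"delta_rot":[0,0,0],"jaw":-0.35},
])

```text
clock: 17.5
tcp_pos: [530.9, 251.9, 81.9]
tcp_rot: [-3.135, -0.192, -0.001]
wrist_force: [-0.8, 0.4, -1.3]
opening: 32.7
```

Request:
apply_moves([
  {"delta_pos":[0,0,0.01],"delta_rot":[0,0,0],"jaw":-0.35},
  {"delta_pos":[0,0,0.02],"delta_rot":[0,0,0],"jaw":-0.35},
  {"delta_pos":[0,0,0.03],"delta_rot":[0,0,0],"jaw":-0.35},
  {"delta_pos":[0,0,0.035],"delta_rot":[0,0,0],"jaw":-0.35},
  {"delta_pos":[0,0,0.035],"delta_rot":[0,0,0],"jaw":-0.35},
])

```text
clock: 18.0
tcp_pos: [531.0, 251.9, 78.9]
tcp_rot: [-3.135, -0.191, -0.0]
wrist_force: [-0.5, -0.9, 6.9]
opening: 32.8
```

Contact at 78.9 mm; release.

Request:
apply_moves([
  {"delta_pos":[0,0,0],"delta_rot":[0,0,0],"jaw":-0.2},
  {"delta_pos":[0,0,0],"delta_rot":[0,0,0],"jaw":-0.1},
  {"delta_pos":[0,0,0],"delta_rot":[0,0,0],"jaw":0.0},
  {"delta_pos":[0,0,0],"delta_rot":[0,0,0],"jaw":0.1},
  {"delta_pos":[0,0,0],"delta_rot":[0,0,0],"jaw":0.1},
])

```text
clock: 18.5
tcp_pos: [530.7, 251.8, 78.0]
tcp_rot: [3.136, 0.192, -0.0]
wrist_force: [-0.7, 0.4, -0.2]
opening: 47.1
```

Request:
apply_moves([
  {"delta_pos":[0,0,-0.15],"delta_rot":[0,0,0],"jaw":0.1},
  {"delta_pos":[0,0,-0.35],"delta_rot":[0,0,0],"jaw":0.1},
  {"delta_pos":[0,0,-0.6],"delta_rot":[0,0,0],"jaw":0.1},
  {"delta_pos":[0,0,-0.85],"delta_rot":[0,0,0],"jaw":0.1},
  {"delta_pos":[0,0,-1.0],"delta_rot":[0,0,0],"jaw":0.1},
])

```text
clock: 19.0
tcp_pos: [531.7, 251.9, 181.0]
tcp_rot: [-3.134, -0.191, -0.004]
wrist_force: [-0.1, -0.3, 0.2]
opening: 46.7
```

Run:
```python
from h import *
st();snap('side','s2')
plan([511.5,-304,200],-1.8)
```

```text
t 19.00 pos [531.7 251.9 181. ] phi 6.97 tilt 0.17 open 46.7 F [-0.1 -0.3  0.2]
pos [-0.157, 0.98, -0.034] rot [-0.0004, -0.0007, 0.0243]
pos [-0.007, 0.98, -0.031] rot [-0.0, -0.0, 0.0]
pos [-0.006, 0.98, -0.031] rot [-0.0, -0.0, 0.0]
pos [-0.007, 0.98, -0.031] rot [-0.0, -0.0, 0.0]
pos [-0.006, 0.98, -0.031] rot [-0.0, -0.0, 0.0]
pos [-0.005, 0.653, -0.021] rot [-0.0, -0.0, 0.0]
```

View pics/s2.png

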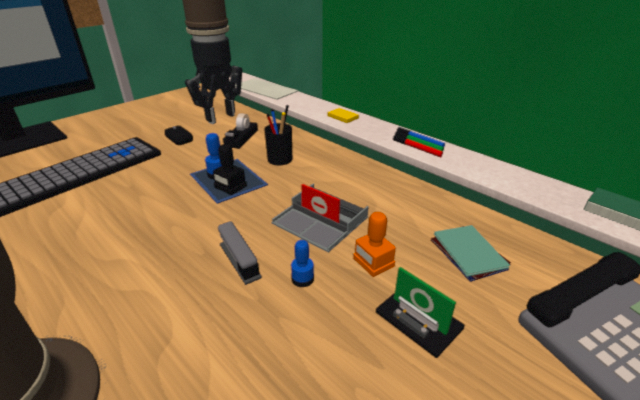

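Both stamps stand on the mat (213,155), (230,175). Now to the sign stand, going slightly past it for a view.

Request:
apply_moves([
  {"delta_pos":[-0.05,0.3,-0.03],"delta_rot":[0,0,0.01],"jaw":0.1},
  {"delta_pos":[-0.1,0.65,-0.05],"delta_rot":[0,0,0.02],"jaw":0.1},
  {"delta_pos":[-0.155,0.99,-0.05],"delta_rot":[0,0,0.0243],"jaw":0.0},
  {"delta_pos":[-0.155,0.99,-0.05],"delta_rot":[0,0,0.0243],"jaw":0.0},
  {"delta_pos":[-0.155,0.99,-0.05],"delta_rot":[0,0,0.0243],"jaw":0.0},
])

```text
clock: 19.55
tcp_pos: [527.3, 151.1, 183.1]
tcp_rot: [-3.141, 0.051, 0.0]
wrist_force: [0.4, -0.1, -0.2]
opening: 43.1
```

Request:
apply_moves([
  {"delta_pos":[0,0.3,-0.03],"delta_rot":[0,0,0],"jaw":0},
  {"delta_pos":[0,0.65,-0.05],"delta_rot":[0,0,0],"jaw":0},
  {"delta_pos":[0,1.0,-0.05],"delta_rot":[0,0,0],"jaw":0.0},
  {"delta_pos":[0,1.0,-0.05],"delta_rot":[0,0,0],"jaw":0.0},
  {"delta_pos":[0,1.0,-0.05],"delta_rot":[0,0,0],"jaw":0.0},
])

```text
clock: 20.05
tcp_pos: [524.5, 52.4, 188.0]
tcp_rot: [-3.141, 0.048, 0.0]
wrist_force: [-0.9, 0.7, -0.9]
opening: 42.6
```

Request:
apply_moves([
  {"delta_pos":[0,0.3,-0.03],"delta_rot":[0,0,0],"jaw":0},
  {"delta_pos":[0,0.65,-0.05],"delta_rot":[0,0,0],"jaw":0},
  {"delta_pos":[0,1.0,-0.05],"delta_rot":[0,0,0],"jaw":0.0},
  {"delta_pos":[0,1.0,-0.05],"delta_rot":[0,0,0],"jaw":0.0},
  {"delta_pos":[0,1.0,-0.05],"delta_rot":[0,0,0],"jaw":0.0},
])

```text
clock: 20.55
tcp_pos: [521.7, -47.0, 192.9]
tcp_rot: [-3.141, 0.047, 0.0]
wrist_force: [0.2, 0.5, -0.2]
opening: 42.8
```

Request:
apply_moves([
  {"delta_pos":[0,0.3,-0.03],"delta_rot":[0,0,0],"jaw":0},
  {"delta_pos":[0,0.65,-0.05],"delta_rot":[0,0,0],"jaw":0},
  {"delta_pos":[0,1.0,-0.05],"delta_rot":[0,0,0],"jaw":0.0},
  {"delta_pos":[0,1.0,-0.05],"delta_rot":[0,0,0],"jaw":0.0},
  {"delta_pos":[0,1.0,-0.05],"delta_rot":[0,0,0],"jaw":0.0},
])

```text
clock: 21.05
tcp_pos: [518.8, -146.6, 197.7]
tcp_rot: [-3.141, 0.046, 0.001]
wrist_force: [0.4, 0.2, -1.4]
opening: 42.7
```

Request:
apply_moves([
  {"delta_pos":[0,0.3,-0.03],"delta_rot":[0,0,0],"jaw":0},
  {"delta_pos":[0,0.65,-0.05],"delta_rot":[0,0,0],"jaw":0},
  {"delta_pos":[0,1.0,-0.05],"delta_rot":[0,0,0],"jaw":0.0},
  {"delta_pos":[0,1.0,-0.05],"delta_rot":[0,0,0],"jaw":0.0},
  {"delta_pos":[0,1.0,-0.05],"delta_rot":[0,0,0],"jaw":0.0},
])

```text
clock: 21.55
tcp_pos: [515.9, -246.4, 202.6]
tcp_rot: [-3.14, 0.046, 0.001]
wrist_force: [0.1, 0.8, -0.7]
opening: 42.8
```

Request:
apply_moves([
  {"delta_pos":[0,0.3,0],"delta_rot":[0,0,0],"jaw":0},
  {"delta_pos":[0,0.6,0],"delta_rot":[0,0,0],"jaw":0},
  {"delta_pos":[0,0.9,0],"delta_rot":[0,0,0],"jaw":0.0},
  {"delta_pos":[0,0.9,0],"delta_rot":[0,0,0],"jaw":0.0},
  {"delta_pos":[0,0.9,0],"delta_rot":[0,0,0],"jaw":0.0},
])

```text
clock: 22.05
tcp_pos: [513.4, -336.0, 202.5]
tcp_rot: [-3.14, 0.045, 0.001]
wrist_force: [-0.3, -0.1, 0.8]
opening: 42.9
```

Run:
```python
from h import *
st();snap('wrist','w7')
```

```text
t 22.05 pos [ 513.4 -336.   202.5] phi -1.65 tilt 0.09 open 42.9 F [-0.3 -0.1  0.8]
```

View pics/w7.png

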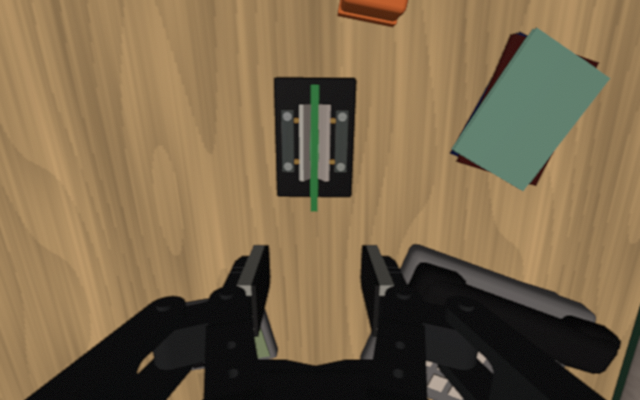

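Run:
```python
from h import *
np.set_printoptions(precision=1,suppress=True)
p,d,K,T=load('w7'); C=cloud(d,K,T)
c=cv2.resize(p[65:220,255:380,::-1],None,fx=4,fy=4,interpolation=cv2.INTER_CUBIC); cv2.imwrite('pics/w7c.png',c)
m=(p[:,:,1]>p[:,:,0]*1.5)&(p[:,:,1]>60)&(C[:,:,2]>70)&(C[:,:,2]<100)&(abs(C[:,:,0]-512)<30)&(abs(C[:,:,1]+304)<60)
q=C[m];print('green',len(q),q.mean(0),q.min(0),q.max(0));print(cv2.minAreaRect(q[:,:2].astype(np.float32)))
```

```text
green 882 [ 513.4 -297.4   84.1] [ 509.2 -351.    81.8] [ 518.1 -252.1   86.4]
((513.2633056640625, -301.552001953125), (98.95540618896484, 5.9947004318237305), 87.86796569824219)
```

View pics/w7c.png

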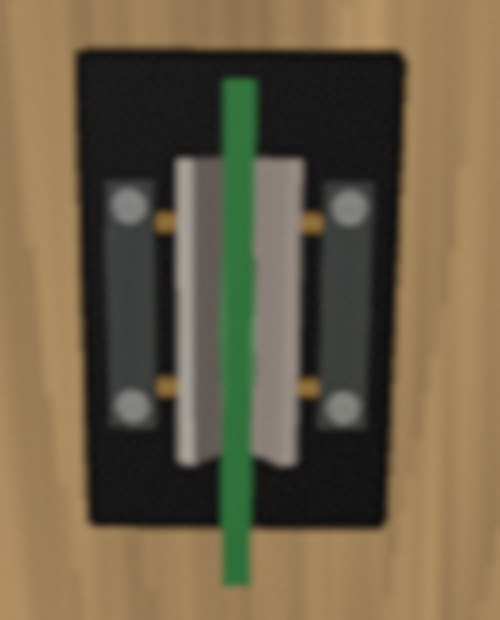

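Run:
```python
from h import *
np.set_printoptions(precision=1,suppress=True)
p,d,K,T=load('w7'); f=lambda a,b,z:ray(255+a/4-.375,65+b/4-.375,z,K,T)
c=np.array([f(80,52,12),f(404,55,12),f(386,524,12),f(90,522,12)]);print('base',c,c.mean(0))
e=c[0]-c[3];g=c[1]-c[2];print(np.degrees([np.arctan2(-e[0],e[1]),np.arctan2(-g[0],g[1])]),np.linalg.norm(e),np.linalg.norm(c[0]-c[1]))
c=np.array([f(176,158,38),f(305,158,38),f(297,466,38),f(179,465,38)]);print('jaw',c,c.mean(0))
```

```text
base [[ 477.8 -242.3   12. ]
 [ 554.4 -245.2   12. ]
 [ 550.5 -361.1   12. ]
 [ 472.9 -358.3   12. ]] [ 513.9 -301.7   12. ]
[-2.4 -1.9] 116.06293299576141 76.66672604570277
jaw [[ 500.8 -266.5   38. ]
 [ 529.5 -267.4   38. ]
 [ 526.5 -338.1   38. ]
 [ 498.4 -337.    38. ]] [ 513.8 -302.3   38. ]
```

The stand is clear: the plate is centred in the clip at (513.4,-301.8), yaw about −2°, top at 84 mm as expected.

Run:
```python
from h import *
plan([513.5,-301.8,50],-2)
```

```text
pos [-0.006, -0.214, 0.98] rot [-0.0003, 0.0001, 0.0011]
pos [-0.004, -0.12, 0.545] rot [0.0, -0.0, 0.0]
```

Request:
apply_moves([
  {"delta_pos":[-0.008,-0.334,0.2],"delta_rot":[0,0,0.0011],"jaw":-0.1},
  {"delta_pos":[-0.008,-0.334,0.4],"delta_rot":[0,0,0.0011],"jaw":-0.2},
  {"delta_pos":[-0.008,-0.334,0.65],"delta_rot":[0,0,0.0011],"jaw":-0.2},
  {"delta_pos":[-0.008,-0.334,0.85],"delta_rot":[0,0,0.0011],"jaw":-0.2},
  {"delta_pos":[-0.008,-0.334,0.95],"delta_rot":[0,0,0.0011],"jaw":-0.2},
])

```text
clock: 22.6
tcp_pos: [513.0, -301.4, 106.3]
tcp_rot: [-3.139, 0.054, 0.003]
wrist_force: [0.6, -0.2, -0.1]
opening: 34.4
```

Run:
```python
from h import *
st();plan([513.5,-301.8,50],-2)
```

```text
t 22.60 pos [ 513.  -301.4  106.3] phi -1.95 tilt 0.17 open 34.4 F [ 0.6 -0.2 -0.1]
pos [0.007, 0.005, 0.563] rot [-0.0004, 0.0003, 0.0001]
```

Request:
apply_moves([
  {"delta_pos":[0.004,0,0.15],"delta_rot":[0,0,0],"jaw":-0.2},
  {"delta_pos":[0.004,0,0.3],"delta_rot":[0,0,0],"jaw":-0.2},
  {"delta_pos":[0.004,0,0.45],"delta_rot":[0,0,0],"jaw":-0.2},
  {"delta_pos":[0.004,0,0.54],"delta_rot":[0,0,0],"jaw":-0.2},
  {"delta_pos":[0.004,0,0.55],"delta_rot":[0,0,0],"jaw":-0.2},
])

```text
clock: 23.1
tcp_pos: [512.3, -304.5, 51.7]
tcp_rot: [-3.14, 0.06, 0.003]
wrist_force: [1.1, -0.3, 0.1]
opening: 34.0
```

Request:
apply_moves([
  {"delta_pos":[0,0,0],"delta_rot":[0,0,0],"jaw":-0.4},
  {"delta_pos":[0,0,0],"delta_rot":[0,0,0],"jaw":-0.6},
  {"delta_pos":[0,0,0],"delta_rot":[0,0,0],"jaw":-0.8},
  {"delta_pos":[0,0,0],"delta_rot":[0,0,0],"jaw":-1},
  {"delta_pos":[0,0,0],"delta_rot":[0,0,0],"jaw":-1},
], grip_force=60)

```text
clock: 23.6
tcp_pos: [513.5, -305.0, 53.8]
tcp_rot: [3.141, -0.059, 0.002]
wrist_force: [-0.1, 1.1, 5.2]
opening: 4.9
```

Run:
```python
from h import *
st();snap('wrist','w8')
```

```text
t 23.60 pos [ 513.5 -305.    53.8] phi -2.15 tilt 0.08 open 4.9 F [-0.1  1.1  5.2]
```

View pics/w8.png

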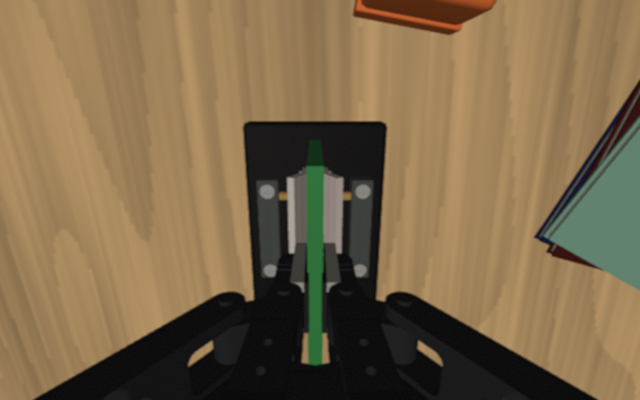

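Request:
apply_moves([
  {"delta_pos":[0,0,-0.08],"delta_rot":[0,0,0],"jaw":-1},
  {"delta_pos":[0,0,-0.16],"delta_rot":[0,0,0],"jaw":-1},
  {"delta_pos":[0,0,-0.28],"delta_rot":[0,0,0],"jaw":-1},
  {"delta_pos":[0,0,-0.4],"delta_rot":[0,0,0],"jaw":-1},
  {"delta_pos":[0,0,-0.5],"delta_rot":[0,0,0],"jaw":-1},
])

```text
clock: 24.15
tcp_pos: [513.2, -305.0, 104.7]
tcp_rot: [3.141, -0.059, 0.001]
wrist_force: [1.4, 0.6, -0.1]
opening: 5.1
```

Request:
apply_moves([
  {"delta_pos":[0,0,-0.2],"delta_rot":[0,0,0],"jaw":-1},
  {"delta_pos":[0,0,-0.4],"delta_rot":[0,0,0],"jaw":-1},
  {"delta_pos":[0,0,-0.7],"delta_rot":[0,0,0],"jaw":-1},
  {"delta_pos":[0,0,-0.95],"delta_rot":[0,0,0],"jaw":-1},
  {"delta_pos":[0,0,-1.0],"delta_rot":[0,0,0],"jaw":-1},
])

```text
clock: 24.65
tcp_pos: [514.0, -305.9, 206.7]
tcp_rot: [3.139, -0.06, 0.007]
wrist_force: [0.6, 0.3, -0.7]
opening: 5.3
```

Run:
```python
from h import *
st();snap('wrist','w9');snap('side','s3'); plan([643,-70,205],7)
```

```text
t 24.65 pos [ 514.  -305.9  206.7] phi -2.18 tilt 0.28 open 5.3 F [ 0.6  0.3 -0.7]
pos [0.494, -0.98, -0.002] rot [0.0001, -0.0003, -0.0254]
pos [0.709, -0.98, -0.003] rot [-0.0, -0.0, -0.0]
pos [0.22, -0.305, -0.001] rot [-0.0, -0.0, -0.0]
```

View pics/w9.png

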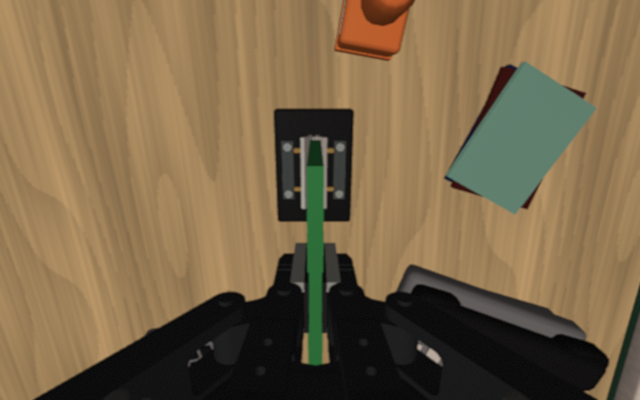

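View pics/s3.png

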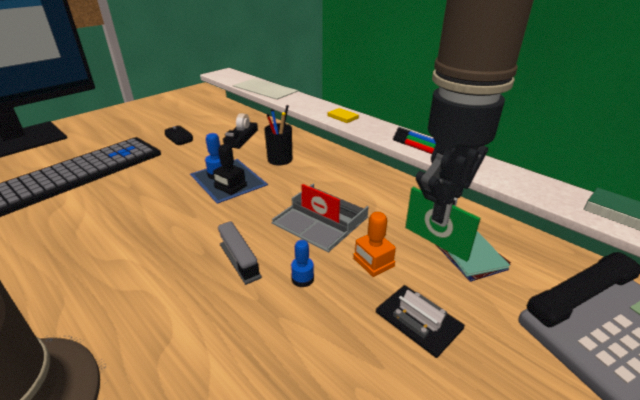

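Green is out, and it sits in the grip as before (141–365 px rows in both pictures). I carry it towards the organiser.

Request:
apply_moves([
  {"delta_pos":[0.1,-0.2,0],"delta_rot":[0,0,-0.006],"jaw":-1},
  {"delta_pos":[0.22,-0.45,0],"delta_rot":[0,0,-0.012],"jaw":-1},
  {"delta_pos":[0.35,-0.7,0],"delta_rot":[0,0,-0.02],"jaw":-1},
  {"delta_pos":[0.494,-0.98,0],"delta_rot":[0,0,-0.0254],"jaw":-1},
  {"delta_pos":[0.494,-0.98,0],"delta_rot":[0,0,-0.0254],"jaw":-1},
])

```text
clock: 25.25
tcp_pos: [568.0, -202.9, 201.1]
tcp_rot: [-3.132, -0.204, 0.003]
wrist_force: [0.9, 0.3, -0.2]
opening: 5.0
```

Request:
apply_moves([
  {"delta_pos":[0.17,-0.22,0],"delta_rot":[0,0,0],"jaw":-1},
  {"delta_pos":[0.35,-0.48,0],"delta_rot":[0,0,0],"jaw":-1},
  {"delta_pos":[0.53,-0.73,0],"delta_rot":[0,0,0],"jaw":-1},
  {"delta_pos":[0.709,-0.98,0],"delta_rot":[0,0,0],"jaw":-1},
  {"delta_pos":[0.709,-0.98,0],"delta_rot":[0,0,0],"jaw":-1},
])

```text
clock: 25.75
tcp_pos: [625.9, -97.2, 201.0]
tcp_rot: [-3.133, -0.202, 0.003]
wrist_force: [0.0, -0.7, -0.3]
opening: 5.5
```

Request:
apply_moves([
  {"delta_pos":[0.1,-0.15,0],"delta_rot":[0,0,0],"jaw":-1},
  {"delta_pos":[0.22,-0.3,0],"delta_rot":[0,0,0],"jaw":-1},
  {"delta_pos":[0.22,-0.3,0],"delta_rot":[0,0,0],"jaw":-1},
  {"delta_pos":[0.22,-0.3,0],"delta_rot":[0,0,0],"jaw":-1},
  {"delta_pos":[0.22,-0.3,0],"delta_rot":[0,0,0],"jaw":-1},
])

```text
clock: 26.25
tcp_pos: [642.4, -71.2, 203.0]
tcp_rot: [3.135, 0.19, -0.0]
wrist_force: [-0.4, -1.1, -1.2]
opening: 4.9
```

Run:
```python
from h import *
st();p,d,K,T=snap('wrist','w10')
c=cv2.resize(p[60:260,180:380,::-1],None,fx=3,fy=3,interpolation=cv2.INTER_CUBIC); cv2.imwrite('pics/w10c.png',c)
```

```text
t 26.25 pos [642.4 -71.2 203. ] phi 6.93 tilt 0.03 open 4.9 F [-0.4 -1.1 -1.2]
```

View pics/w10.png

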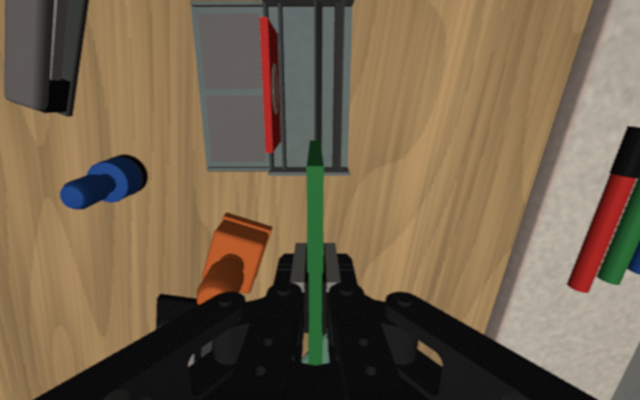

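View pics/w10c.png

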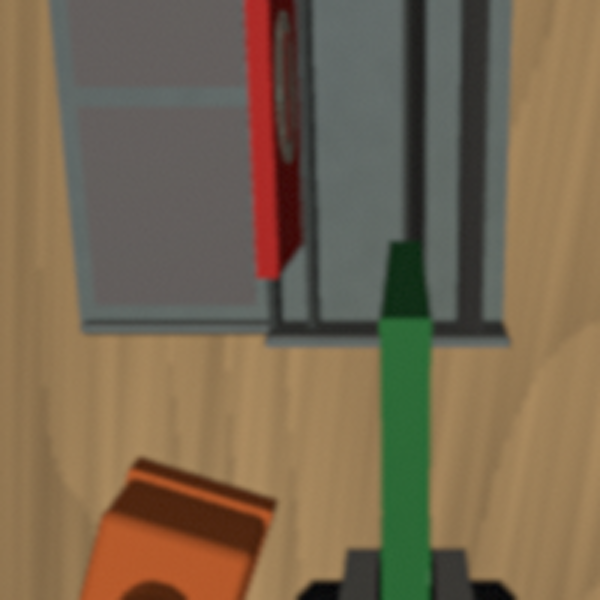

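Run:
```python
from h import *
np.set_printoptions(precision=1,suppress=True)
for fn in('w10','w4','w2','top0'):
    p,d,K,T=load(fn); C=cloud(d,K,T).reshape(-1,3); col=p.reshape(-1,3)
    a=np.radians(6.8); ex=np.array([np.cos(a),np.sin(a)]); ey=np.array([-ex[1],ex[0]])
    X=(C[:,:2]-[594,2])@ex; Y=(C[:,:2]-[594,2])@ey
    ok=(d.ravel()>0)&(abs(Y)<64)&(abs(X)<90)
    if fn=='w10': ok&=(Y>-60)&(Y<60)&(X<75)
    print(fn)
    for lo,hi in((-80,-60),(-4,4),(38,62),(62,85)):
      r=[]
      for x in np.arange(lo,hi,2):
        m=ok&(X>=x)&(X<x+2)
        if fn=='w10': m&=Y>-25
        if m.sum()>3: r.append('%d:%.0f[%.0f,%.0f]b%.0f'%(x,np.median(C[m,2]),*np.percentile(C[m,2],[10,90]),col[m].mean()))
      print('  ',' '.join(r))
```

```text
w10
   -80:0[-1,1]b117 -78:0[-1,1]b117 -76:4[3,5]b109 -74:4[3,5]b101 -72:4[3,5]b100 -70:4[4,5]b98 -68:5[4,6]b96 -66:5[4,6]b95 -64:5[3,5]b96 -62:5[4,6]b95
   -4:74[73,74]b96 -2:74[73,75]b89 0:74[73,75]b84 2:61[10,74]b53
   38:28[27,29]b69 40:26[24,28]b37 42:22[20,24]b31 44:18[4,20]b59 46:4[3,5]b97 48:4[3,5]b103 50:4[3,5]b103 52:4[3,5]b103 54:4[3,5]b101 56:19[5,21]b62 58:23[21,24]b46 60:26[25,28]b47
   62:28[27,29]b57 64:4[3,5]b77 66:4[3,5]b95 68:4[3,5]b102 70:4[3,5]b102 72:1[-1,5]b110 74:0[-1,1]b119
w4
   -80:282[-1,284]b50 -78:281[-1,283]b56 -76:277[3,283]b61 -74:4[3,282]b74 -72:251[3,278]b58 -70:254[4,284]b41 -68:253[5,297]b44 -66:275[52,306]b39 -64:281[53,314]b36 -62:278[54,314]b39
   -4:72[16,286]b50 -2:285[73,292]b42 0:287[73,297]b40 2:298[194,303]b30
   38:4[2,27]b91 40:5[2,24]b82 42:19[18,21]b52 44:17[16,18]b68 46:4[3,5]b79 48:3[2,4]b102 50:3[2,4]b117 52:3[2,4]b117 54:9[3,17]b66 56:20[18,22]b54 58:23[21,25]b55 60:26[25,28]b57
   62:27[26,27]b72 68:4[4,5]b87 70:3[2,4]b103 72:-1[-2,1]b128 74:-1[-2,0]b139 76:-1[-2,-0]b141 78:-1[-2,0]b141 80:-1[-2,0]b140 82:-1[-2,-0]b140 84:-1[-2,0
[... 448 characters left out ...]
29]b61 68:5[4,6]b77 70:4[3,5]b92 72:3[0,4]b111 74:-0[-1,1]b123 76:0[-1,1]b127 78:0[-1,1]b127 80:0[-1,1]b126 82:0[-1,1]b126 84:-0[-1,1]b126
top0
   -80:0[-2,2]b127 -78:0[-2,2]b125 -76:4[-1,6]b111 -74:4[2,6]b113 -72:4[2,6]b112 -70:8[3,40]b81 -68:31[5,53]b72 -66:51[4,56]b73 -64:53[5,55]b73 -62:53[4,57]b75
   -4:45[17,68]b74 -2:63[11,76]b75 0:74[3,76]b94 2:73[4,75]b104
   38:7[2,29]b93 40:6[2,26]b89 42:8[2,23]b75 44:19[17,20]b84 48:5[3,6]b108 50:4[2,6]b118 52:4[2,6]b117 54:6[2,18]b91 56:15[5,21]b66 58:23[20,25]b69 60:27[23,30]b70
   62:28[25,29]b80 64:25[24,26]b94 68:7[5,8]b103 70:4[2,6]b115 72:2[1,5]b124 74:-0[-2,2]b131 76:0[-2,3]b132 78:0[-2,2]b130 80:0[-3,2]b130 82:-0[-3,2]b130 84:0[-2,2]b129
```

Profile of the rear slot: flares are symmetric about about +50.7 mm in my organiser frame, mouth at 28 mm, floor at 4 mm, all as given. I go above it.

Run:
```python
from h import *
st();plan([644.6,4.7,95],6.85)
```

```text
t 26.30 pos [642.4 -71.4 203.1] phi 6.91 tilt 0.03 open 4.9 F [-0.1 -0.4 -1.2]
pos [0.103, -0.683, 0.98] rot [0.0001, 0.0, 0.0002]
pos [0.011, -0.07, 0.101] rot [-0.0, 0.0, -0.0]
```

Request:
apply_moves([
  {"delta_pos":[0.04,-0.25,0],"delta_rot":[0,0,0],"jaw":-1},
  {"delta_pos":[0.09,-0.55,0],"delta_rot":[0,0,0],"jaw":-1},
  {"delta_pos":[0.114,-0.753,0.1],"delta_rot":[0,0,0],"jaw":-1},
  {"delta_pos":[0.114,-0.753,0.4],"delta_rot":[0,0,0],"jaw":-1},
  {"delta_pos":[0.114,-0.753,0.7],"delta_rot":[0,0,0],"jaw":-1},
])

```text
clock: 26.8
tcp_pos: [645.0, 6.7, 132.2]
tcp_rot: [-3.135, -0.194, -0.002]
wrist_force: [-0.3, 0.0, -0.7]
opening: 5.3
```

Run:
```python
from h import *
st();plan([644.6,4.7,90],6.85)
```

```text
t 26.80 pos [645.    6.7 132.2] phi 7.08 tilt 0.07 open 5.3 F [-0.3  0.  -0.7]
pos [-0.007, 0.02, 0.422] rot [-0.0, -0.0002, 0.0006]
```

Request:
apply_moves([
  {"delta_pos":[-0.003,0.015,0.15],"delta_rot":[0,0,0.0004],"jaw":-1},
  {"delta_pos":[-0.003,0.015,0.3],"delta_rot":[0,0,0.0004],"jaw":-1},
  {"delta_pos":[-0.003,0.015,0.42],"delta_rot":[0,0,0.0004],"jaw":-1},
  {"delta_pos":[-0.003,0.015,0.42],"delta_rot":[0,0,0.0004],"jaw":-1},
  {"delta_pos":[-0.003,0.015,0.42],"delta_rot":[0,0,0.0004],"jaw":-1},
])

```text
clock: 27.3
tcp_pos: [645.2, 4.0, 91.6]
tcp_rot: [3.136, 0.187, 0.001]
wrist_force: [1.7, -0.2, -0.5]
opening: 5.0
```

Run:
```python
from h import *
np.set_printoptions(precision=1,suppress=True)
st();p,d,K,T=snap('wrist','w11');C=cloud(d,K,T)
m=(p[:,:,1]>p[:,:,0]*1.5)&(p[:,:,1]>60)&(C[:,:,2]>100)&(C[:,:,2]<145)&(abs(C[:,:,0]-645)<30)
q=C[m];print(len(q),q.mean(0),q.min(0),q.max(0));print(cv2.minAreaRect(q[:,:2].astype(np.float32)))
```

```text
t 27.30 pos [645.2   4.   91.6] phi 6.82 tilt 0.04 open 5.0 F [ 1.7 -0.2 -0.5]
3009 [643.4  19.9 122.1] [636.2 -28.6 100.1] [651.7  56.6 129.5]
((644.5467529296875, 13.994640350341797), (6.670539379119873, 85.5195541381836), 7.294088840484619)
```

View pics/w11.png

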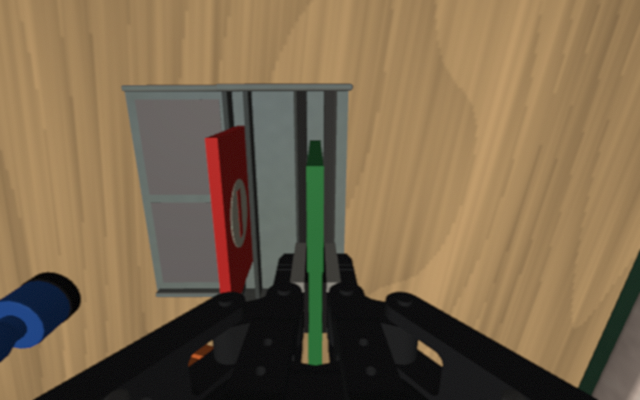

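The plate hangs in line over the rear slot (slot between columns 307 and 324, plate's lower corner at 315). I lower it.

Request:
apply_moves([
  {"delta_pos":[-0.004,0,0.08],"delta_rot":[0,0,0],"jaw":-1},
  {"delta_pos":[-0.004,0,0.16],"delta_rot":[0,0,0],"jaw":-1},
  {"delta_pos":[-0.004,0,0.24],"delta_rot":[0,0,0],"jaw":-1},
  {"delta_pos":[-0.004,0,0.3],"delta_rot":[0,0,0],"jaw":-1},
  {"delta_pos":[-0.004,0,0.3],"delta_rot":[0,0,0],"jaw":-1},
])

```text
clock: 27.85
tcp_pos: [643.6, 4.3, 59.8]
tcp_rot: [3.136, 0.188, -0.003]
wrist_force: [0.7, -0.7, -0.0]
opening: 5.1
```

Request:
apply_moves([
  {"delta_pos":[0,0,0.04],"delta_rot":[0,0,0],"jaw":-1},
  {"delta_pos":[0,0,0.08],"delta_rot":[0,0,0],"jaw":-1},
  {"delta_pos":[0,0,0.11],"delta_rot":[0,0,0],"jaw":-1},
  {"delta_pos":[0,0,0.14],"delta_rot":[0,0,0],"jaw":-1},
  {"delta_pos":[0,0,0.14],"delta_rot":[0,0,0],"jaw":-1},
])

```text
clock: 28.35
tcp_pos: [644.1, 4.3, 46.6]
tcp_rot: [-3.136, -0.188, 0.001]
wrist_force: [-0.2, -0.2, -0.4]
opening: 5.1
```

Request:
apply_moves([
  {"delta_pos":[0,0,0.01],"delta_rot":[0,0,0],"jaw":-1},
  {"delta_pos":[0,0,0.02],"delta_rot":[0,0,0],"jaw":-1},
  {"delta_pos":[0,0,0.03],"delta_rot":[0,0,0],"jaw":-1},
  {"delta_pos":[0,0,0.032],"delta_rot":[0,0,0],"jaw":-1},
  {"delta_pos":[0,0,0.032],"delta_rot":[0,0,0],"jaw":-1},
])

```text
clock: 28.85
tcp_pos: [644.4, 4.2, 43.9]
tcp_rot: [-3.136, -0.188, 0.0]
wrist_force: [0.1, 0.1, -0.6]
opening: 5.2
```

Request:
apply_moves([
  {"delta_pos":[0,0,0.01],"delta_rot":[0,0,0],"jaw":-1},
  {"delta_pos":[0,0,0.015],"delta_rot":[0,0,0],"jaw":-1},
  {"delta_pos":[0,0,0.015],"delta_rot":[0,0,0],"jaw":-1},
  {"delta_pos":[0,0,0.015],"delta_rot":[0,0,0],"jaw":-1},
  {"delta_pos":[0,0,0.015],"delta_rot":[0,0,0],"jaw":-1},
])

```text
clock: 29.35
tcp_pos: [644.7, 4.3, 43.8]
tcp_rot: [-3.135, -0.188, -0.001]
wrist_force: [-3.4, 0.8, 11.0]
opening: 5.1
```

Floor contact at 43.8 mm, as predicted. Release and lift.

Request:
apply_moves([
  {"delta_pos":[0,0,-0.005],"delta_rot":[0,0,0],"jaw":-0.85},
  {"delta_pos":[0,0,-0.005],"delta_rot":[0,0,0],"jaw":-0.7},
  {"delta_pos":[0,0,-0.005],"delta_rot":[0,0,0],"jaw":-0.55},
  {"delta_pos":[0,0,-0.005],"delta_rot":[0,0,0],"jaw":-0.55},
  {"delta_pos":[0,0,-0.005],"delta_rot":[0,0,0],"jaw":-0.55},
])

```text
clock: 29.85
tcp_pos: [644.3, 4.2, 42.7]
tcp_rot: [3.136, 0.188, -0.0]
wrist_force: [0.1, -0.0, -0.4]
opening: 18.9
```

Request:
apply_moves([
  {"delta_pos":[0,0,-0.15],"delta_rot":[0,0,0],"jaw":-0.55},
  {"delta_pos":[0,0,-0.35],"delta_rot":[0,0,0],"jaw":-0.55},
  {"delta_pos":[0,0,-0.6],"delta_rot":[0,0,0],"jaw":-0.55},
  {"delta_pos":[0,0,-0.8],"delta_rot":[0,0,0],"jaw":-0.55},
  {"delta_pos":[0,0,-0.8],"delta_rot":[0,0,0],"jaw":-0.4},
])

```text
clock: 30.35
tcp_pos: [646.4, 3.8, 127.0]
tcp_rot: [-3.136, -0.187, -0.009]
wrist_force: [0.4, -0.6, 0.3]
opening: 25.7
```

Run:
```python
from h import *
st();p,d,K,T=snap('wrist','w12')
plan([600,-60,150],6.85)
```

```text
t 30.35 pos [646.4   3.8 127. ] phi 6.83 tilt 0.33 open 25.7 F [ 0.4 -0.6  0.3]
pos [-0.527, 0.583, -0.249] rot [-0.0, -0.0006, -0.0]
```

View pics/w12.png

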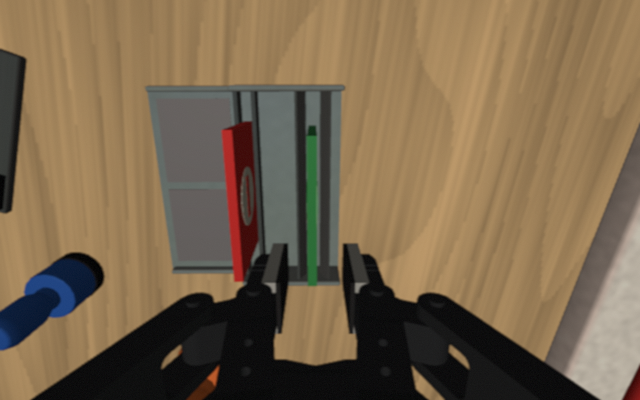

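Green stands in the rear slot (column 312). I measure the red plate's top edge.

Run:
```python
from h import *
np.set_printoptions(precision=1,suppress=True)
for fn in('w2','w10','w11','w12'):
    p,d,K,T=load(fn);C=cloud(d,K,T)
    m=(p[:,:,0]>100)&(p[:,:,1]<60)&(p[:,:,2]<60)&(C[:,:,2]>71)&(C[:,:,2]<77)&(abs(C[:,:,0]-594)<30)
    q=C[m];print(fn,len(q),q.mean(0),q.min(0),q.max(0));print(cv2.minAreaRect(q[:,:2].astype(np.float32)))
p,d,K,T=load('w12');C=cloud(d,K,T)
m=(p[:,:,1]>p[:,:,0]*1.5)&(p[:,:,1]>60)&(C[:,:,2]>71)&(C[:,:,2]<77)&(abs(C[:,:,0]-645)<30)
q=C[m];print('green',len(q),q.mean(0));print(cv2.minAreaRect(q[:,:2].astype(np.float32)))
plan([594.2,0.5,110],6.7)
```

```text
w2 620 [593.8   4.4  73.9] [ 579.5 -161.6   71. ] [602.6  52.2  76.3]
((592.48876953125, -54.83552551269531), (213.87008666992188, 19.63790512084961), 88.19387817382812)
w10 977 [594.7   5.6  74.1] [ 564.4 -168.7   71. ] [603.3  54.5  76.5]
((588.22607421875, -57.04168701171875), (222.47808837890625, 27.35039520263672), 83.76019287109375)
w11 1825 [594.2  15.3  74.3] [586.9 -30.5  71.4] [601.9  54.5  76.3]
((594.1216430664062, 12.064361572265625), (6.729304790496826, 84.99225616455078), 6.602245330810547)
w12 1355 [593.6   8.5  72.3] [585.4 -44.6  71. ] [602.3  54.5  74.4]
((594.0194091796875, 5.0114898681640625), (6.098668098449707, 99.34705352783203), 6.874701499938965)
green 1402 [642.5  11.3  72.3]
((642.947509765625, 7.367252349853516), (6.00472354888916, 99.20398712158203), 6.765859127044678)
pos [-0.514, -0.025, 0.151] rot [-0.0, -0.0006, 0.0004]
```

Request:
apply_moves([
  {"delta_pos":[-0.25,0,0],"delta_rot":[0,0,0.0004],"jaw":-0.4},
  {"delta_pos":[-0.51,0,0],"delta_rot":[0,0,0.0004],"jaw":-0.4},
  {"delta_pos":[-0.525,-0.05,0.1],"delta_rot":[0,0,0.0004],"jaw":-0.4},
  {"delta_pos":[-0.525,-0.05,0.2],"delta_rot":[0,0,0.0004],"jaw":-0.4},
  {"delta_pos":[-0.525,-0.05,0.2],"delta_rot":[0,0,0.0004],"jaw":-0.4},
])

```text
clock: 30.9
tcp_pos: [591.3, 3.7, 101.1]
tcp_rot: [3.136, 0.185, -0.004]
wrist_force: [-0.4, 1.0, 0.9]
opening: 25.5
```

Run:
```python
from h import *
st();p,d,K,T=snap('wrist','w13');plan([594.2,3,43],6.75)
```

```text
t 30.90 pos [591.3   3.7 101.1] phi 6.77 tilt 0.13 open 25.5 F [-0.4  1.   0.9]
pos [0.025, 0.005, 0.587] rot [0.0001, 0.0002, -0.0]
```

View pics/w13.png

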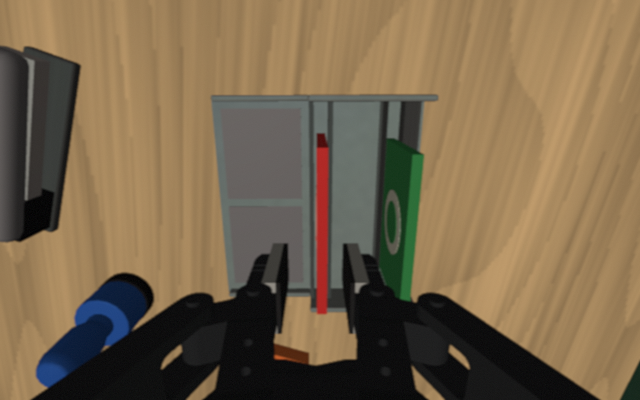

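Red lies about 2.5 mm right of the finger middle (column 321 against 315), which agrees with the measurement. I descend and grip.

Request:
apply_moves([
  {"delta_pos":[0.022,0,0.15],"delta_rot":[0,0,0],"jaw":-0.4},
  {"delta_pos":[0.022,0,0.3],"delta_rot":[0,0,0],"jaw":-0.4},
  {"delta_pos":[0.022,0,0.45],"delta_rot":[0,0,0],"jaw":-0.4},
  {"delta_pos":[0.022,0,0.57],"delta_rot":[0,0,0],"jaw":-0.4},
  {"delta_pos":[0.022,0,0.57],"delta_rot":[0,0,0],"jaw":-0.4},
])

```text
clock: 31.45
tcp_pos: [592.4, 3.1, 43.5]
tcp_rot: [3.136, 0.183, -0.006]
wrist_force: [0.3, -0.4, 0.1]
opening: 25.6
```

Request:
apply_moves([
  {"delta_pos":[0,0,0],"delta_rot":[0,0,0],"jaw":-0.4},
  {"delta_pos":[0,0,0],"delta_rot":[0,0,0],"jaw":-0.6},
  {"delta_pos":[0,0,0],"delta_rot":[0,0,0],"jaw":-0.8},
  {"delta_pos":[0,0,0],"delta_rot":[0,0,0],"jaw":-1},
  {"delta_pos":[0,0,0],"delta_rot":[0,0,0],"jaw":-1},
], grip_force=80)

```text
clock: 31.95
tcp_pos: [594.4, 3.3, 46.7]
tcp_rot: [-3.136, -0.184, -0.002]
wrist_force: [-0.9, 0.2, 5.1]
opening: 4.8
```

Run:
```python
from h import *
st();p,d,K,T=snap('wrist','w14')
```

```text
t 31.95 pos [594.4   3.3  46.7] phi 6.71 tilt 0.08 open 4.8 F [-0.9  0.2  5.1]
```

View pics/w14.png

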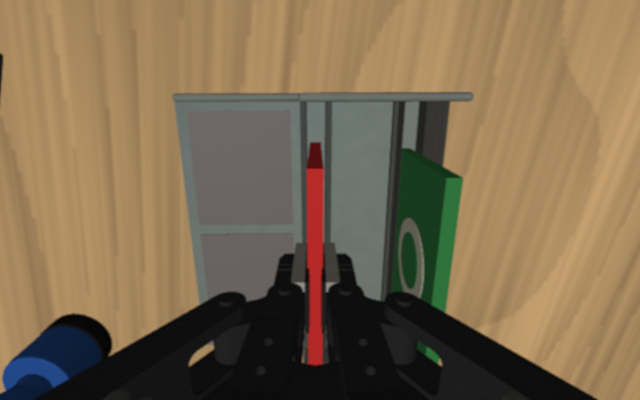

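Run:
```python
from h import *
for fn,ch in(('w9',1),('w10',1),('w14',0)):
    p,d,K,T=load(fn); 
    print(fn,p[136:176,315,ch].tolist()); print(p[355:372,315,ch].tolist(), np.round(d[172:182,315]))
```

```text
w9 [92, 116, 125, 113, 79, 50, 46, 46, 47, 47, 47, 47, 46, 45, 48, 47, 47, 47, 46, 47, 47, 47, 47, 46, 47, 47, 46, 46, 47, 62, 90, 108, 111, 111, 111, 112, 111, 112, 112, 111]
[107, 106, 106, 106, 106, 107, 107, 107, 106, 97, 61, 23, 11, 9, 12, 12, 11] [114. 115. 115. 116. 115. 115. 116. 115. 116. 116.]
w10 [61, 60, 61, 58, 51, 46, 44, 45, 42, 46, 44, 45, 45, 45, 44, 45, 44, 44, 43, 45, 46, 46, 46, 44, 44, 44, 45, 43, 44, 61, 88, 103, 108, 107, 107, 107, 106, 105, 106, 107]
[101, 101, 101, 102, 101, 101, 101, 103, 102, 91, 57, 20, 9, 12, 13, 9, 7] [115. 115. 114. 116. 116. 115. 115. 116. 116. 117.]
w14 [111, 110, 111, 111, 111, 106, 93, 80, 78, 79, 79, 79, 79, 78, 78, 79, 78, 79, 79, 79, 79, 79, 78, 79, 79, 79, 79, 78, 79, 78, 78, 87, 127, 168, 184, 184, 183, 183, 183, 183]
[177, 178, 178, 178, 177, 177, 178, 179, 181, 160, 104, 39, 14, 12, 12, 10, 14] [119. 118. 118. 119. 118. 119. 118. 119. 119. 119.]
```

Request:
apply_moves([
  {"delta_pos":[0,0,-0.1],"delta_rot":[0,0,0],"jaw":-1},
  {"delta_pos":[0,0,-0.25],"delta_rot":[0,0,0],"jaw":-1},
  {"delta_pos":[0,0,-0.5],"delta_rot":[0,0,0],"jaw":-1},
  {"delta_pos":[0,0,-0.75],"delta_rot":[0,0,0],"jaw":-1},
  {"delta_pos":[0,0,-1.0],"delta_rot":[0,0,0],"jaw":-1},
])

```text
clock: 32.5
tcp_pos: [593.7, 3.0, 147.9]
tcp_rot: [-3.136, -0.183, -0.0]
wrist_force: [0.1, 0.2, -0.1]
opening: 4.1
```

Request:
apply_moves([
  {"delta_pos":[0,0,-0.2],"delta_rot":[0,0,0],"jaw":-1},
  {"delta_pos":[0,0,-0.4],"delta_rot":[0,0,0],"jaw":-1},
  {"delta_pos":[0,0,-0.65],"delta_rot":[0,0,0],"jaw":-1},
  {"delta_pos":[0,0,-0.65],"delta_rot":[0,0,0],"jaw":-1},
  {"delta_pos":[0,0,-0.65],"delta_rot":[0,0,0],"jaw":-1},
])

```text
clock: 33.0
tcp_pos: [593.9, 3.2, 211.9]
tcp_rot: [-3.136, -0.184, -0.002]
wrist_force: [0.1, 1.1, -1.4]
opening: 4.4
```

Run:
```python
from h import *
st();plan([513.5,-303.2,205],-2.1)
```

```text
t 33.00 pos [593.9   3.2 211.9] phi 6.70 tilt 0.09 open 4.4 F [ 0.1  1.1 -1.4]
pos [-0.384, 0.98, 0.022] rot [-0.0001, -0.0002, 0.0244]
pos [-0.219, 0.98, 0.022] rot [-0.0, -0.0, 0.0]
pos [-0.22, 0.98, 0.022] rot [-0.0, -0.0, 0.0]
pos [-0.023, 0.104, 0.002] rot [-0.0, -0.0, 0.0]
```

Request:
apply_moves([
  {"delta_pos":[-0.08,0.2,0],"delta_rot":[0,0,0.006],"jaw":-1},
  {"delta_pos":[-0.18,0.45,0],"delta_rot":[0,0,0.012],"jaw":-1},
  {"delta_pos":[-0.28,0.7,0],"delta_rot":[0,0,0.02],"jaw":-1},
  {"delta_pos":[-0.384,0.98,0],"delta_rot":[0,0,0.0244],"jaw":-1},
  {"delta_pos":[-0.384,0.98,0],"delta_rot":[0,0,0.0244],"jaw":-1},
])

```text
clock: 33.5
tcp_pos: [564.6, -106.3, 211.2]
tcp_rot: [3.138, -0.076, -0.001]
wrist_force: [0.3, -0.1, -0.4]
opening: 4.8
```

Request:
apply_moves([
  {"delta_pos":[-0.05,0.2,0],"delta_rot":[0,0,0],"jaw":-1},
  {"delta_pos":[-0.1,0.45,0],"delta_rot":[0,0,0],"jaw":-1},
  {"delta_pos":[-0.16,0.7,0],"delta_rot":[0,0,0],"jaw":-1},
  {"delta_pos":[-0.22,0.98,0],"delta_rot":[0,0,0],"jaw":-1},
  {"delta_pos":[-0.22,0.98,0],"delta_rot":[0,0,0],"jaw":-1},
])

```text
clock: 34.0
tcp_pos: [538.8, -201.9, 211.2]
tcp_rot: [3.139, -0.072, -0.001]
wrist_force: [1.2, -0.8, -0.2]
opening: 4.5
```

Request:
apply_moves([
  {"delta_pos":[-0.05,0.2,0],"delta_rot":[0,0,0],"jaw":-1},
  {"delta_pos":[-0.1,0.45,0],"delta_rot":[0,0,0],"jaw":-1},
  {"delta_pos":[-0.16,0.7,0],"delta_rot":[0,0,0],"jaw":-1},
  {"delta_pos":[-0.22,0.98,0],"delta_rot":[0,0,0],"jaw":-1},
  {"delta_pos":[-0.22,0.98,0],"delta_rot":[0,0,0],"jaw":-1},
])

```text
clock: 34.5
tcp_pos: [513.2, -298.0, 211.1]
tcp_rot: [3.138, -0.07, -0.001]
wrist_force: [0.5, 0.0, -0.4]
opening: 4.8
```

Run:
```python
from h import *
st();plan([513.5,-303.2,100],-2.1)
```

```text
t 34.50 pos [ 513.2 -298.   211.1] phi -2.54 tilt 0.14 open 4.8 F [ 0.5  0.  -0.4]
pos [0.005, 0.043, 0.98] rot [0.0004, 0.0001, -0.0012]
pos [0.001, 0.007, 0.131] rot [-0.0, -0.0, -0.0]
```

Request:
apply_moves([
  {"delta_pos":[0,0.04,0.2],"delta_rot":[0,0,-0.0005],"jaw":-1},
  {"delta_pos":[0,0.04,0.45],"delta_rot":[0,0,-0.0005],"jaw":-1},
  {"delta_pos":[0,0.04,0.7],"delta_rot":[0,0,-0.0005],"jaw":-1},
  {"delta_pos":[0,0.04,0.95],"delta_rot":[0,0,-0.0005],"jaw":-1},
  {"delta_pos":[0,0.04,1.0],"delta_rot":[0,0,-0.0005],"jaw":-1},
])

```text
clock: 35.0
tcp_pos: [514.1, -295.7, 108.1]
tcp_rot: [-3.139, 0.054, 0.007]
wrist_force: [-0.5, -0.7, 0.7]
opening: 4.5
```

Request:
apply_moves([
  {"delta_pos":[0,0,0],"delta_rot":[0,0,0],"jaw":-1},
  {"delta_pos":[0,0,0],"delta_rot":[0,0,0],"jaw":-1},
  {"delta_pos":[0,0,0],"delta_rot":[0,0,0],"jaw":-1},
  {"delta_pos":[0,0,0],"delta_rot":[0,0,0],"jaw":-1},
  {"delta_pos":[0,0,0],"delta_rot":[0,0,0],"jaw":-1},
])

```text
clock: 35.5
tcp_pos: [516.2, -296.9, 111.5]
tcp_rot: [3.141, -0.052, 0.002]
wrist_force: [-0.4, 0.6, 0.0]
opening: 4.6
```

Run:
```python
from h import *
st();plan([513.5,-303.2,100],-2.1); p,d,K,T=snap('wrist','w15')
c=cv2.resize(p[100:260,240:390,::-1],None,fx=4,fy=4,interpolation=cv2.INTER_CUBIC); cv2.imwrite('pics/w15c.png',c)
```

```text
t 35.50 pos [ 516.2 -296.9  111.5] phi -1.89 tilt 0.06 open 4.6 F [-0.4  0.6  0. ]
pos [-0.026, 0.063, 0.115] rot [0.0, -0.0002, 0.0006]
```

View pics/w15c.png

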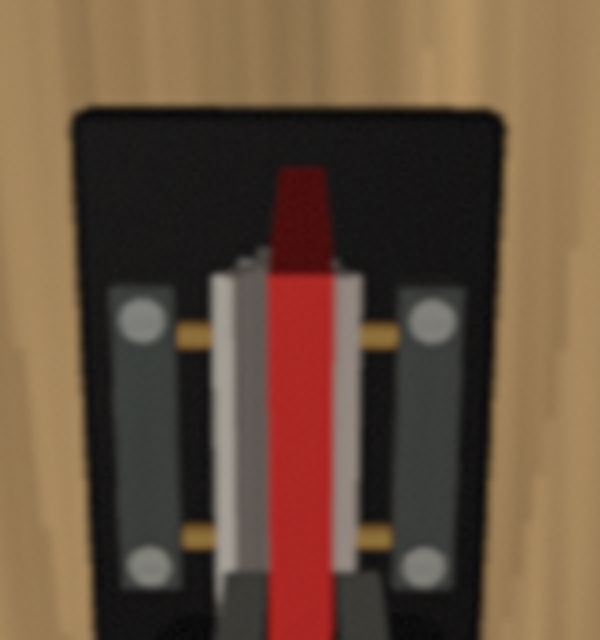

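The picture shows the plate right of the jaws' middle, as the numbers say (+2.7 mm). I correct and settle before going down.

Request:
apply_moves([
  {"delta_pos":[-0.014,0.03,0.05],"delta_rot":[0,0,0.0005],"jaw":-1},
  {"delta_pos":[-0.026,0.063,0.11],"delta_rot":[0,0,0.0005],"jaw":-1},
  {"delta_pos":[-0.026,0.063,0.115],"delta_rot":[0,0,0.0005],"jaw":-1},
  {"delta_pos":[-0.026,0.063,0.115],"delta_rot":[0,0,0.0005],"jaw":-1},
  {"delta_pos":[-0.026,0.063,0.115],"delta_rot":[0,0,0.0005],"jaw":-1},
])

```text
clock: 36.05
tcp_pos: [513.1, -303.2, 99.3]
tcp_rot: [-3.141, 0.057, 0.0]
wrist_force: [-0.4, -0.1, -0.2]
opening: 4.1
```

Request:
apply_moves([
  {"delta_pos":[0,0,0],"delta_rot":[0,0,0],"jaw":-1},
  {"delta_pos":[0,0,0],"delta_rot":[0,0,0],"jaw":-1},
  {"delta_pos":[0,0,0],"delta_rot":[0,0,0],"jaw":-1},
  {"delta_pos":[0,0,0],"delta_rot":[0,0,0],"jaw":-1},
  {"delta_pos":[0,0,0],"delta_rot":[0,0,0],"jaw":-1},
], grip_force=110)

```text
clock: 36.55
tcp_pos: [513.1, -303.1, 99.4]
tcp_rot: [-3.141, 0.057, -0.0]
wrist_force: [0.1, -0.2, -0.0]
opening: 3.8
```

Run:
```python
from h import *
np.set_printoptions(precision=1,suppress=True)
st();plan([513.5,-303.2,58],-2.1); p,d,K,T=snap('wrist','w16');C=cloud(d,K,T)
c=cv2.resize(p[100:260,240:390,::-1],None,fx=4,fy=4,interpolation=cv2.INTER_CUBIC); cv2.imwrite('pics/w16c.png',c)
m=(p[:,:,0]>150)&(p[:,:,1]<60)&(p[:,:,2]<60)&(C[:,:,2]>100)&(C[:,:,2]<160)
q=C[m];print(q.mean(0),q.min(0),q.max(0))
```

```text
t 36.55 pos [ 513.1 -303.1   99.4] phi -2.08 tilt 0.01 open 3.8 F [ 0.1 -0.2 -0. ]
pos [0.004, 0.001, 0.414] rot [-0.0, -0.0, 0.0001]
[ 513.5 -288.5  126.6] [ 509.3 -338.6  124.9] [ 517.5 -252.   128.4]
```

View pics/w16c.png

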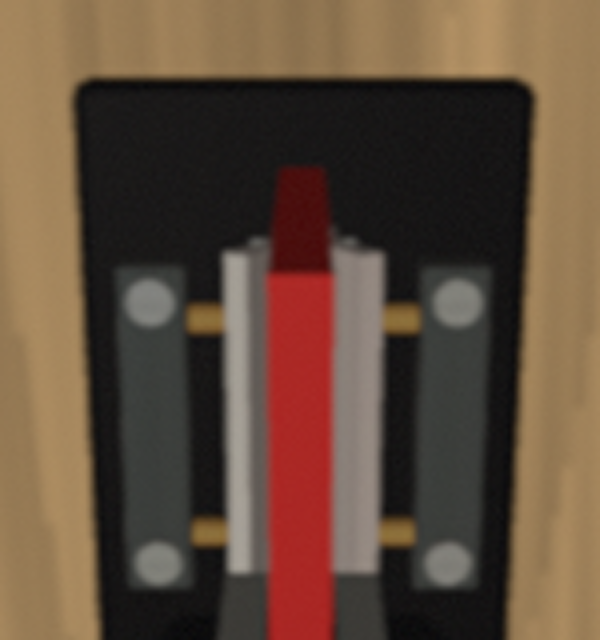

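Red is centred over the clip; its +y end reads −252, the same as green's did. I press it down.

Request:
apply_moves([
  {"delta_pos":[0.003,0,0.07],"delta_rot":[0,0,0],"jaw":-1},
  {"delta_pos":[0.003,0,0.14],"delta_rot":[0,0,0],"jaw":-1},
  {"delta_pos":[0.003,0,0.21],"delta_rot":[0,0,0],"jaw":-1},
  {"delta_pos":[0.003,0,0.27],"delta_rot":[0,0,0],"jaw":-1},
  {"delta_pos":[0.003,0,0.27],"delta_rot":[0,0,0],"jaw":-1},
])

```text
clock: 37.1
tcp_pos: [513.1, -302.9, 71.3]
tcp_rot: [-3.141, 0.057, 0.002]
wrist_force: [0.4, 0.5, -0.8]
opening: 4.2
```

Request:
apply_moves([
  {"delta_pos":[0,0,0.02],"delta_rot":[0,0,0],"jaw":-1},
  {"delta_pos":[0,0,0.04],"delta_rot":[0,0,0],"jaw":-1},
  {"delta_pos":[0,0,0.06],"delta_rot":[0,0,0],"jaw":-1},
  {"delta_pos":[0,0,0.08],"delta_rot":[0,0,0],"jaw":-1},
  {"delta_pos":[0,0,0.08],"delta_rot":[0,0,0],"jaw":-1},
])

```text
clock: 37.6
tcp_pos: [513.2, -302.9, 64.0]
tcp_rot: [-3.141, 0.057, 0.001]
wrist_force: [0.1, 0.2, -0.1]
opening: 3.9
```

Run:
```python
from h import *
st()
```

```text
t 37.60 pos [ 513.2 -302.9   64. ] phi -2.08 tilt 0.04 open 3.9 F [ 0.1  0.2 -0.1]
```

Run:
```python
from h import *
p,d,K,T=snap('wrist','w17')
a=p[100:260,240:390,::-1]; q,_=camera('side'); cv2.imwrite('pics/s17.png',cv2.resize(q[230:380,340:500,::-1],None,fx=4,fy=4,interpolation=cv2.INTER_CUBIC))
cv2.imwrite('pics/w17c.png',cv2.resize(a,None,fx=4,fy=4,interpolation=cv2.INTER_CUBIC))
```

```text
(no output)
```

View pics/w17c.png

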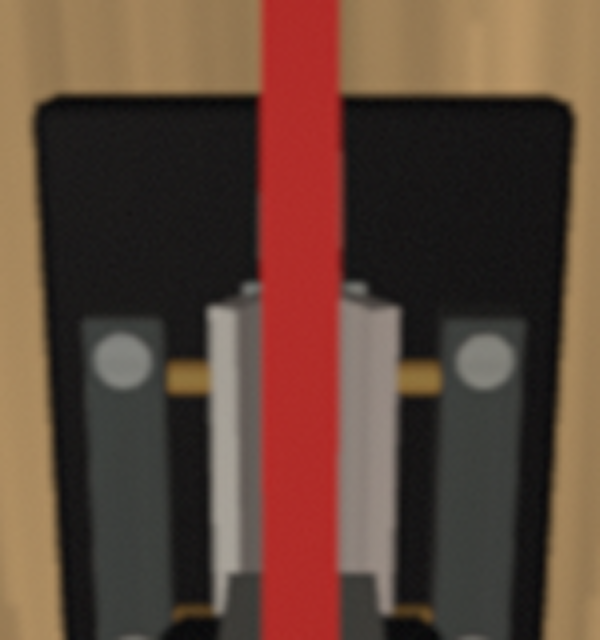

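View pics/s17.png

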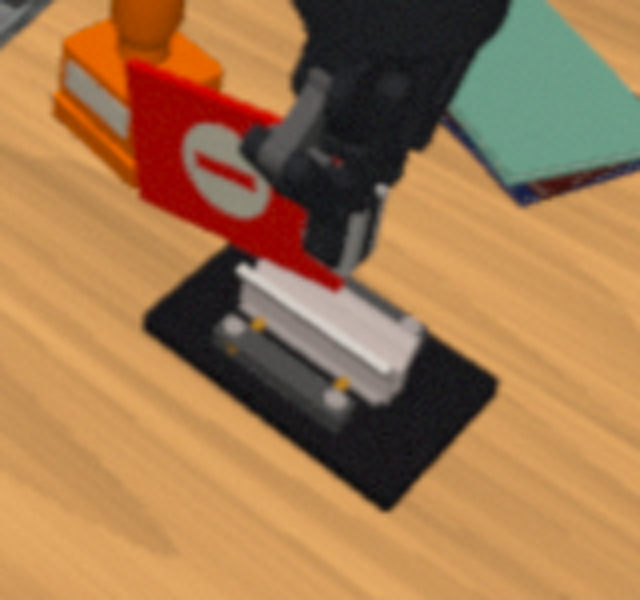

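The plate has turned in the grip: in the side view its lower edge no longer runs parallel to the clip. I measure the tilt.

Run:
```python
from h import *
np.set_printoptions(precision=1,suppress=True)
st()
p,d,K,T=load('w17');C=cloud(d,K,T)
m=(p[:,:,0]>140)&(p[:,:,1]<70)&(p[:,:,2]<70)&(abs(C[:,:,0]-513)<12)&(C[:,:,2]>40)
q=C[m]
for y in range(-360,-220,8):
    k=(q[:,1]>=y)&(q[:,1]<y+8)
    if k.sum()>5: print(y+4,k.sum(),q[k].mean(0),np.percentile(q[k][:,2],[5,95]))
cv2.imwrite('pics/w17.png',p[:,:,::-1])
```

```text
t 37.70 pos [ 513.3 -303.1   64.3] phi -2.08 tilt 0.01 open 3.4 F [ 0.7 -0.  -0.6]
-292 234 [ 513.7 -290.1  115.5] [114.5 116.7]
-284 456 [ 513.9 -284.   114.4] [113.1 115.7]
-276 451 [ 514.2 -276.   112.7] [111.3 113.9]
-268 466 [ 514.4 -268.   111. ] [109.6 112.3]
-260 466 [ 514.8 -260.   109.2] [107.9 110.6]
-252 500 [ 515.1 -251.9  107.1] [106.  108.8]
-244 525 [ 515.4 -244.   105.2] [103.8 106.9]
-236 518 [ 515.7 -236.1  104. ] [102.6 105.2]
-228 524 [ 516.  -227.9  108.4] [100.9 206.9]
-220 509 [ 516.3 -220.   100.5] [ 99.2 101.8]
```

View pics/w17.png

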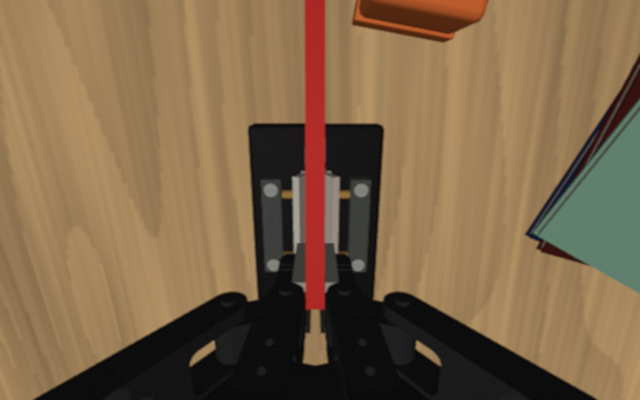

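Run:
```python
from h import *
np.set_printoptions(precision=1,suppress=True)
p,d,K,T=snap('wrist','w18');C=cloud(d,K,T);st()
m=(p[:,:,0]>140)&(p[:,:,1]<70)&(p[:,:,2]<70)&(abs(C[:,:,0]-513)<12)&(C[:,:,2]>40)
q=C[m]
for y in range(-312,-220,8):
    k=(q[:,1]>=y)&(q[:,1]<y+8)
    if k.sum()>5: print(y+4,k.sum(),q[k].mean(0))
a=load('w17')[0][:,:,0].astype(int); print((p[295:316,315,0]).tolist(), a[295:316,315].tolist())
p,d,K,T=snap('side','s18'); C=cloud(d,K,T)
m=(p[:,:,0]>120)&(p[:,:,1]<50)&(p[:,:,2]<50); m[:230]=0;m[:,:340]=0;m[:,500:]=0
q=C[m&(d>0)]; print(q.mean(0)); cv2.imwrite('pics/s18.png',cv2.resize(p[230:380,340:500,::-1],None,fx=4,fy=4,interpolation=cv2.INTER_CUBIC))
q=q[(abs(q[:,0]-514)<8)]; yz=q[:,1:].astype(np.float32); print(cv2.boxPoints(cv2.minAreaRect(yz)))
```

```text
t 37.75 pos [ 513.4 -303.1   64.4] phi -2.08 tilt 0.00 open 3.6 F [-0.3  0.3 -0.3]
-292 245 [ 513.8 -290.2  115.6]
-284 451 [ 514.  -284.   114.5]
-276 455 [ 514.3 -276.   112.8]
-268 464 [ 514.6 -268.   111. ]
-260 461 [ 514.9 -260.   109.4]
-252 500 [ 515.2 -252.   107.2]
-244 528 [ 515.5 -244.   105.4]
-236 516 [ 515.8 -236.1  104.2]
-228 525 [ 516.1 -228.   107.3]
-220 512 [ 516.5 -219.9  100.7]
[173, 174, 174, 173, 173, 173, 173, 173, 173, 173, 172, 172, 172, 170, 163, 156, 152, 153, 154, 152, 154] [173, 173, 173, 173, 172, 172, 174, 173, 172, 173, 173, 173, 173, 170, 163, 156, 154, 154, 152, 154, 154]
[ 511.8 -242.    69.8]
[[-308.6   48.6]
 [-210.8   26.6]
 [-195.1   96.4]
 [-292.9  118.4]]
```

View pics/s18.png

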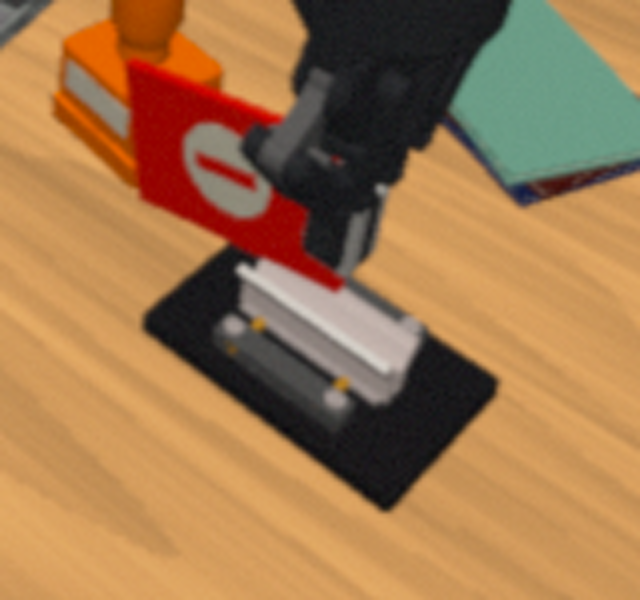

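The plate slipped up and 55 mm along +y under the 110 N squeeze, with a shallow grip. It is held by its edge and static, with nothing touching. I'll return it gently to the organiser's front slot, regrasp it deeper, and press again. First a slow lift, and a creep check.

Request:
apply_moves([
  {"delta_pos":[0,0,-0.02],"delta_rot":[0,0,0],"jaw":-1},
  {"delta_pos":[0,0,-0.06],"delta_rot":[0,0,0],"jaw":-1},
  {"delta_pos":[0,0,-0.12],"delta_rot":[0,0,0],"jaw":-1},
  {"delta_pos":[0,0,-0.18],"delta_rot":[0,0,0],"jaw":-1},
  {"delta_pos":[0,0,-0.24],"delta_rot":[0,0,0],"jaw":-1},
])

```text
clock: 38.3
tcp_pos: [513.5, -303.2, 89.2]
tcp_rot: [3.141, -0.057, 0.001]
wrist_force: [-0.8, 0.2, -0.5]
opening: 3.7
```

```bash
cat >> h.py <<'E'
def redpose(fn):
    p,d,K,T=snap('side',fn); C=cloud(d,K,T)
    s=read_state()
    m=(p[:,:,0]>120)&(p[:,:,1]<50)&(p[:,:,2]<50)&(d>0)&(C[:,:,2]>18)&(C[:,:,2]<330)&(np.linalg.norm(C[:,:,:2]-s['tcp_pos'][:2],axis=-1)<140)&(C[:,:,0]>350)
    q=C[m]; yz=q[:,1:].astype(np.float32); print('red rel TCP',np.round(cv2.boxPoints(cv2.minAreaRect(yz))-s['tcp_pos'][1:],1).tolist(),'x',q[:,0].mean().round(1))
E
python3 - <<'E'
from h import *
st();redpose('s19')
E
```

```text
t 38.30 pos [ 513.5 -303.2   89.2] phi -2.08 tilt 0.03 open 3.7 F [-0.8  0.2 -0.5]
red rel TCP [[-5.7, -23.0], [117.4, -41.3], [154.1, 205.8], [31.1, 224.1]] x 512.0
```

```bash
sed -i 's/(C\[:,:,2\]<330)/(C[:,:,2]<s["tcp_pos"][2]+75)/; s/(C\[:,:,0\]>350)/(abs(C[:,:,0]-s["tcp_pos"][0])<25)/' h.py
python3 - <<'E'
from h import *
redpose('s20'); plan([545,-150,200],3)
E
```

```text
red rel TCP [[-5.7, -13.9], [91.8, -36.7], [108.1, 32.9], [10.6, 55.7]] x 512.5
pos [0.163, -0.98, -0.701] rot [0.0001, -0.0003, -0.0141]
pos [0.142, -0.554, -0.404] rot [-0.0, 0.0, -0.0]
```

View pics/s20.png

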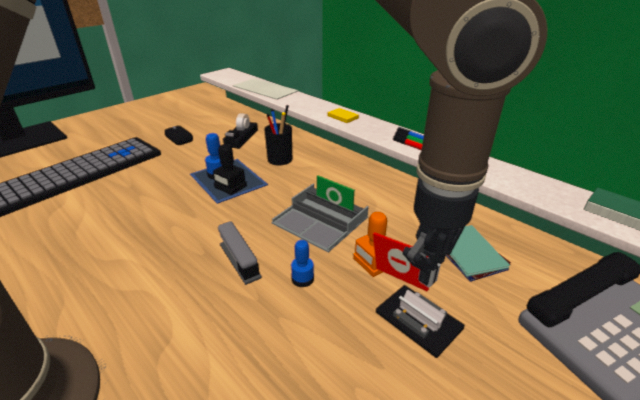

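Stable: the corners relative to the TCP are unchanged. I lift straight up, well clear of the orange stamp.

Request:
apply_moves([
  {"delta_pos":[0,0,-0.08],"delta_rot":[0,0,0],"jaw":-1},
  {"delta_pos":[0,0,-0.2],"delta_rot":[0,0,0],"jaw":-1},
  {"delta_pos":[0,0,-0.36],"delta_rot":[0,0,0],"jaw":-1},
  {"delta_pos":[0,0,-0.54],"delta_rot":[0,0,0],"jaw":-1},
  {"delta_pos":[0,0,-0.7],"delta_rot":[0,0,0],"jaw":-1},
])

```text
clock: 38.9
tcp_pos: [513.6, -303.5, 160.4]
tcp_rot: [3.141, -0.057, 0.002]
wrist_force: [-0.7, 0.8, -0.7]
opening: 3.7
```

Request:
apply_moves([
  {"delta_pos":[0,0,-0.16],"delta_rot":[0,0,0],"jaw":-1},
  {"delta_pos":[0,0,-0.3],"delta_rot":[0,0,0],"jaw":-1},
  {"delta_pos":[0,0,-0.42],"delta_rot":[0,0,0],"jaw":-1},
  {"delta_pos":[0,0,-0.48],"delta_rot":[0,0,0],"jaw":-1},
  {"delta_pos":[0,0,-0.5],"delta_rot":[0,0,0],"jaw":-1},
])

```text
clock: 39.4
tcp_pos: [513.6, -303.2, 209.0]
tcp_rot: [3.141, -0.057, 0.001]
wrist_force: [0.7, -0.4, -0.6]
opening: 3.8
```

```bash
cat >> h.py <<'E'
def plant(pos,phi,tilt,maxpos=60,maxrot=8):
    s=read_state(); p=s['tcp_pos'].copy(); Rc=R.from_rotvec(s['tcp_rot']); G=R.from_matrix(tool(phi))*R.from_euler('x',tilt,degrees=True)
    for k in range(40):
        dp=Rc.inv().apply(np.array(pos)-p); dr=(Rc.inv()*G).as_rotvec()
        f=max(np.abs(dp).max()/maxpos,1); g=max(np.degrees(np.linalg.norm(dr))/maxrot,1)
        a=np.round(dp/f/100,3); b=np.round(dr/g/2/np.pi,4); print('pos',a.tolist(),'rot',b.tolist())
        p=p+Rc.apply(a*100); Rc=Rc*R.from_rotvec(b*2*np.pi)
        if f<=1 and g<=1: break
E
python3 - <<'E'
from h import *
st();redpose('s21'); plant([600.3,-46.1,205],6.85,8)
E
```

```text
t 39.40 pos [ 513.6 -303.2  209. ] phi -2.07 tilt 0.04 open 3.8 F [ 0.7 -0.4 -0.6]
red rel TCP [[-5.4, -15.1], [90.7, -36.6], [106.1, 32.4], [9.9, 53.9]] x 512.0
pos [0.179, -0.6, 0.009] rot [0.0148, -0.0012, -0.0165]
pos [0.25, -0.6, 0.064] rot [0.0074, -0.0006, -0.0083]
pos [0.29, -0.6, 0.094] rot [-0.0, 0.0, 0.0]
pos [0.291, -0.6, 0.094] rot [-0.0, 0.0, 0.0]
pos [0.037, -0.078, 0.012] rot [-0.0, 0.0, 0.0]
```

View pics/s21.png

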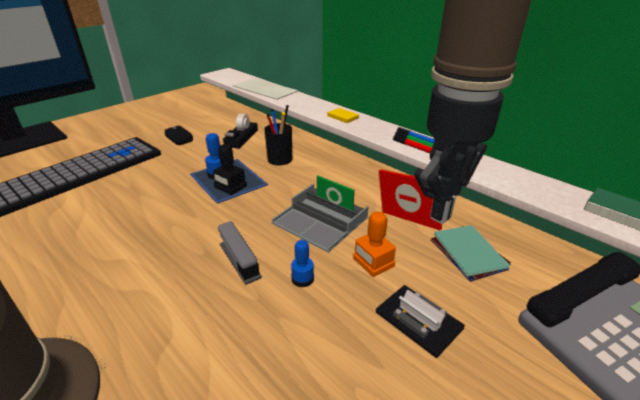

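Request:
apply_moves([
  {"delta_pos":[0.02,-0.06,0],"delta_rot":[0.002,0,-0.002],"jaw":-1},
  {"delta_pos":[0.05,-0.17,0],"delta_rot":[0.005,0,-0.006],"jaw":-1},
  {"delta_pos":[0.09,-0.3,0],"delta_rot":[0.009,-0.0006,-0.01],"jaw":-1},
  {"delta_pos":[0.13,-0.45,0],"delta_rot":[0.012,-0.001,-0.014],"jaw":-1},
  {"delta_pos":[0.179,-0.6,0],"delta_rot":[0.0148,-0.0012,-0.0165],"jaw":-1},
])

```text
clock: 39.95
tcp_pos: [533.9, -242.3, 208.1]
tcp_rot: [-3.045, -0.106, 0.01]
wrist_force: [0.6, 0.7, -0.3]
opening: 3.7
```

Request:
apply_moves([
  {"delta_pos":[0.05,-0.14,0.01],"delta_rot":[0.002,0,-0.002],"jaw":-1},
  {"delta_pos":[0.11,-0.28,0.03],"delta_rot":[0.004,0,-0.004],"jaw":-1},
  {"delta_pos":[0.17,-0.42,0.045],"delta_rot":[0.006,0,-0.006],"jaw":-1},
  {"delta_pos":[0.23,-0.56,0.06],"delta_rot":[0.0074,-0.0006,-0.0083],"jaw":-1},
  {"delta_pos":[0.28,-0.68,0.07],"delta_rot":[0.0074,-0.0006,-0.0083],"jaw":-1},
])

```text
clock: 40.45
tcp_pos: [557.3, -172.4, 207.6]
tcp_rot: [-2.996, -0.181, 0.013]
wrist_force: [0.2, 0.1, -0.0]
opening: 3.8
```

Run:
```python
from h import *
st();redpose('s22'); plant([600.3,-46.1,205],6.85,8,98)
```

```text
t 40.45 pos [ 557.3 -172.4  207.6] phi 6.92 tilt 8.04 open 3.8 F [ 0.2  0.1 -0. ]
red rel TCP [[-6.3, -15.7], [91.9, -23.5], [97.6, 47.2], [-0.6, 55.0]] x 546.7
pos [0.481, -0.98, 0.16] rot [-0.0003, 0.0001, 0.0005]
pos [0.088, -0.182, 0.03] rot [-0.0, -0.0, 0.0]
```

Request:
apply_moves([
  {"delta_pos":[0.05,-0.1,0.015],"delta_rot":[0,0,0],"jaw":-1},
  {"delta_pos":[0.14,-0.27,0.045],"delta_rot":[0,0,0],"jaw":-1},
  {"delta_pos":[0.24,-0.48,0.08],"delta_rot":[0,0,0],"jaw":-1},
  {"delta_pos":[0.35,-0.7,0.115],"delta_rot":[0,0,0],"jaw":-1},
  {"delta_pos":[0.45,-0.9,0.147],"delta_rot":[0,0,0],"jaw":-1},
])

```text
clock: 41.0
tcp_pos: [590.9, -76.6, 205.7]
tcp_rot: [-2.997, -0.179, 0.013]
wrist_force: [-0.0, 0.6, -0.1]
opening: 3.5
```

Request:
apply_moves([
  {"delta_pos":[0.06,-0.12,0.02],"delta_rot":[0,0,0],"jaw":-1},
  {"delta_pos":[0.1,-0.2,0.035],"delta_rot":[0,0,0],"jaw":-1},
  {"delta_pos":[0.119,-0.262,0.043],"delta_rot":[0,0,0],"jaw":-1},
  {"delta_pos":[0.119,-0.262,0.043],"delta_rot":[0,0,0],"jaw":-1},
  {"delta_pos":[0.119,-0.262,0.043],"delta_rot":[0,0,0],"jaw":-1},
])

```text
clock: 41.5
tcp_pos: [599.0, -51.1, 205.1]
tcp_rot: [-2.997, -0.178, 0.013]
wrist_force: [-0.6, 0.2, 0.2]
opening: 4.0
```

Run:
```python
from h import *
st();redpose('s23'); plant([600.3,-46.1,90],6.85,8,98);snap('wrist','w23')
```

```text
t 41.50 pos [599.  -51.1 205.1] phi 6.80 tilt 7.98 open 4.0 F [-0.6  0.2  0.2]
red rel TCP [[-4.3, -15.2], [95.6, -24.2], [102.0, 46.3], [2.1, 55.4]] x 588.3
pos [0.017, 0.095, 0.98] rot [0.0, 0.0, -0.0002]
pos [0.003, 0.016, 0.167] rot [0.0, 0.0, -0.0]
```

View pics/w23.png

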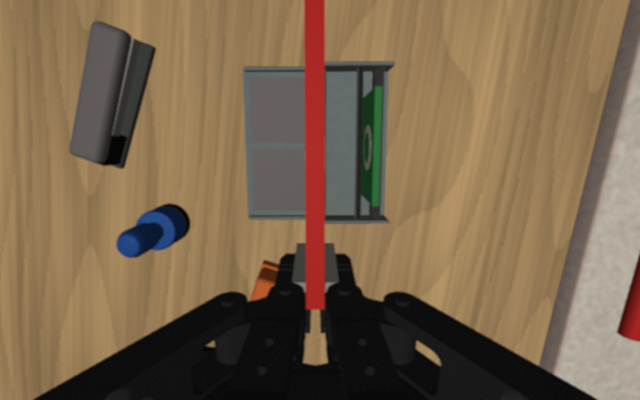

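View pics/s23.png

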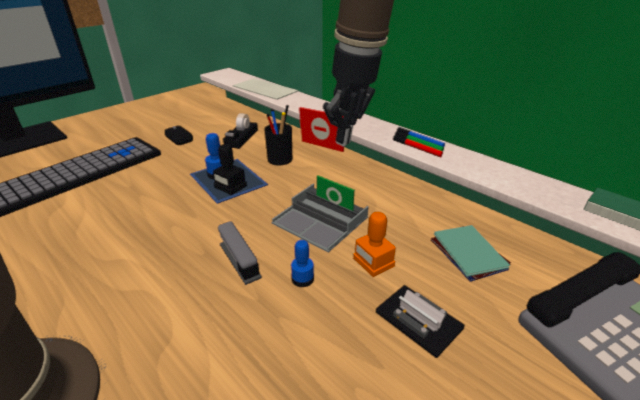

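Request:
apply_moves([
  {"delta_pos":[0.017,-0.04,0.12],"delta_rot":[0,0,0],"jaw":-1},
  {"delta_pos":[0.017,-0.02,0.3],"delta_rot":[0,0,0],"jaw":-1},
  {"delta_pos":[0.017,0.01,0.5],"delta_rot":[0,0,0],"jaw":-1},
  {"delta_pos":[0.017,0.05,0.72],"delta_rot":[0,0,0],"jaw":-1},
  {"delta_pos":[0.017,0.09,0.95],"delta_rot":[0,0,0],"jaw":-1},
])

```text
clock: 42.1
tcp_pos: [600.1, -45.4, 108.2]
tcp_rot: [-2.997, -0.179, 0.013]
wrist_force: [0.4, 0.0, -1.4]
opening: 3.8
```

Request:
apply_moves([
  {"delta_pos":[0,0.015,0.12],"delta_rot":[0,0,0],"jaw":-1},
  {"delta_pos":[0,0.028,0.22],"delta_rot":[0,0,0],"jaw":-1},
  {"delta_pos":[0,0.04,0.3],"delta_rot":[0,0,0],"jaw":-1},
  {"delta_pos":[0,0.044,0.32],"delta_rot":[0,0,0],"jaw":-1},
  {"delta_pos":[0,0.044,0.32],"delta_rot":[0,0,0],"jaw":-1},
])

```text
clock: 42.6
tcp_pos: [600.5, -45.5, 77.6]
tcp_rot: [-2.997, -0.18, 0.013]
wrist_force: [-0.1, 0.9, -0.5]
opening: 3.7
```

Run:
```python
from h import *
np.set_printoptions(precision=1,suppress=True)
st();redpose('s24'); plant([600.3,-46.1,45],6.85,8,98);p,d,K,T=snap('wrist','w24');C=cloud(d,K,T)
m=(p[:,:,0]>130)&(p[:,:,1]<70)&(p[:,:,2]<70)&(abs(C[:,:,0]-596)<25)&(C[:,:,2]>100)
q=C[m]
for y in range(-48,60,16):
    k=(q[:,1]>=y)&(q[:,1]<y+8)
    if k.sum()>5: print(y+4,k.sum(),q[k].mean(0))
a=np.radians(6.8); ex=np.array([np.cos(a),np.sin(a)]); ey=np.array([-ex[1],ex[0]])
X=(C[:,:,:2]-[594,2])@ex; Y=(C[:,:,:2]-[594,2])@ey
for lo,hi in((-14,16),(34,70)):
    print([(int(x),round(float(np.median(C[m2][:,2])),1)) for x in range(lo,hi,2) for m2 in [(X>=x)&(X<x+2)&(abs(Y)<70)&(C[:,:,2]<35)] if m2.sum()>5])
c=cv2.resize(p[40:260,200:460,::-1],None,fx=3,fy=3); cv2.imwrite('pics/w24c.png',c)
```

```text
t 42.60 pos [600.5 -45.5  77.6] phi 6.86 tilt 8.01 open 3.7 F [-0.1  0.9 -0.5]
red rel TCP [[-3.3, -16.2], [95.0, -23.9], [100.5, 46.1], [2.2, 53.8]] x 589.3
pos [-0.005, 0.051, 0.325] rot [-0.0, -0.0001, 0.0]
-44 124 [600.  -41.1 130.7]
-28 462 [598.5 -27.9 129.9]
-12 484 [596.6 -12.  128.7]
4 500 [594.7   4.  127.5]
20 516 [592.8  20.  126.3]
36 555 [590.7  36.  125.1]
52 207 [589.4  49.5 124.1]
[(-14, 4.4), (-12, 4.3), (-10, 4.3), (-8, 18.7), (-6, 19.4), (6, 19.2), (8, 18.9), (10, 4.2), (12, 4.1), (14, 4.2)]
[(34, 4.2), (36, 4.2), (38, 27.1), (40, 5.0), (42, 22.2), (44, 19.2), (46, 23.3), (48, 4.3), (50, 4.2), (52, 4.0), (54, 4.2), (56, 14.4), (58, 22.3), (60, 25.7), (62, 28.0)]
```

View pics/w24c.png

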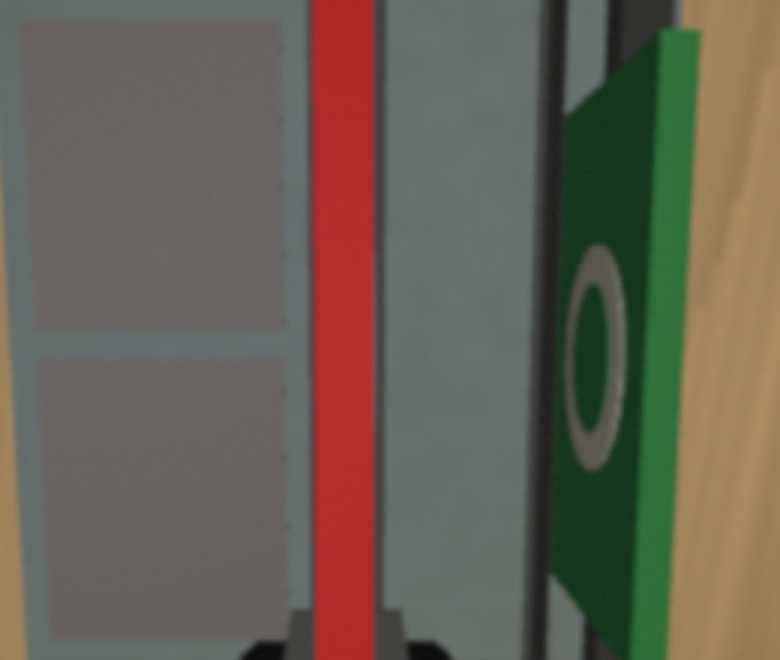

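Red is centred over the front slot (rails at −8…−5 and +5…+9, plate at +0.9). I lower it.

Request:
apply_moves([
  {"delta_pos":[0,0.011,0.08],"delta_rot":[0,0,0],"jaw":-1},
  {"delta_pos":[0,0.022,0.16],"delta_rot":[0,0,0],"jaw":-1},
  {"delta_pos":[0,0.034,0.25],"delta_rot":[0,0,0],"jaw":-1},
  {"delta_pos":[0,0.044,0.32],"delta_rot":[0,0,0],"jaw":-1},
  {"delta_pos":[0,0.044,0.32],"delta_rot":[0,0,0],"jaw":-1},
])

```text
clock: 43.2
tcp_pos: [599.4, -45.2, 43.6]
tcp_rot: [-2.996, -0.179, 0.017]
wrist_force: [0.2, 0.2, -1.0]
opening: 3.6
```

Request:
apply_moves([
  {"delta_pos":[0,0.006,0.04],"delta_rot":[0,0,0],"jaw":-1},
  {"delta_pos":[0,0.011,0.08],"delta_rot":[0,0,0],"jaw":-1},
  {"delta_pos":[0,0.016,0.12],"delta_rot":[0,0,0],"jaw":-1},
  {"delta_pos":[0,0.018,0.13],"delta_rot":[0,0,0],"jaw":-1},
  {"delta_pos":[0,0.018,0.13],"delta_rot":[0,0,0],"jaw":-1},
])

```text
clock: 43.7
tcp_pos: [600.2, -45.3, 31.8]
tcp_rot: [-2.997, -0.18, 0.014]
wrist_force: [-0.0, -0.2, -0.3]
opening: 3.8
```

Run:
```python
from h import *
st();redpose('s25'); p,d,K,T=load('s25'); cv2.imwrite('pics/s25c.png',cv2.resize(p[140:270,240:400,::-1],None,fx=5,fy=5,interpolation=cv2.INTER_CUBIC)[:600])
```

```text
t 43.70 pos [600.2 -45.3  31.8] phi 6.87 tilt 8.01 open 3.8 F [-0.  -0.2 -0.3]
red rel TCP [[-3.1, -12.8], [97.0, -15.0], [98.5, 50.7], [-1.6, 52.9]] x 588.8
```

View pics/s25c.png

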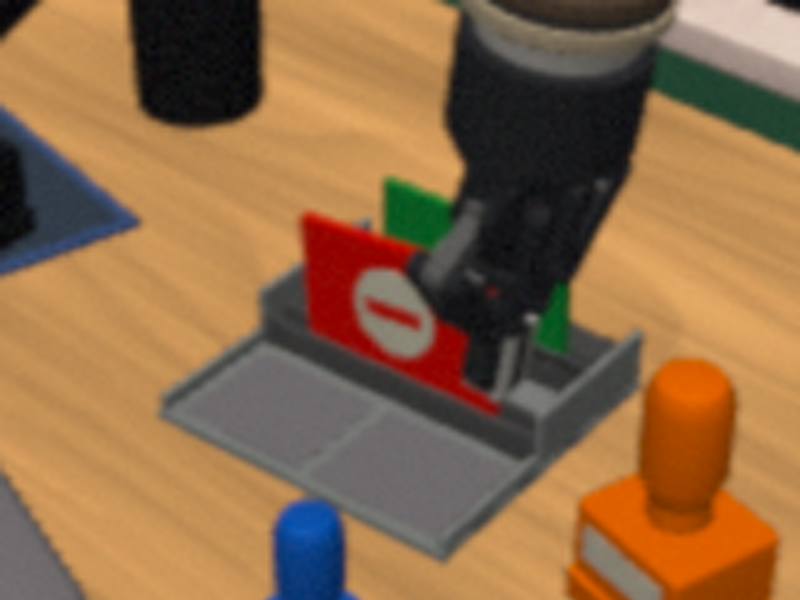

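It is entering the slot along its whole length. A little lower, then release.

Request:
apply_moves([
  {"delta_pos":[0,0.001,0.01],"delta_rot":[0,0,0],"jaw":-1},
  {"delta_pos":[0,0.003,0.02],"delta_rot":[0,0,0],"jaw":-1},
  {"delta_pos":[0,0.005,0.035],"delta_rot":[0,0,0],"jaw":-1},
  {"delta_pos":[0,0.005,0.035],"delta_rot":[0,0,0],"jaw":-1},
  {"delta_pos":[0,0.005,0.035],"delta_rot":[0,0,0],"jaw":-1},
])

```text
clock: 44.25
tcp_pos: [600.3, -45.3, 28.4]
tcp_rot: [-2.997, -0.18, 0.013]
wrist_force: [0.1, 0.2, -1.2]
opening: 3.4
```

Request:
apply_moves([
  {"delta_pos":[0,0,0],"delta_rot":[0,0,0],"jaw":-0.9},
  {"delta_pos":[0,0,0],"delta_rot":[0,0,0],"jaw":-0.8},
  {"delta_pos":[0,0,0],"delta_rot":[0,0,0],"jaw":-0.7},
  {"delta_pos":[0,0,0],"delta_rot":[0,0,0],"jaw":-0.6},
  {"delta_pos":[0,0,0],"delta_rot":[0,0,0],"jaw":-0.55},
], grip_force=40)

```text
clock: 44.75
tcp_pos: [600.3, -45.3, 28.5]
tcp_rot: [-2.997, -0.18, 0.013]
wrist_force: [0.3, 0.3, -0.7]
opening: 19.2
```

Run:
```python
from h import *
st();redpose('s26'); p,d,K,T=load('s26'); cv2.imwrite('pics/s26c.png',cv2.resize(p[140:270,240:400,::-1],None,fx=5,fy=5,interpolation=cv2.INTER_CUBIC)[:600])
```

```text
t 44.75 pos [600.3 -45.3  28.5] phi 6.86 tilt 8.01 open 19.2 F [ 0.3  0.3 -0.7]
red rel TCP [[-1.5, -10.2], [95.1, -10.2], [95.1, 47.6], [-1.5, 47.6]] x 587.7
```

View pics/s26c.png

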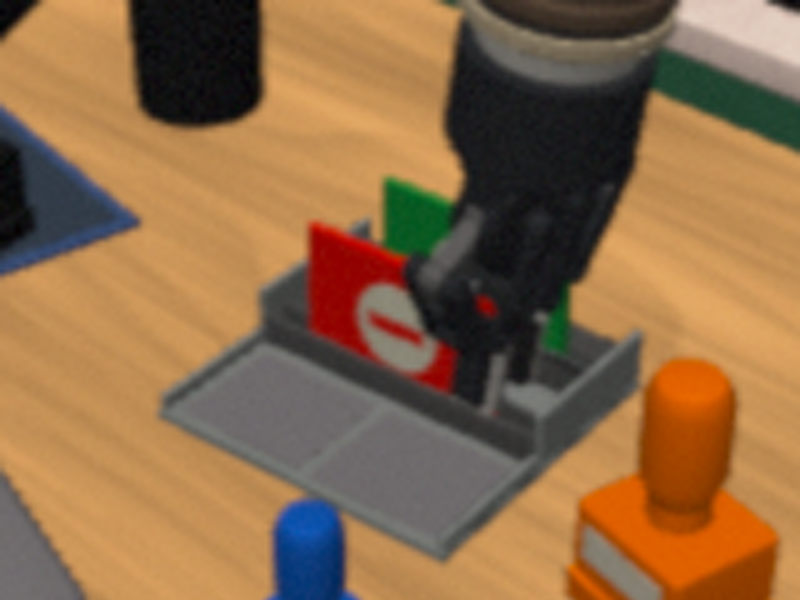

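Red stands level in the front slot again. I back out and take a centred, deeper grasp.

Request:
apply_moves([
  {"delta_pos":[0,0,-0.1],"delta_rot":[0,0,0],"jaw":-0.5},
  {"delta_pos":[0,0,-0.3],"delta_rot":[0,0,0],"jaw":-0.5},
  {"delta_pos":[0,0,-0.55],"delta_rot":[0,0,0],"jaw":-0.4},
  {"delta_pos":[0,0,-0.8],"delta_rot":[0,0,0],"jaw":-0.4},
  {"delta_pos":[0,0,-0.9],"delta_rot":[0,0,0],"jaw":-0.4},
])

```text
clock: 45.3
tcp_pos: [603.1, -58.8, 120.6]
tcp_rot: [-2.997, -0.179, 0.007]
wrist_force: [0.3, -0.2, 0.2]
opening: 25.7
```

Run:
```python
from h import *
st();plant([596,-20,115],6.85,0,98)
```

```text
t 45.30 pos [603.1 -58.8 120.6] phi 6.82 tilt 7.96 open 25.7 F [ 0.3 -0.2  0.2]
pos [-0.025, -0.382, 0.109] rot [-0.0221, -0.0005, -0.0001]
```

Request:
apply_moves([
  {"delta_pos":[-0.01,-0.15,0.03],"delta_rot":[-0.01,0,0],"jaw":-0.4},
  {"delta_pos":[-0.025,-0.38,0.1],"delta_rot":[-0.0221,0,0],"jaw":-0.4},
  {"delta_pos":[-0.025,-0.38,0.1],"delta_rot":[-0.0221,-0.0003,0],"jaw":-0.4},
  {"delta_pos":[-0.025,-0.38,0.1],"delta_rot":[-0.0221,-0.0003,0],"jaw":-0.4},
  {"delta_pos":[-0.025,-0.38,0.1],"delta_rot":[-0.0221,-0.0003,0],"jaw":-0.4},
])

```text
clock: 45.8
tcp_pos: [594.6, -20.1, 113.0]
tcp_rot: [-3.135, -0.187, 0.004]
wrist_force: [-0.4, -0.3, 0.6]
opening: 25.4
```

Run:
```python
from h import *
np.set_printoptions(precision=1,suppress=True)
st();p,d,K,T=snap('wrist','w27');C=cloud(d,K,T)
m=(p[:,:,0]>100)&(p[:,:,1]<60)&(p[:,:,2]<60)&(C[:,:,2]>69)&(C[:,:,2]<79)&(abs(C[:,:,0]-594)<30)&(abs(C[:,:,1])<75)
q=C[m];print(len(q),q.mean(0),q.min(0),q.max(0));print(cv2.minAreaRect(q[:,:2].astype(np.float32)))
```

```text
t 45.80 pos [594.6 -20.1 113. ] phi 6.83 tilt 0.15 open 25.4 F [-0.4 -0.3  0.6]
1643 [592.2   5.8  74.1] [584.5 -47.7  72. ] [600.7  52.   76.2]
((592.67822265625, 2.060394287109375), (5.729190826416016, 100.00023651123047), 6.103365421295166)
```

View pics/w27.png

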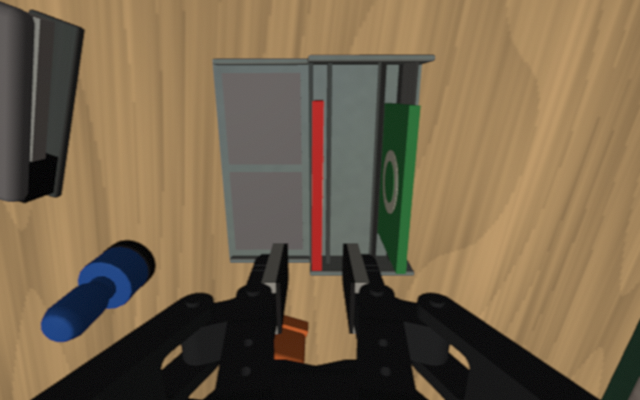

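Run:
```python
from h import *
plan([592.9,2.2,95],6.6)
```

```text
pos [0.01, -0.23, 0.18] rot [-0.0001, 0.0004, 0.0004]
```

Request:
apply_moves([
  {"delta_pos":[0.005,-0.12,0],"delta_rot":[0,0,0.0004],"jaw":-0.4},
  {"delta_pos":[0.01,-0.23,0.1],"delta_rot":[0,0,0.0004],"jaw":-0.4},
  {"delta_pos":[0.01,-0.23,0.18],"delta_rot":[0,0,0.0004],"jaw":-0.4},
  {"delta_pos":[0.01,-0.23,0.18],"delta_rot":[0,0,0.0004],"jaw":-0.4},
  {"delta_pos":[0.01,-0.23,0.18],"delta_rot":[0,0,0.0004],"jaw":-0.4},
])

```text
clock: 46.35
tcp_pos: [592.6, 3.2, 94.5]
tcp_rot: [-3.136, -0.184, 0.005]
wrist_force: [0.2, -0.2, 1.0]
opening: 25.4
```

Request:
apply_moves([
  {"delta_pos":[0,0,0],"delta_rot":[0,0,0],"jaw":-0.4},
  {"delta_pos":[0,0,0.1],"delta_rot":[0,0,0],"jaw":-0.4},
  {"delta_pos":[0,0,0.2],"delta_rot":[0,0,0],"jaw":-0.4},
  {"delta_pos":[0,0,0.25],"delta_rot":[0,0,0],"jaw":-0.4},
  {"delta_pos":[0,0,0.25],"delta_rot":[0,0,0],"jaw":-0.4},
])

```text
clock: 46.85
tcp_pos: [592.0, 3.6, 68.7]
tcp_rot: [-3.136, -0.184, 0.007]
wrist_force: [-0.2, -0.3, 0.1]
opening: 25.7
```

Run:
```python
from h import *
st();plan([592.9,2.2,35],6.6)
```

```text
t 46.85 pos [592.    3.6  68.7] phi 6.72 tilt 0.25 open 25.7 F [-0.2 -0.3  0.1]
pos [0.009, 0.015, 0.337] rot [-0.0001, 0.0007, 0.0003]
```

Request:
apply_moves([
  {"delta_pos":[0.009,0.012,0.1],"delta_rot":[0,0.0007,0.0003],"jaw":-0.4},
  {"delta_pos":[0.009,0.012,0.2],"delta_rot":[0,0.0007,0.0003],"jaw":-0.4},
  {"delta_pos":[0.009,0.012,0.3],"delta_rot":[0,0.0007,0.0003],"jaw":-0.4},
  {"delta_pos":[0.009,0.012,0.34],"delta_rot":[0,0.0007,0.0003],"jaw":-0.4},
  {"delta_pos":[0.009,0.012,0.34],"delta_rot":[0,0.0007,0.0003],"jaw":-0.4},
])

```text
clock: 47.35
tcp_pos: [593.2, 2.5, 35.0]
tcp_rot: [-3.135, -0.181, -0.001]
wrist_force: [-0.4, -0.9, -0.5]
opening: 25.7
```

Request:
apply_moves([
  {"delta_pos":[0,0,0],"delta_rot":[0,0,0],"jaw":-0.4},
  {"delta_pos":[0,0,0],"delta_rot":[0,0,0],"jaw":-0.6},
  {"delta_pos":[0,0,0],"delta_rot":[0,0,0],"jaw":-0.8},
  {"delta_pos":[0,0,0],"delta_rot":[0,0,0],"jaw":-1},
  {"delta_pos":[0,0,0],"delta_rot":[0,0,0],"jaw":-1},
], grip_force=60)

```text
clock: 47.85
tcp_pos: [594.1, 2.6, 36.4]
tcp_rot: [-3.135, -0.181, -0.005]
wrist_force: [-0.7, 0.4, 3.8]
opening: 5.5
```

Run:
```python
from h import *
st();p,d,K,T=snap('wrist','w28'); print(p[136:190,315,0].tolist(),p[340:385,315,0].tolist())
```

```text
t 47.85 pos [594.1   2.6  36.4] phi 6.62 tilt 0.18 open 5.5 F [-0.7  0.4  3.8]
[113, 114, 114, 113, 114, 114, 113, 113, 114, 109, 94, 83, 80, 81, 81, 80, 81, 79, 80, 81, 81, 81, 81, 81, 79, 80, 80, 80, 81, 80, 80, 80, 81, 80, 81, 81, 81, 82, 81, 78, 89, 128, 173, 187, 187, 186, 188, 187, 188, 187, 187, 186, 185, 187] [183, 182, 182, 183, 182, 182, 182, 181, 182, 182, 181, 182, 181, 182, 183, 181, 182, 182, 182, 182, 182, 181, 183, 183, 164, 105, 40, 12, 12, 13, 9, 14, 12, 15, 15, 17, 15, 12, 17, 15, 14, 12, 10, 14, 14]
```

View pics/w28.png

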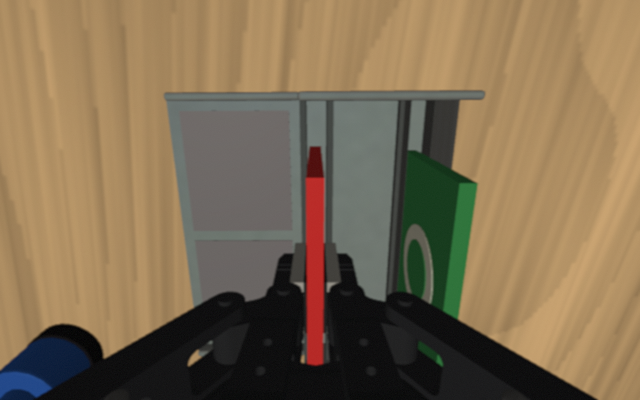

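Request:
apply_moves([
  {"delta_pos":[0,0,-0.1],"delta_rot":[0,0,0],"jaw":-1},
  {"delta_pos":[0,0,-0.25],"delta_rot":[0,0,0],"jaw":-1},
  {"delta_pos":[0,0,-0.5],"delta_rot":[0,0,0],"jaw":-1},
  {"delta_pos":[0,0,-0.75],"delta_rot":[0,0,0],"jaw":-1},
  {"delta_pos":[0,0,-1.0],"delta_rot":[0,0,0],"jaw":-1},
])

```text
clock: 48.4
tcp_pos: [593.3, 2.2, 138.0]
tcp_rot: [-3.135, -0.181, -0.003]
wrist_force: [-0.1, 0.1, -0.6]
opening: 5.5
```

Request:
apply_moves([
  {"delta_pos":[0,0,-0.2],"delta_rot":[0,0,0],"jaw":-1},
  {"delta_pos":[0,0,-0.4],"delta_rot":[0,0,0],"jaw":-1},
  {"delta_pos":[0,0,-0.6],"delta_rot":[0,0,0],"jaw":-1},
  {"delta_pos":[0,0,-0.7],"delta_rot":[0,0,0],"jaw":-1},
  {"delta_pos":[0,0,-0.7],"delta_rot":[0,0,0],"jaw":-1},
])

```text
clock: 48.9
tcp_pos: [594.0, 2.2, 207.9]
tcp_rot: [-3.135, -0.181, -0.008]
wrist_force: [0.2, 0.8, -1.3]
opening: 5.3
```

Run:
```python
from h import *
st();plan([513.4,-302,200],-2.1)
p,d,K,T=snap('wrist','w29'); print(p[170:185,315,0].tolist(),p[360:370,315,0].tolist())
```

```text
t 48.90 pos [594.    2.2 207.9] phi 6.61 tilt 0.29 open 5.3 F [ 0.2  0.8 -1.3]
pos [-0.385, 0.98, 0.023] rot [-0.0003, -0.0008, 0.0242]
pos [-0.222, 0.98, 0.025] rot [0.0, 0.0, -0.0]
pos [-0.221, 0.98, 0.026] rot [0.0, 0.0, -0.0]
pos [-0.019, 0.083, 0.002] rot [0.0, 0.0, -0.0]
[71, 72, 73, 72, 72, 71, 81, 116, 156, 170, 171, 169, 169, 169, 169] [165, 164, 166, 167, 148, 96, 36, 12, 10, 10]
```

Grip unchanged after lifting. I carry it to the stand.

Request:
apply_moves([
  {"delta_pos":[-0.08,0.2,0],"delta_rot":[0,0,0.006],"jaw":-1},
  {"delta_pos":[-0.18,0.45,0],"delta_rot":[0,0,0.012],"jaw":-1},
  {"delta_pos":[-0.28,0.7,0],"delta_rot":[0,0,0.02],"jaw":-1},
  {"delta_pos":[-0.385,0.98,0],"delta_rot":[0,0,0.0242],"jaw":-1},
  {"delta_pos":[-0.385,0.98,0],"delta_rot":[0,0,0.0242],"jaw":-1},
])

```text
clock: 49.45
tcp_pos: [563.8, -107.1, 206.0]
tcp_rot: [3.139, -0.076, 0.002]
wrist_force: [0.5, -0.7, 0.4]
opening: 5.3
```

Request:
apply_moves([
  {"delta_pos":[-0.05,0.2,0],"delta_rot":[0,0,0],"jaw":-1},
  {"delta_pos":[-0.1,0.45,0],"delta_rot":[0,0,0],"jaw":-1},
  {"delta_pos":[-0.16,0.7,0],"delta_rot":[0,0,0],"jaw":-1},
  {"delta_pos":[-0.22,0.98,0],"delta_rot":[0,0,0],"jaw":-1},
  {"delta_pos":[-0.22,0.98,0],"delta_rot":[0,0,0],"jaw":-1},
])

```text
clock: 49.95
tcp_pos: [538.2, -202.7, 205.9]
tcp_rot: [3.14, -0.072, 0.003]
wrist_force: [-0.6, 0.1, -1.0]
opening: 5.0
```

Request:
apply_moves([
  {"delta_pos":[-0.05,0.2,0],"delta_rot":[0,0,0],"jaw":-1},
  {"delta_pos":[-0.1,0.45,0],"delta_rot":[0,0,0],"jaw":-1},
  {"delta_pos":[-0.16,0.7,0],"delta_rot":[0,0,0],"jaw":-1},
  {"delta_pos":[-0.23,1.0,0],"delta_rot":[0,0,0],"jaw":-1},
  {"delta_pos":[-0.23,1.0,0],"delta_rot":[0,0,0],"jaw":-1},
])

```text
clock: 50.45
tcp_pos: [511.2, -300.9, 205.7]
tcp_rot: [3.139, -0.07, 0.002]
wrist_force: [-0.4, -0.1, -1.5]
opening: 5.4
```

Request:
apply_moves([
  {"delta_pos":[0,0,0.15],"delta_rot":[0,0,0],"jaw":-1},
  {"delta_pos":[0,0.03,0.4],"delta_rot":[0,0,0],"jaw":-1},
  {"delta_pos":[0,0.06,0.65],"delta_rot":[0,0,0],"jaw":-1},
  {"delta_pos":[0,0.06,0.85],"delta_rot":[0,0,0],"jaw":-1},
  {"delta_pos":[0,0.06,0.95],"delta_rot":[0,0,0],"jaw":-1},
])

```text
clock: 50.95
tcp_pos: [513.3, -299.4, 107.4]
tcp_rot: [-3.138, 0.056, 0.002]
wrist_force: [0.3, 0.2, -0.8]
opening: 5.8
```

Request:
apply_moves([
  {"delta_pos":[0,0,0],"delta_rot":[0,0,0],"jaw":-1},
  {"delta_pos":[0,0,0],"delta_rot":[0,0,0],"jaw":-1},
  {"delta_pos":[0,0,0],"delta_rot":[0,0,0],"jaw":-1},
  {"delta_pos":[0,0,0],"delta_rot":[0,0,0],"jaw":-1},
  {"delta_pos":[0,0,0],"delta_rot":[0,0,0],"jaw":-1},
])

```text
clock: 51.45
tcp_pos: [514.6, -301.6, 111.1]
tcp_rot: [-3.14, 0.057, -0.005]
wrist_force: [-0.1, 0.6, -0.9]
opening: 5.2
```

Run:
```python
from h import *
st();plan([513.4,-302,95],-2.1)
```

```text
t 51.45 pos [ 514.6 -301.6  111.1] phi -2.09 tilt 0.19 open 5.2 F [-0.1  0.6 -0.9]
pos [-0.013, 0.005, 0.161] rot [-0.0002, -0.0005, 0.0]
```

Request:
apply_moves([
  {"delta_pos":[-0.013,0.005,0.07],"delta_rot":[-0.0002,-0.0005,0],"jaw":-1},
  {"delta_pos":[-0.013,0.005,0.14],"delta_rot":[-0.0002,-0.0005,0],"jaw":-1},
  {"delta_pos":[-0.013,0.005,0.2],"delta_rot":[-0.0002,-0.0005,0],"jaw":-1},
  {"delta_pos":[-0.013,0.005,0.2],"delta_rot":[-0.0002,-0.0005,0],"jaw":-1},
  {"delta_pos":[-0.013,0.005,0.2],"delta_rot":[-0.0002,-0.0005,0],"jaw":-1},
])

```text
clock: 51.95
tcp_pos: [512.8, -302.0, 90.1]
tcp_rot: [-3.141, 0.058, 0.003]
wrist_force: [-0.3, 0.6, -0.8]
opening: 5.6
```

Request:
apply_moves([
  {"delta_pos":[0,0,0],"delta_rot":[0,0,0],"jaw":-1},
  {"delta_pos":[0,0,0],"delta_rot":[0,0,0],"jaw":-1},
  {"delta_pos":[0,0,0],"delta_rot":[0,0,0],"jaw":-1},
  {"delta_pos":[0,0,0],"delta_rot":[0,0,0],"jaw":-1},
  {"delta_pos":[0,0,0],"delta_rot":[0,0,0],"jaw":-1},
])

```text
clock: 52.45
tcp_pos: [513.0, -301.9, 90.5]
tcp_rot: [-3.141, 0.057, 0.002]
wrist_force: [-0.3, -0.5, -0.3]
opening: 5.3
```

Run:
```python
from h import *
np.set_printoptions(precision=1,suppress=True)
st();plan([513.4,-302,47],-2.1); p,d,K,T=snap('wrist','w30');C=cloud(d,K,T)
cv2.imwrite('pics/w30c.png',cv2.resize(p[100:260,240:390,::-1],None,fx=4,fy=4,interpolation=cv2.INTER_CUBIC))
m=(p[:,:,0]>150)&(p[:,:,1]<60)&(p[:,:,2]<60)&(C[:,:,2]>100)&(C[:,:,2]<160)
q=C[m];print(q.mean(0),q.min(0),q.max(0)); redpose('s30')
```

```text
t 52.45 pos [ 513.  -301.9   90.5] phi -2.09 tilt 0.06 open 5.3 F [-0.3 -0.5 -0.3]
pos [0.004, 0.001, 0.435] rot [-0.0, 0.0002, 0.0]
[ 513.6 -285.8  128.1] [ 509.5 -328.1  126. ] [ 517.2 -251.7  130. ]
red rel TCP [[-51.1, 39.7], [-50.9, -32.8], [47.8, -32.6], [47.6, 40.0]] x 509.0
```

View pics/w30c.png

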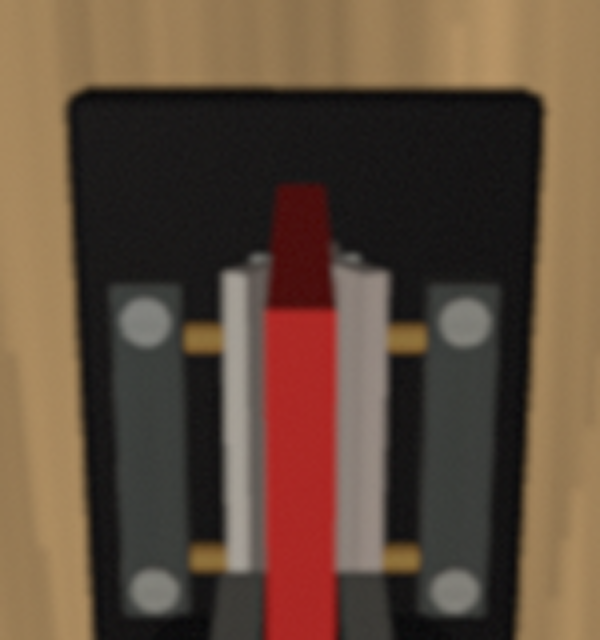

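Centred over the clip. I go down to just before contact, then press in small steps while watching force and opening.

Request:
apply_moves([
  {"delta_pos":[0.005,0,0.06],"delta_rot":[0,0,0],"jaw":-1},
  {"delta_pos":[0.005,0,0.12],"delta_rot":[0,0,0],"jaw":-1},
  {"delta_pos":[0.005,0,0.18],"delta_rot":[0,0,0],"jaw":-1},
  {"delta_pos":[0.005,0,0.24],"delta_rot":[0,0,0],"jaw":-1},
  {"delta_pos":[0.005,0,0.25],"delta_rot":[0,0,0],"jaw":-1},
])

```text
clock: 53.05
tcp_pos: [512.9, -301.7, 64.3]
tcp_rot: [-3.14, 0.057, 0.004]
wrist_force: [0.1, -0.9, 0.2]
opening: 5.2
```

Request:
apply_moves([
  {"delta_pos":[0,0,0.01],"delta_rot":[0,0,0],"jaw":-1},
  {"delta_pos":[0,0,0.02],"delta_rot":[0,0,0],"jaw":-1},
  {"delta_pos":[0,0,0.03],"delta_rot":[0,0,0],"jaw":-1},
  {"delta_pos":[0,0,0.04],"delta_rot":[0,0,0],"jaw":-1},
  {"delta_pos":[0,0,0.05],"delta_rot":[0,0,0],"jaw":-1},
])

```text
clock: 53.55
tcp_pos: [513.5, -301.9, 60.5]
tcp_rot: [3.141, -0.057, -0.002]
wrist_force: [-0.9, -0.8, -0.1]
opening: 5.0
```

Run:
```python
from h import *
st();p,d,K,T=snap('wrist','w31'); print(p[170:185,315,0].tolist(),p[360:370,315,0].tolist())
```

```text
t 53.55 pos [ 513.5 -301.9   60.5] phi -2.09 tilt 0.05 open 5.0 F [-0.9 -0.8 -0.1]
[75, 75, 76, 75, 74, 75, 91, 133, 167, 176, 177, 176, 176, 176, 177] [171, 171, 173, 173, 154, 100, 38, 13, 9, 12]
```

Request:
apply_moves([
  {"delta_pos":[0,0,0.01],"delta_rot":[0,0,0],"jaw":-1},
  {"delta_pos":[0,0,0.02],"delta_rot":[0,0,0],"jaw":-1},
  {"delta_pos":[0,0,0.03],"delta_rot":[0,0,0],"jaw":-1},
  {"delta_pos":[0,0,0.03],"delta_rot":[0,0,0],"jaw":-1},
  {"delta_pos":[0,0,0.03],"delta_rot":[0,0,0],"jaw":-1},
])

```text
clock: 54.1
tcp_pos: [514.0, -302.3, 58.3]
tcp_rot: [3.141, -0.058, 0.0]
wrist_force: [0.2, 0.5, 6.5]
opening: 5.4
```

Run:
```python
from h import *
st();p,d,K,T=snap('wrist','w32'); print(p[170:185,315,0].tolist(),p[360:370,315,0].tolist())
```

```text
t 54.10 pos [ 514.  -302.3   58.3] phi -2.10 tilt 0.02 open 5.4 F [0.2 0.5 6.5]
[75, 75, 75, 75, 75, 74, 92, 133, 166, 177, 177, 177, 177, 176, 175] [172, 172, 173, 173, 154, 100, 36, 11, 12, 11]
```

Contact at 6.5 N with no slip. I keep pressing.

Request:
apply_moves([
  {"delta_pos":[0,0,0.01],"delta_rot":[0,0,0],"jaw":-1},
  {"delta_pos":[0,0,0.02],"delta_rot":[0,0,0],"jaw":-1},
  {"delta_pos":[0,0,0.03],"delta_rot":[0,0,0],"jaw":-1},
  {"delta_pos":[0,0,0.04],"delta_rot":[0,0,0],"jaw":-1},
  {"delta_pos":[0,0,0.04],"delta_rot":[0,0,0],"jaw":-1},
])

```text
clock: 54.65
tcp_pos: [513.6, -302.2, 53.5]
tcp_rot: [3.141, -0.058, -0.001]
wrist_force: [0.9, -1.2, 2.9]
opening: 5.1
```

Run:
```python
from h import *
st();p,d,K,T=snap('wrist','w33'); print(p[170:185,315,0].tolist(),p[360:370,315,0].tolist())
```

```text
t 54.65 pos [ 513.6 -302.2   53.5] phi -2.10 tilt 0.05 open 5.1 F [ 0.9 -1.2  2.9]
[76, 77, 76, 76, 75, 75, 92, 133, 166, 177, 177, 177, 177, 176, 177] [172, 172, 173, 175, 155, 99, 37, 11, 11, 12]
```

Request:
apply_moves([
  {"delta_pos":[0,0,0.01],"delta_rot":[0,0,0],"jaw":-1},
  {"delta_pos":[0,0,0.02],"delta_rot":[0,0,0],"jaw":-1},
  {"delta_pos":[0,0,0.03],"delta_rot":[0,0,0],"jaw":-1},
  {"delta_pos":[0,0,0.04],"delta_rot":[0,0,0],"jaw":-1},
  {"delta_pos":[0,0,0.05],"delta_rot":[0,0,0],"jaw":-1},
])

```text
clock: 55.2
tcp_pos: [513.5, -301.8, 48.3]
tcp_rot: [-3.141, 0.057, 0.002]
wrist_force: [0.1, -0.5, 2.8]
opening: 5.2
```

Request:
apply_moves([
  {"delta_pos":[0,0,0.01],"delta_rot":[0,0,0],"jaw":-1},
  {"delta_pos":[0,0,0.02],"delta_rot":[0,0,0],"jaw":-1},
  {"delta_pos":[0,0,0.03],"delta_rot":[0,0,0],"jaw":-1},
  {"delta_pos":[0,0,0.03],"delta_rot":[0,0,0],"jaw":-1},
  {"delta_pos":[0,0,0.03],"delta_rot":[0,0,0],"jaw":-1},
])

```text
clock: 55.7
tcp_pos: [513.5, -301.8, 46.4]
tcp_rot: [-3.14, 0.057, 0.001]
wrist_force: [-2.3, 2.5, 13.9]
opening: 5.6
```

Run:
```python
from h import *
st();p,d,K,T=snap('wrist','w34'); print(p[170:185,315,0].tolist(),p[360:370,315,0].tolist())
```

```text
t 55.70 pos [ 513.5 -301.8   46.4] phi -2.09 tilt 0.05 open 5.6 F [-2.3  2.5 13.9]
[77, 76, 77, 76, 76, 75, 92, 133, 167, 180, 179, 178, 178, 177, 178] [172, 173, 174, 175, 155, 100, 37, 12, 12, 13]
```

Stop reached exactly at the predicted 46.4 mm. A small extra press to confirm.

Request:
apply_moves([
  {"delta_pos":[0,0,0.005],"delta_rot":[0,0,0],"jaw":-1},
  {"delta_pos":[0,0,0.01],"delta_rot":[0,0,0],"jaw":-1},
  {"delta_pos":[0,0,0.01],"delta_rot":[0,0,0],"jaw":-1},
  {"delta_pos":[0,0,0.01],"delta_rot":[0,0,0],"jaw":-1},
  {"delta_pos":[0,0,0.01],"delta_rot":[0,0,0],"jaw":-1},
])

```text
clock: 56.25
tcp_pos: [513.6, -301.9, 46.3]
tcp_rot: [-3.14, 0.057, -0.0]
wrist_force: [-5.3, 4.6, 23.7]
opening: 5.5
```

Run:
```python
from h import *
st()
```

```text
t 56.25 pos [ 513.6 -301.9   46.3] phi -2.10 tilt 0.07 open 5.5 F [-5.3  4.6 23.7]
```

Request:
apply_moves([
  {"delta_pos":[0,0,-0.01],"delta_rot":[0,0,0],"jaw":-1},
  {"delta_pos":[0,0,-0.012],"delta_rot":[0,0,0],"jaw":-0.85},
  {"delta_pos":[0,0,-0.012],"delta_rot":[0,0,0],"jaw":-0.7},
  {"delta_pos":[0,0,-0.012],"delta_rot":[0,0,0],"jaw":-0.5},
  {"delta_pos":[0,0,-0.012],"delta_rot":[0,0,0],"jaw":-0.5},
])

```text
clock: 56.75
tcp_pos: [513.1, -301.8, 45.2]
tcp_rot: [-3.141, 0.057, 0.003]
wrist_force: [0.1, 0.0, 0.2]
opening: 21.2
```

Request:
apply_moves([
  {"delta_pos":[0,0,-0.1],"delta_rot":[0,0,0],"jaw":-0.5},
  {"delta_pos":[0,0,-0.25],"delta_rot":[0,0,0],"jaw":-0.5},
  {"delta_pos":[0,0,-0.5],"delta_rot":[0,0,0],"jaw":-0.5},
  {"delta_pos":[0,0.1,-0.75],"delta_rot":[0,0,0],"jaw":-0.3},
  {"delta_pos":[0,0.35,-1.0],"delta_rot":[0,0,0],"jaw":0.1},
])

```text
clock: 57.25
tcp_pos: [513.1, -335.2, 147.8]
tcp_rot: [-3.14, 0.053, 0.001]
wrist_force: [0.7, -0.2, 0.3]
opening: 43.3
```

Run:
```python
from h import *
np.set_printoptions(precision=1,suppress=True)
st();p,d,K,T=snap('wrist','w35');C=cloud(d,K,T)
m=(p[:,:,0]>100)&(p[:,:,1]<60)&(p[:,:,2]<60)&(C[:,:,2]>70)&(C[:,:,2]<100)&(abs(C[:,:,0]-513)<30)
q=C[m];print('red',len(q),q.mean(0),q.min(0),q.max(0));print(cv2.minAreaRect(q[:,:2].astype(np.float32)))
s,d2,K2,T2=snap('side','s35'); a=cv2.resize(s[250:370,360:480,::-1],None,fx=4,fy=4); b=p[40:260,230:400,::-1]; b=cv2.resize(b,(371,480)); cv2.imwrite('pics/j35.png',cv2.resize(np.hstack([a,b]),None,fx=.9,fy=.9))
plan([531,251.9,185],6.97)
```

```text
t 57.25 pos [ 513.1 -335.2  147.8] phi -1.92 tilt 0.08 open 43.3 F [ 0.7 -0.2  0.3]
red 1279 [ 513.9 -305.    88.8] [ 509.4 -358.6   86.6] [ 518.5 -260.1   90.8]
((513.6397705078125, -309.4026184082031), (98.58470916748047, 5.438587188720703), 87.3998794555664)
pos [-0.009, -0.98, -0.062] rot [0.001, -0.0008, -0.0258]
pos [0.151, -0.98, -0.056] rot [-0.0001, 0.0, 0.0]
pos [0.15, -0.98, -0.057] rot [0.0, 0.0, 0.0]
pos [0.151, -0.98, -0.057] rot [0.0, 0.0, 0.0]
pos [0.15, -0.98, -0.057] rot [0.0, 0.0, 0.0]
pos [0.151, -0.98, -0.057] rot [0.0, 0.0, 0.0]
pos [0.0, -0.004, -0.0] rot [0.0, 0.0, 0.0]
```

View pics/j35.png

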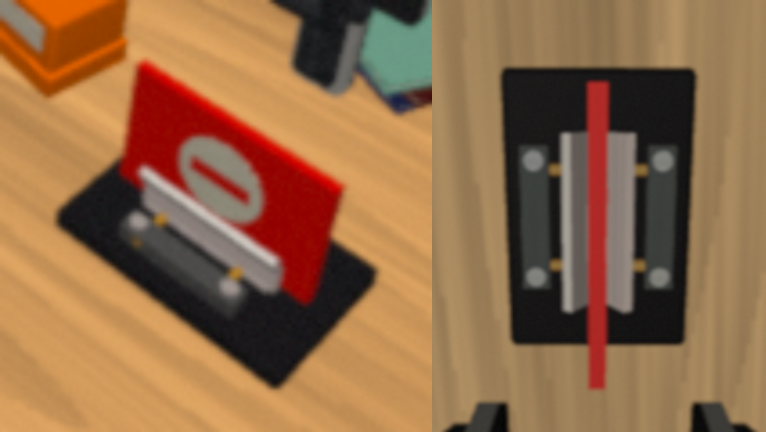

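The wrist frame was in motion, so I compare against green's original outline in the fixed side and top cameras instead.

Run:
```python
from h import *
g=load('side0')[0].astype(int); r=load('s35')[0].astype(int)
def box(m):
    m=m.astype(np.uint8); m[:240]=0;m[:,:380]=0;m[340:]=0;m[:,460:]=0
    n,l,s,c=cv2.connectedComponentsWithStats(m); i=1+np.argmax(s[1:,4]); m=(l==i).astype(np.uint8)
    h=cv2.convexHull(np.argwhere(m)[:,::-1].astype(np.int32)); print(s[i], cv2.approxPolyDP(h,3,True)[:,0].tolist())
box((g[:,:,1]>g[:,:,0]*2)&(g[:,:,1]>70)); box((r[:,:,0]>r[:,:,1]*2.5)&(r[:,:,0]>100))
t,_,K,T=snap('top','t35'); cv2.imwrite('pics/t35c.png',cv2.resize(t[195:255,410:500,::-1],None,fx=8,fy=8,interpolation=cv2.INTER_CUBIC))
```

```text
[ 394  268   61   66 1253] [[445, 333], [394, 298], [400, 268], [454, 302]]
[ 393  267   62   67 1348] [[445, 333], [393, 297], [399, 267], [454, 301]]
```

View pics/t35c.png

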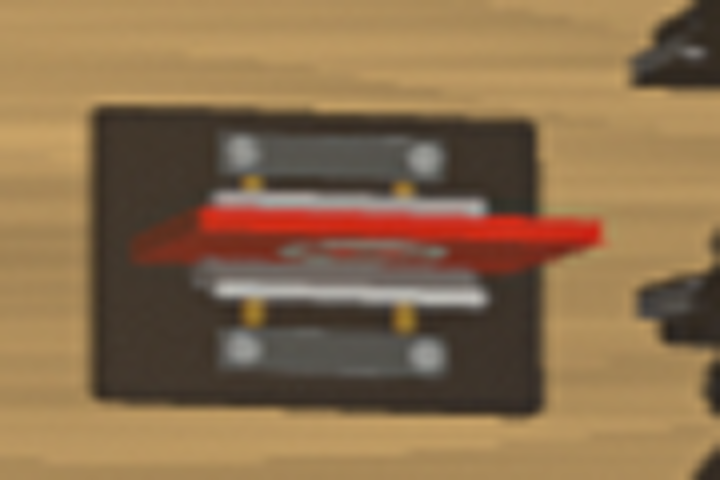

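Red sits where green sat, within a pixel in both fixed cameras. Next the stamps: back to black on the mat.

Request:
apply_moves([
  {"delta_pos":[0,-0.3,-0.06],"delta_rot":[0,0,-0.008],"jaw":0.1},
  {"delta_pos":[0,-0.65,-0.06],"delta_rot":[0,0,-0.016],"jaw":0.1},
  {"delta_pos":[-0.009,-0.98,-0.06],"delta_rot":[0.0005,-0.0008,-0.0258],"jaw":0.1},
  {"delta_pos":[-0.009,-0.98,-0.06],"delta_rot":[0.0005,-0.0008,-0.0258],"jaw":0.1},
  {"delta_pos":[-0.009,-0.98,-0.06],"delta_rot":[0.0005,-0.0008,-0.0258],"jaw":0.1},
])

```text
clock: 57.9
tcp_pos: [515.0, -237.5, 151.5]
tcp_rot: [-3.131, -0.2, 0.01]
wrist_force: [-0.4, -0.1, -0.8]
opening: 46.9
```

Request:
apply_moves([
  {"delta_pos":[0.05,-0.3,-0.06],"delta_rot":[0,0,0],"jaw":0.1},
  {"delta_pos":[0.1,-0.65,-0.06],"delta_rot":[0,0,0],"jaw":0.1},
  {"delta_pos":[0.15,-0.98,-0.06],"delta_rot":[0,0,0],"jaw":0.1},
  {"delta_pos":[0.15,-0.98,-0.06],"delta_rot":[0,0,0],"jaw":0.1},
  {"delta_pos":[0.15,-0.98,-0.06],"delta_rot":[0,0,0],"jaw":0.1},
])

```text
clock: 58.4
tcp_pos: [517.5, -140.3, 157.9]
tcp_rot: [-3.133, -0.197, 0.01]
wrist_force: [0.3, -0.7, -0.3]
opening: 47.2
```

Request:
apply_moves([
  {"delta_pos":[0.05,-0.3,-0.06],"delta_rot":[0,0,0],"jaw":0.1},
  {"delta_pos":[0.1,-0.65,-0.06],"delta_rot":[0,0,0],"jaw":0.1},
  {"delta_pos":[0.15,-0.98,-0.06],"delta_rot":[0,0,0],"jaw":0.1},
  {"delta_pos":[0.15,-0.98,-0.06],"delta_rot":[0,0,0],"jaw":0.1},
  {"delta_pos":[0.15,-0.98,-0.06],"delta_rot":[0,0,0],"jaw":0.1},
])

```text
clock: 58.9
tcp_pos: [520.4, -42.2, 164.3]
tcp_rot: [-3.133, -0.195, 0.009]
wrist_force: [-0.6, -0.0, 0.3]
opening: 47.0
```

Request:
apply_moves([
  {"delta_pos":[0.05,-0.3,-0.06],"delta_rot":[0,0,0],"jaw":0.1},
  {"delta_pos":[0.1,-0.65,-0.06],"delta_rot":[0,0,0],"jaw":0.1},
  {"delta_pos":[0.15,-0.98,-0.06],"delta_rot":[0,0,0],"jaw":0.1},
  {"delta_pos":[0.15,-0.98,-0.06],"delta_rot":[0,0,0],"jaw":0.1},
  {"delta_pos":[0.15,-0.98,-0.06],"delta_rot":[0,0,0],"jaw":0.1},
])

```text
clock: 59.4
tcp_pos: [523.2, 56.4, 170.5]
tcp_rot: [-3.133, -0.194, 0.009]
wrist_force: [-0.4, -0.4, 0.6]
opening: 47.0
```

Request:
apply_moves([
  {"delta_pos":[0.05,-0.3,-0.06],"delta_rot":[0,0,0],"jaw":0.1},
  {"delta_pos":[0.1,-0.65,-0.06],"delta_rot":[0,0,0],"jaw":0.1},
  {"delta_pos":[0.15,-0.98,-0.06],"delta_rot":[0,0,0],"jaw":0.1},
  {"delta_pos":[0.15,-0.98,-0.06],"delta_rot":[0,0,0],"jaw":0.1},
  {"delta_pos":[0.15,-0.98,-0.06],"delta_rot":[0,0,0],"jaw":0.1},
])

```text
clock: 59.9
tcp_pos: [526.1, 155.3, 176.7]
tcp_rot: [-3.133, -0.194, 0.009]
wrist_force: [0.3, -0.9, 0.6]
opening: 46.9
```

Run:
```python
from h import *
st();plan([531,251.9,170],6.99)
```

```text
t 59.90 pos [526.1 155.3 176.7] phi 7.09 tilt 0.36 open 46.9 F [ 0.3 -0.9  0.6]
pos [0.168, -0.953, 0.069] rot [-0.0004, 0.0009, 0.0003]
```

Request:
apply_moves([
  {"delta_pos":[0.05,-0.3,0],"delta_rot":[0,0,0.0003],"jaw":0.1},
  {"delta_pos":[0.1,-0.65,0],"delta_rot":[-0.0004,0.0009,0.0003],"jaw":0.1},
  {"delta_pos":[0.168,-0.953,0],"delta_rot":[-0.0004,0.0009,0.0003],"jaw":0.1},
  {"delta_pos":[0.168,-0.953,0],"delta_rot":[-0.0004,0.0009,0.0003],"jaw":0.1},
  {"delta_pos":[0.168,-0.953,0],"delta_rot":[-0.0004,0.0009,0.0003],"jaw":0.1},
])

```text
clock: 60.4
tcp_pos: [531.0, 251.7, 176.9]
tcp_rot: [3.136, 0.191, -0.0]
wrist_force: [0.1, -0.4, 0.1]
opening: 46.9
```

Request:
apply_moves([
  {"delta_pos":[0,0,0.1],"delta_rot":[0,0,0],"jaw":0.1},
  {"delta_pos":[0,0,0.2],"delta_rot":[0,0,0],"jaw":0.1},
  {"delta_pos":[0,0,0.3],"delta_rot":[0,0,0],"jaw":0.1},
  {"delta_pos":[0,0,0.4],"delta_rot":[0,0,0],"jaw":0.1},
  {"delta_pos":[0,0,0.4],"delta_rot":[0,0,0],"jaw":0.1},
])

```text
clock: 60.9
tcp_pos: [529.3, 253.4, 135.1]
tcp_rot: [3.135, 0.194, -0.004]
wrist_force: [0.1, 0.6, -0.2]
opening: 47.0
```

Run:
```python
from h import *
st();plan([531,251.9,78.5],6.99);snap('wrist','w36')
```

```text
t 60.90 pos [529.3 253.4 135.1] phi 7.07 tilt 0.16 open 47.0 F [ 0.1  0.6 -0.2]
pos [0.017, 0.017, 0.566] rot [0.0, 0.0005, 0.0002]
```

View pics/w36.png

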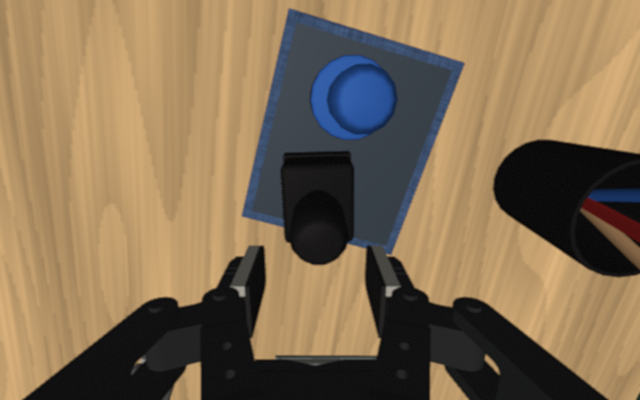

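Both stamps stand on the mat as left. I descend on black, settle and grip.

Request:
apply_moves([
  {"delta_pos":[0.01,0,0.1],"delta_rot":[0,0.0003,0],"jaw":0.1},
  {"delta_pos":[0.01,0,0.2],"delta_rot":[0,0.0003,0],"jaw":0.1},
  {"delta_pos":[0.01,0,0.35],"delta_rot":[0,0.0003,0],"jaw":0.1},
  {"delta_pos":[0.01,0,0.5],"delta_rot":[0,0.0003,0],"jaw":0.1},
  {"delta_pos":[0.01,0,0.55],"delta_rot":[0,0.0003,0],"jaw":0.1},
])

```text
clock: 61.45
tcp_pos: [530.0, 253.9, 79.6]
tcp_rot: [3.135, 0.194, -0.002]
wrist_force: [0.4, -0.1, -0.1]
opening: 47.0
```

Request:
apply_moves([
  {"delta_pos":[0,0,0],"delta_rot":[0,0,0],"jaw":0.1},
  {"delta_pos":[0,0,0],"delta_rot":[0,0,0],"jaw":0.1},
  {"delta_pos":[0,0,0],"delta_rot":[0,0,0],"jaw":0.1},
  {"delta_pos":[0,0,0],"delta_rot":[0,0,0],"jaw":0.1},
  {"delta_pos":[0,0,0],"delta_rot":[0,0,0],"jaw":0.1},
])

```text
clock: 61.95
tcp_pos: [531.4, 254.5, 82.4]
tcp_rot: [-3.134, -0.194, -0.003]
wrist_force: [0.4, -0.3, -0.4]
opening: 47.1
```

Run:
```python
from h import *
st();plan([531,251.9,78.5],6.99)
```

```text
t 61.95 pos [531.4 254.5  82.4] phi 7.09 tilt 0.16 open 47.1 F [ 0.4 -0.3 -0.4]
pos [-0.007, 0.025, 0.039] rot [-0.0003, -0.0004, 0.0003]
```

Request:
apply_moves([
  {"delta_pos":[-0.005,0.025,0.03],"delta_rot":[0,-0.0003,0.0003],"jaw":0.1},
  {"delta_pos":[-0.005,0.025,0.035],"delta_rot":[0,-0.0003,0.0003],"jaw":0.1},
  {"delta_pos":[-0.005,0.025,0.035],"delta_rot":[0,-0.0003,0.0003],"jaw":0.1},
  {"delta_pos":[-0.005,0.025,0.035],"delta_rot":[0,-0.0003,0.0003],"jaw":0.1},
  {"delta_pos":[-0.005,0.025,0.035],"delta_rot":[0,-0.0003,0.0003],"jaw":0.1},
])

```text
clock: 62.45
tcp_pos: [531.1, 251.8, 78.5]
tcp_rot: [-3.135, -0.191, 0.0]
wrist_force: [0.5, 0.5, -0.6]
opening: 47.0
```

Request:
apply_moves([
  {"delta_pos":[0,0,0],"delta_rot":[0,0,0],"jaw":0.0},
  {"delta_pos":[0,0,0],"delta_rot":[0,0,0],"jaw":-0.1},
  {"delta_pos":[0,0,0],"delta_rot":[0,0,0],"jaw":-0.2},
  {"delta_pos":[0,0,0],"delta_rot":[0,0,0],"jaw":-0.3},
  {"delta_pos":[0,0,0],"delta_rot":[0,0,0],"jaw":-0.35},
], grip_force=40)

```text
clock: 62.95
tcp_pos: [531.3, 251.8, 78.7]
tcp_rot: [-3.134, -0.191, -0.0]
wrist_force: [0.7, 0.6, 2.3]
opening: 33.2
```

Run:
```python
from h import *
st()
```

```text
t 62.95 pos [531.3 251.8  78.7] phi 6.98 tilt 0.08 open 33.2 F [0.7 0.6 2.3]
```

Request:
apply_moves([
  {"delta_pos":[0,0,-0.1],"delta_rot":[0,0,0],"jaw":-0.35},
  {"delta_pos":[0,0,-0.3],"delta_rot":[0,0,0],"jaw":-0.35},
  {"delta_pos":[0,0,-0.55],"delta_rot":[0,0,0],"jaw":-0.35},
  {"delta_pos":[0,0,-0.75],"delta_rot":[0,0,0],"jaw":-0.35},
  {"delta_pos":[0,0,-0.8],"delta_rot":[0,0,0],"jaw":-0.35},
])

```text
clock: 63.45
tcp_pos: [532.0, 251.9, 161.0]
tcp_rot: [-3.133, -0.191, -0.004]
wrist_force: [-0.2, 0.0, -1.4]
opening: 33.1
```

Run:
```python
from h import *
st();plan([548.7,30.4,160],6.99)
```

```text
t 63.45 pos [532.  251.9 161. ] phi 6.96 tilt 0.22 open 33.1 F [-0.2  0.  -1.4]
pos [-0.046, 0.98, 0.002] rot [-0.0004, -0.0004, -0.0001]
pos [-0.046, 0.98, 0.004] rot [-0.0, -0.0, 0.0]
pos [-0.012, 0.259, 0.001] rot [-0.0, -0.0, 0.0]
```

Request:
apply_moves([
  {"delta_pos":[-0.01,0.2,0],"delta_rot":[0,0,0],"jaw":-0.35},
  {"delta_pos":[-0.02,0.45,0],"delta_rot":[0,0,0],"jaw":-0.35},
  {"delta_pos":[-0.03,0.7,0],"delta_rot":[0,0,0],"jaw":-0.35},
  {"delta_pos":[-0.046,0.98,0],"delta_rot":[0,0,0],"jaw":-0.35},
  {"delta_pos":[-0.046,0.98,0],"delta_rot":[0,0,0],"jaw":-0.35},
])

```text
clock: 63.95
tcp_pos: [538.3, 148.9, 158.2]
tcp_rot: [3.136, 0.182, -0.002]
wrist_force: [-0.2, -0.2, -1.7]
opening: 32.8
```

Request:
apply_moves([
  {"delta_pos":[-0.01,0.2,0],"delta_rot":[0,0,0],"jaw":-0.35},
  {"delta_pos":[-0.02,0.45,0],"delta_rot":[0,0,0],"jaw":-0.35},
  {"delta_pos":[-0.03,0.7,0],"delta_rot":[0,0,0],"jaw":-0.35},
  {"delta_pos":[-0.046,0.98,0],"delta_rot":[0,0,0],"jaw":-0.35},
  {"delta_pos":[-0.046,0.98,0],"delta_rot":[0,0,0],"jaw":-0.35},
])

```text
clock: 64.45
tcp_pos: [545.5, 51.9, 158.2]
tcp_rot: [3.136, 0.183, -0.001]
wrist_force: [-0.1, -0.5, -0.8]
opening: 33.0
```

Request:
apply_moves([
  {"delta_pos":[-0.01,0.15,0],"delta_rot":[0,0,0],"jaw":-0.35},
  {"delta_pos":[-0.012,0.255,0],"delta_rot":[0,0,0],"jaw":-0.35},
  {"delta_pos":[-0.012,0.255,0],"delta_rot":[0,0,0],"jaw":-0.35},
  {"delta_pos":[-0.012,0.255,0],"delta_rot":[0,0,0],"jaw":-0.35},
  {"delta_pos":[-0.012,0.255,0],"delta_rot":[0,0,0],"jaw":-0.35},
])

```text
clock: 64.95
tcp_pos: [547.6, 31.4, 158.1]
tcp_rot: [-3.134, -0.193, 0.001]
wrist_force: [-0.1, -0.6, -0.4]
opening: 32.7
```

Run:
```python
from h import *
st();plan([548.7,30.4,90],6.99)
```

```text
t 64.95 pos [547.6  31.4 158.1] phi 7.03 tilt 0.09 open 32.7 F [-0.1 -0.6 -0.4]
pos [0.01, 0.012, 0.681] rot [-0.0003, 0.0001, 0.0001]
```

Request:
apply_moves([
  {"delta_pos":[0.01,0.012,0.1],"delta_rot":[0,0,0],"jaw":-0.35},
  {"delta_pos":[0.01,0.012,0.25],"delta_rot":[0,0,0],"jaw":-0.35},
  {"delta_pos":[0.01,0.012,0.4],"delta_rot":[0,0,0],"jaw":-0.35},
  {"delta_pos":[0.01,0.012,0.55],"delta_rot":[0,0,0],"jaw":-0.35},
  {"delta_pos":[0.01,0.012,0.65],"delta_rot":[0,0,0],"jaw":-0.35},
])

```text
clock: 65.45
tcp_pos: [547.8, 29.5, 91.1]
tcp_rot: [-3.135, -0.191, 0.004]
wrist_force: [-0.1, -0.6, -1.5]
opening: 33.0
```

Request:
apply_moves([
  {"delta_pos":[0,0,0.02],"delta_rot":[0,0,0],"jaw":-0.35},
  {"delta_pos":[0,0,0.03],"delta_rot":[0,0,0],"jaw":-0.35},
  {"delta_pos":[0,0,0.03],"delta_rot":[0,0,0],"jaw":-0.35},
  {"delta_pos":[0,0,0.03],"delta_rot":[0,0,0],"jaw":-0.35},
  {"delta_pos":[0,0,0.03],"delta_rot":[0,0,0],"jaw":-0.35},
])

```text
clock: 65.95
tcp_pos: [549.1, 29.6, 90.7]
tcp_rot: [-3.134, -0.191, -0.001]
wrist_force: [-0.1, -1.2, -0.9]
opening: 32.9
```

Run:
```python
from h import *
st();plan([548.7,30.4,79],6.99)
```

```text
t 65.95 pos [549.1  29.6  90.7] phi 6.98 tilt 0.09 open 32.9 F [-0.1 -1.2 -0.9]
pos [-0.003, -0.008, 0.117] rot [-0.0002, -0.0001, -0.0]
```

Request:
apply_moves([
  {"delta_pos":[-0.004,-0.008,0.03],"delta_rot":[0,0,0],"jaw":-0.35},
  {"delta_pos":[-0.004,-0.008,0.06],"delta_rot":[0,0,0],"jaw":-0.35},
  {"delta_pos":[-0.004,-0.008,0.085],"delta_rot":[0,0,0],"jaw":-0.35},
  {"delta_pos":[-0.004,-0.008,0.1],"delta_rot":[0,0,0],"jaw":-0.35},
  {"delta_pos":[-0.004,-0.008,0.1],"delta_rot":[0,0,0],"jaw":-0.35},
])

```text
clock: 66.45
tcp_pos: [548.1, 30.2, 79.9]
tcp_rot: [-3.135, -0.191, 0.001]
wrist_force: [-0.4, 0.9, -0.8]
opening: 33.1
```

Request:
apply_moves([
  {"delta_pos":[0,0,0.005],"delta_rot":[0,0,0],"jaw":-0.35},
  {"delta_pos":[0,0,0.01],"delta_rot":[0,0,0],"jaw":-0.35},
  {"delta_pos":[0,0,0.015],"delta_rot":[0,0,0],"jaw":-0.35},
  {"delta_pos":[0,0,0.015],"delta_rot":[0,0,0],"jaw":-0.35},
  {"delta_pos":[0,0,0.015],"delta_rot":[0,0,0],"jaw":-0.35},
])

```text
clock: 66.95
tcp_pos: [548.3, 30.3, 78.8]
tcp_rot: [-3.135, -0.191, 0.0]
wrist_force: [-0.1, 0.4, -1.3]
opening: 33.0
```

Request:
apply_moves([
  {"delta_pos":[0.003,0,0.004],"delta_rot":[0,0,0],"jaw":-0.35},
  {"delta_pos":[0.003,0,0.008],"delta_rot":[0,0,0],"jaw":-0.35},
  {"delta_pos":[0.003,0,0.01],"delta_rot":[0,0,0],"jaw":-0.35},
  {"delta_pos":[0.003,0,0.01],"delta_rot":[0,0,0],"jaw":-0.35},
  {"delta_pos":[0.003,0,0.01],"delta_rot":[0,0,0],"jaw":-0.35},
])

```text
clock: 67.45
tcp_pos: [548.5, 30.4, 78.6]
tcp_rot: [-3.134, -0.191, 0.001]
wrist_force: [-4.4, 0.3, 11.1]
opening: 33.1
```

Contact at (548.5, 30.4), where it was picked up. Release and lift.

Request:
apply_moves([
  {"delta_pos":[0,0,-0.006],"delta_rot":[0,0,0],"jaw":-0.35},
  {"delta_pos":[0,0,-0.006],"delta_rot":[0,0,0],"jaw":-0.2},
  {"delta_pos":[0,0,-0.006],"delta_rot":[0,0,0],"jaw":-0.1},
  {"delta_pos":[0,0,-0.006],"delta_rot":[0,0,0],"jaw":0.05},
  {"delta_pos":[0,0,-0.006],"delta_rot":[0,0,0],"jaw":0.1},
])

```text
clock: 67.95
tcp_pos: [548.6, 30.3, 78.3]
tcp_rot: [-3.135, -0.191, 0.001]
wrist_force: [-0.3, -0.7, 0.4]
opening: 46.9
```

Request:
apply_moves([
  {"delta_pos":[0,0,-0.15],"delta_rot":[0,0,0],"jaw":0.1},
  {"delta_pos":[0,0,-0.35],"delta_rot":[0,0,0],"jaw":0.1},
  {"delta_pos":[0,0,-0.6],"delta_rot":[0,0,0],"jaw":0.1},
  {"delta_pos":[0,0,-0.8],"delta_rot":[0,0,0],"jaw":0.1},
  {"delta_pos":[0,0,-0.85],"delta_rot":[0,0,0],"jaw":0.1},
])

```text
clock: 68.45
tcp_pos: [550.0, 30.0, 166.3]
tcp_rot: [-3.134, -0.19, -0.006]
wrist_force: [0.9, -0.2, -0.0]
opening: 47.2
```

Run:
```python
from h import *
st();plan([543.4,329.9,165],6.99)
```

```text
t 68.45 pos [550.   30.  166.3] phi 6.95 tilt 0.25 open 47.2 F [ 0.9 -0.2 -0. ]
pos [0.098, -0.98, 0.007] rot [-0.0003, -0.0006, -0.0001]
pos [0.098, -0.98, 0.004] rot [0.0, -0.0, -0.0]
pos [0.098, -0.98, 0.004] rot [0.0, -0.0, -0.0]
pos [0.005, -0.045, 0.0] rot [0.0, -0.0, -0.0]
```

Request:
apply_moves([
  {"delta_pos":[0.03,-0.3,0],"delta_rot":[0,0,0],"jaw":0.1},
  {"delta_pos":[0.065,-0.65,0],"delta_rot":[0,0,0],"jaw":0.1},
  {"delta_pos":[0.098,-0.99,0],"delta_rot":[0,0,0],"jaw":0.1},
  {"delta_pos":[0.098,-0.99,0],"delta_rot":[0,0,0],"jaw":0.1},
  {"delta_pos":[0.098,-0.99,0],"delta_rot":[0,0,0],"jaw":0.1},
])

```text
clock: 68.95
tcp_pos: [545.9, 130.4, 163.2]
tcp_rot: [-3.135, -0.195, 0.001]
wrist_force: [0.0, -0.2, 0.2]
opening: 47.4
```

Request:
apply_moves([
  {"delta_pos":[0.03,-0.3,0],"delta_rot":[0,0,0],"jaw":0.1},
  {"delta_pos":[0.065,-0.65,0],"delta_rot":[0,0,0],"jaw":0.1},
  {"delta_pos":[0.098,-0.99,0],"delta_rot":[0,0,0],"jaw":0.1},
  {"delta_pos":[0.098,-0.99,0],"delta_rot":[0,0,0],"jaw":0.1},
  {"delta_pos":[0.098,-0.99,0],"delta_rot":[0,0,0],"jaw":0.1},
])

```text
clock: 69.45
tcp_pos: [544.0, 228.2, 163.4]
tcp_rot: [-3.136, -0.191, 0.001]
wrist_force: [-0.5, -0.5, 0.6]
opening: 47.3
```

Request:
apply_moves([
  {"delta_pos":[0.03,-0.3,0],"delta_rot":[0,0,0],"jaw":0.1},
  {"delta_pos":[0.065,-0.65,0],"delta_rot":[0,0,0],"jaw":0.1},
  {"delta_pos":[0.098,-1.0,0],"delta_rot":[0,0,0],"jaw":0.1},
  {"delta_pos":[0.098,-1.0,0],"delta_rot":[0,0,0],"jaw":0.1},
  {"delta_pos":[0.098,-1.0,0],"delta_rot":[0,0,0],"jaw":0.1},
])

```text
clock: 69.95
tcp_pos: [542.1, 327.9, 163.5]
tcp_rot: [3.136, 0.189, -0.0]
wrist_force: [0.6, -0.9, -0.3]
opening: 46.9
```

Run:
```python
from h import *
st();plan([543.4,329.9,85],6.99)
```

```text
t 69.95 pos [542.1 327.9 163.5] phi 6.92 tilt 0.02 open 46.9 F [ 0.6 -0.9 -0.3]
pos [0.016, -0.018, 0.785] rot [0.0, 0.0, -0.0002]
```

Request:
apply_moves([
  {"delta_pos":[0.014,-0.018,0.1],"delta_rot":[0,0,-0.0002],"jaw":0.1},
  {"delta_pos":[0.014,-0.018,0.25],"delta_rot":[0,0,-0.0002],"jaw":0.1},
  {"delta_pos":[0.014,-0.018,0.45],"delta_rot":[0,0,-0.0002],"jaw":0.1},
  {"delta_pos":[0.014,-0.018,0.65],"delta_rot":[0,0,-0.0002],"jaw":0.1},
  {"delta_pos":[0.014,-0.018,0.78],"delta_rot":[0,0,-0.0002],"jaw":0.1},
])

```text
clock: 70.45
tcp_pos: [542.0, 329.9, 83.2]
tcp_rot: [3.135, 0.191, -0.004]
wrist_force: [-0.1, 0.4, -0.8]
opening: 47.2
```

Request:
apply_moves([
  {"delta_pos":[0,0,0],"delta_rot":[0,0,0],"jaw":0.1},
  {"delta_pos":[0,0,0],"delta_rot":[0,0,0],"jaw":0.1},
  {"delta_pos":[0,0,0],"delta_rot":[0,0,0],"jaw":0.1},
  {"delta_pos":[0,0,0],"delta_rot":[0,0,0],"jaw":0.1},
  {"delta_pos":[0,0,0],"delta_rot":[0,0,0],"jaw":0.1},
])

```text
clock: 70.95
tcp_pos: [543.0, 331.9, 86.4]
tcp_rot: [-3.134, -0.193, -0.001]
wrist_force: [-0.8, 0.2, -0.5]
opening: 46.7
```

Run:
```python
from h import *
st();plan([543.4,329.9,78.7],6.99)
```

```text
t 70.95 pos [543.  331.9  86.4] phi 7.06 tilt 0.12 open 46.7 F [-0.8  0.2 -0.5]
pos [0.001, 0.02, 0.077] rot [-0.0003, -0.0001, 0.0002]
```

Request:
apply_moves([
  {"delta_pos":[0.002,0.02,0.04],"delta_rot":[0,0,0.0002],"jaw":0.1},
  {"delta_pos":[0.002,0.02,0.075],"delta_rot":[0,0,0.0002],"jaw":0.1},
  {"delta_pos":[0.002,0.02,0.075],"delta_rot":[0,0,0.0002],"jaw":0.1},
  {"delta_pos":[0.002,0.02,0.075],"delta_rot":[0,0,0.0002],"jaw":0.1},
  {"delta_pos":[0.002,0.02,0.075],"delta_rot":[0,0,0.0002],"jaw":0.1},
])

```text
clock: 71.45
tcp_pos: [543.2, 329.7, 78.2]
tcp_rot: [-3.135, -0.191, 0.0]
wrist_force: [0.0, -0.1, -0.8]
opening: 46.9
```

Run:
```python
from h import *
st();plan([543.4,329.9,78.7],6.99)
```

```text
t 71.45 pos [543.2 329.7  78.2] phi 6.98 tilt 0.07 open 46.9 F [ 0.  -0.1 -0.8]
pos [0.002, -0.001, -0.005] rot [-0.0002, 0.0, -0.0]
```

Request:
apply_moves([
  {"delta_pos":[0,0,0],"delta_rot":[0,0,0],"jaw":0.0},
  {"delta_pos":[0,0,0],"delta_rot":[0,0,0],"jaw":-0.1},
  {"delta_pos":[0,0,0],"delta_rot":[0,0,0],"jaw":-0.2},
  {"delta_pos":[0,0,0],"delta_rot":[0,0,0],"jaw":-0.3},
  {"delta_pos":[0,0,0],"delta_rot":[0,0,0],"jaw":-0.35},
])

```text
clock: 71.95
tcp_pos: [543.5, 329.8, 78.5]
tcp_rot: [-3.134, -0.191, -0.001]
wrist_force: [0.3, 0.2, 2.5]
opening: 32.9
```

Request:
apply_moves([
  {"delta_pos":[0,0,-0.1],"delta_rot":[0,0,0],"jaw":-0.35},
  {"delta_pos":[0,0,-0.3],"delta_rot":[0,0,0],"jaw":-0.35},
  {"delta_pos":[0,0,-0.55],"delta_rot":[0,0,0],"jaw":-0.35},
  {"delta_pos":[0,0,-0.8],"delta_rot":[0,0,0],"jaw":-0.35},
  {"delta_pos":[0,0,-1.0],"delta_rot":[0,0,0],"jaw":-0.35},
])

```text
clock: 72.45
tcp_pos: [543.3, 329.5, 180.1]
tcp_rot: [-3.134, -0.191, -0.0]
wrist_force: [0.7, -1.2, -0.6]
opening: 32.9
```

Request:
apply_moves([
  {"delta_pos":[0,0,-0.15],"delta_rot":[0,0,0],"jaw":-0.35},
  {"delta_pos":[0,0,-0.3],"delta_rot":[0,0,0],"jaw":-0.35},
  {"delta_pos":[0,0,-0.45],"delta_rot":[0,0,0],"jaw":-0.35},
  {"delta_pos":[0,0,-0.5],"delta_rot":[0,0,0],"jaw":-0.35},
  {"delta_pos":[0,0,-0.5],"delta_rot":[0,0,0],"jaw":-0.35},
])

```text
clock: 72.95
tcp_pos: [543.4, 329.7, 228.8]
tcp_rot: [-3.134, -0.191, -0.001]
wrist_force: [0.3, -1.0, -1.4]
opening: 32.9
```

Run:
```python
from h import *
st();plan([557.5,-37.3,225],6.99)
```

```text
t 72.95 pos [543.4 329.7 228.8] phi 6.98 tilt 0.10 open 32.9 F [ 0.3 -1.  -1.4]
pos [-0.082, 0.98, 0.008] rot [-0.0003, -0.0001, -0.0]
pos [-0.082, 0.98, 0.01] rot [0.0, 0.0, -0.0]
pos [-0.082, 0.98, 0.011] rot [0.0, 0.0, -0.0]
pos [-0.06, 0.72, 0.008] rot [0.0, 0.0, -0.0]
```

Request:
apply_moves([
  {"delta_pos":[-0.02,0.2,0],"delta_rot":[0,0,0],"jaw":-0.35},
  {"delta_pos":[-0.04,0.45,0],"delta_rot":[0,0,0],"jaw":-0.35},
  {"delta_pos":[-0.06,0.7,0],"delta_rot":[0,0,0],"jaw":-0.35},
  {"delta_pos":[-0.082,0.98,0],"delta_rot":[0,0,0],"jaw":-0.35},
  {"delta_pos":[-0.082,0.98,0],"delta_rot":[0,0,0],"jaw":-0.35},
])

```text
clock: 73.45
tcp_pos: [547.2, 224.8, 227.7]
tcp_rot: [3.135, 0.18, -0.002]
wrist_force: [0.4, -0.9, -1.1]
opening: 33.3
```

Request:
apply_moves([
  {"delta_pos":[-0.02,0.2,0],"delta_rot":[0,0,0],"jaw":-0.35},
  {"delta_pos":[-0.04,0.45,0],"delta_rot":[0,0,0],"jaw":-0.35},
  {"delta_pos":[-0.06,0.7,0],"delta_rot":[0,0,0],"jaw":-0.35},
  {"delta_pos":[-0.082,0.98,0],"delta_rot":[0,0,0],"jaw":-0.35},
  {"delta_pos":[-0.082,0.98,0],"delta_rot":[0,0,0],"jaw":-0.35},
])

```text
clock: 73.95
tcp_pos: [550.6, 127.1, 227.9]
tcp_rot: [3.135, 0.182, -0.001]
wrist_force: [0.2, -0.2, -1.1]
opening: 33.3
```

Request:
apply_moves([
  {"delta_pos":[-0.02,0.2,0],"delta_rot":[0,0,0],"jaw":-0.35},
  {"delta_pos":[-0.04,0.45,0],"delta_rot":[0,0,0],"jaw":-0.35},
  {"delta_pos":[-0.06,0.7,0],"delta_rot":[0,0,0],"jaw":-0.35},
  {"delta_pos":[-0.082,0.98,0],"delta_rot":[0,0,0],"jaw":-0.35},
  {"delta_pos":[-0.082,0.98,0],"delta_rot":[0,0,0],"jaw":-0.35},
])

```text
clock: 74.45
tcp_pos: [554.0, 29.8, 227.8]
tcp_rot: [3.136, 0.183, -0.001]
wrist_force: [0.7, 0.0, -1.0]
opening: 33.1
```

Request:
apply_moves([
  {"delta_pos":[-0.02,0.2,0],"delta_rot":[0,0,0],"jaw":-0.35},
  {"delta_pos":[-0.04,0.45,0],"delta_rot":[0,0,0],"jaw":-0.35},
  {"delta_pos":[-0.055,0.68,0],"delta_rot":[0,0,0],"jaw":-0.35},
  {"delta_pos":[-0.06,0.72,0],"delta_rot":[0,0,0],"jaw":-0.35},
  {"delta_pos":[-0.06,0.72,0],"delta_rot":[0,0,0],"jaw":-0.35},
])

```text
clock: 74.95
tcp_pos: [557.0, -37.7, 227.4]
tcp_rot: [-3.134, -0.189, 0.001]
wrist_force: [-0.3, 0.7, -1.5]
opening: 33.0
```

Run:
```python
from h import *
st();plan([557.5,-37.3,130],6.99)
```

```text
t 74.95 pos [557.  -37.7 227.4] phi 6.92 tilt 0.10 open 33.0 F [-0.3  0.7 -1.5]
pos [0.006, -0.002, 0.974] rot [-0.0002, 0.0001, -0.0002]
```

Request:
apply_moves([
  {"delta_pos":[0.005,-0.002,0.15],"delta_rot":[0,0,0],"jaw":-0.35},
  {"delta_pos":[0.005,-0.002,0.4],"delta_rot":[0,0,0],"jaw":-0.35},
  {"delta_pos":[0.005,-0.002,0.65],"delta_rot":[0,0,0],"jaw":-0.35},
  {"delta_pos":[0.005,-0.002,0.85],"delta_rot":[0,0,0],"jaw":-0.35},
  {"delta_pos":[0.005,-0.002,1.0],"delta_rot":[0,0,0],"jaw":-0.35},
])

```text
clock: 75.45
tcp_pos: [556.7, -35.4, 125.2]
tcp_rot: [-3.134, -0.194, 0.005]
wrist_force: [-0.1, -0.7, -1.3]
opening: 33.5
```

Request:
apply_moves([
  {"delta_pos":[0,0,0.1],"delta_rot":[0,0,0],"jaw":-0.35},
  {"delta_pos":[0,0,0.2],"delta_rot":[0,0,0],"jaw":-0.35},
  {"delta_pos":[0,0,0.28],"delta_rot":[0,0,0],"jaw":-0.35},
  {"delta_pos":[0,0,0.34],"delta_rot":[0,0,0],"jaw":-0.35},
  {"delta_pos":[0,0,0.37],"delta_rot":[0,0,0],"jaw":-0.35},
])

```text
clock: 75.95
tcp_pos: [557.8, -37.1, 90.4]
tcp_rot: [-3.135, -0.191, 0.0]
wrist_force: [-0.0, 0.8, -1.8]
opening: 32.9
```

Request:
apply_moves([
  {"delta_pos":[0,0,0],"delta_rot":[0,0,0],"jaw":-0.35},
  {"delta_pos":[0,0,0],"delta_rot":[0,0,0],"jaw":-0.35},
  {"delta_pos":[0,0,0],"delta_rot":[0,0,0],"jaw":-0.35},
  {"delta_pos":[0,0,0],"delta_rot":[0,0,0],"jaw":-0.35},
  {"delta_pos":[0,0,0],"delta_rot":[0,0,0],"jaw":-0.35},
])

```text
clock: 76.45
tcp_pos: [557.9, -37.0, 91.0]
tcp_rot: [-3.134, -0.191, -0.0]
wrist_force: [-0.3, -1.0, -2.5]
opening: 33.1
```

Run:
```python
from h import *
st();plan([557.5,-37.3,79],6.99)
```

```text
t 76.45 pos [557.9 -37.   91. ] phi 6.98 tilt 0.08 open 33.1 F [-0.3 -1.  -2.5]
pos [-0.004, 0.003, 0.12] rot [-0.0002, -0.0, -0.0]
```

Request:
apply_moves([
  {"delta_pos":[-0.003,0.003,0.03],"delta_rot":[0,0,0],"jaw":-0.35},
  {"delta_pos":[-0.003,0.003,0.06],"delta_rot":[0,0,0],"jaw":-0.35},
  {"delta_pos":[-0.003,0.003,0.085],"delta_rot":[0,0,0],"jaw":-0.35},
  {"delta_pos":[-0.003,0.003,0.105],"delta_rot":[0,0,0],"jaw":-0.35},
  {"delta_pos":[-0.003,0.003,0.11],"delta_rot":[0,0,0],"jaw":-0.35},
])

```text
clock: 76.95
tcp_pos: [557.2, -37.4, 79.4]
tcp_rot: [-3.135, -0.191, 0.002]
wrist_force: [-0.3, 0.1, -1.0]
opening: 32.9
```

Request:
apply_moves([
  {"delta_pos":[0,0,0.005],"delta_rot":[0,0,0],"jaw":-0.35},
  {"delta_pos":[0,0,0.01],"delta_rot":[0,0,0],"jaw":-0.35},
  {"delta_pos":[0,0,0.015],"delta_rot":[0,0,0],"jaw":-0.35},
  {"delta_pos":[0,0,0.018],"delta_rot":[0,0,0],"jaw":-0.35},
  {"delta_pos":[0,0,0.018],"delta_rot":[0,0,0],"jaw":-0.35},
])

```text
clock: 77.45
tcp_pos: [557.6, -37.3, 78.4]
tcp_rot: [-3.134, -0.191, -0.0]
wrist_force: [-1.0, 1.1, 4.6]
opening: 32.4
```

Contact at (557.6, −37.3), the pick-up spot. Release, lift, and retreat a little for a last look.

Request:
apply_moves([
  {"delta_pos":[0,0,0],"delta_rot":[0,0,0],"jaw":-0.25},
  {"delta_pos":[0,0,0],"delta_rot":[0,0,0],"jaw":-0.15},
  {"delta_pos":[0,0,0],"delta_rot":[0,0,0],"jaw":-0.05},
  {"delta_pos":[0,0,0],"delta_rot":[0,0,0],"jaw":0.05},
  {"delta_pos":[0,0,0],"delta_rot":[0,0,0],"jaw":0.1},
])

```text
clock: 77.95
tcp_pos: [557.5, -37.4, 77.8]
tcp_rot: [-3.135, -0.191, 0.001]
wrist_force: [0.2, -0.9, 0.1]
opening: 47.1
```

Request:
apply_moves([
  {"delta_pos":[0,0,-0.15],"delta_rot":[0,0,0],"jaw":0.1},
  {"delta_pos":[0,0,-0.35],"delta_rot":[0,0,0],"jaw":0.1},
  {"delta_pos":[0,0,-0.6],"delta_rot":[0,0,0],"jaw":0.1},
  {"delta_pos":[0,0,-0.85],"delta_rot":[0,0,0],"jaw":0.1},
  {"delta_pos":[0,0,-1.0],"delta_rot":[0,0,0],"jaw":0.1},
])

```text
clock: 78.45
tcp_pos: [558.3, -37.9, 180.7]
tcp_rot: [-3.135, -0.19, -0.004]
wrist_force: [-0.1, -0.0, 0.6]
opening: 47.0
```

Request:
apply_moves([
  {"delta_pos":[0,0,-0.3],"delta_rot":[0,0,0],"jaw":0.1},
  {"delta_pos":[-0.3,0,-0.6],"delta_rot":[0,0,0],"jaw":0.1},
  {"delta_pos":[-0.6,0,-0.95],"delta_rot":[0,0,0],"jaw":0.1},
  {"delta_pos":[-0.95,0,-0.95],"delta_rot":[0,0,0],"jaw":0.1},
  {"delta_pos":[-0.95,0,-0.95],"delta_rot":[0,0,0],"jaw":0.1},
])

```text
clock: 78.95
tcp_pos: [460.0, -50.4, 273.9]
tcp_rot: [-3.131, -0.188, -0.0]
wrist_force: [-0.2, -0.2, 0.1]
opening: 47.0
```

Request:
apply_moves([
  {"delta_pos":[-0.3,0,0],"delta_rot":[0,0,0],"jaw":0.1},
  {"delta_pos":[-0.6,0,0],"delta_rot":[0,0,0],"jaw":0.1},
  {"delta_pos":[-0.9,0,0],"delta_rot":[0,0,0],"jaw":0.1},
  {"delta_pos":[-0.9,0,0],"delta_rot":[0,0,0],"jaw":0.1},
  {"delta_pos":[-0.9,0,0],"delta_rot":[0,0,0],"jaw":0.1},
])

```text
clock: 79.45
tcp_pos: [374.3, -59.9, 273.4]
tcp_rot: [-3.133, -0.191, -0.002]
wrist_force: [0.5, 0.6, 0.3]
opening: 47.0
```

Run:
```python
from h import *
np.set_printoptions(precision=1,suppress=True)
st()
p,d,K,T=snap('top','tF');s=snap('side','sF'); C=cloud(d,K,T)
m=(C[:,:,2]>110)&(C[:,:,2]<125)&(abs(C[:,:,0]-550)<60)&(abs(C[:,:,1])<80)
n,l,st_,c=cv2.connectedComponentsWithStats(m.astype(np.uint8))
for i in range(1,n):
  if st_[i,4]>15: q=C[l==i]; print(c[i],len(q),q.mean(0))
cv2.imwrite('pics/tFc.png',cv2.resize(p[140:240,255:415,::-1],None,fx=5,fy=5,interpolation=cv2.INTER_CUBIC))
# change check vs start
a=load('top0')[0].astype(int); df=(abs(a-p.astype(int)).max(-1)>60).astype(np.uint8)
n,l,s2,c=cv2.connectedComponentsWithStats(df)
print([(s2[i].tolist()) for i in range(1,n) if s2[i,4]>12])
```

```text
t 79.45 pos [374.3 -59.9 273.4] phi 6.99 tilt 0.18 open 47.0 F [0.5 0.6 0.3]
[326.6 198.3] 208 [556.2 -38.1 116.3]
[290.1 202.8] 204 [547.4  32.1 116.2]
[[309, 163, 18, 5, 39], [283, 167, 16, 4, 39], [282, 180, 48, 8, 148], [304, 186, 25, 5, 60], [283, 189, 19, 5, 48], [430, 221, 56, 8, 254], [317, 250, 159, 150, 18936], [312, 285, 10, 13, 90], [311, 298, 20, 75, 745]]
```

View pics/tF.png

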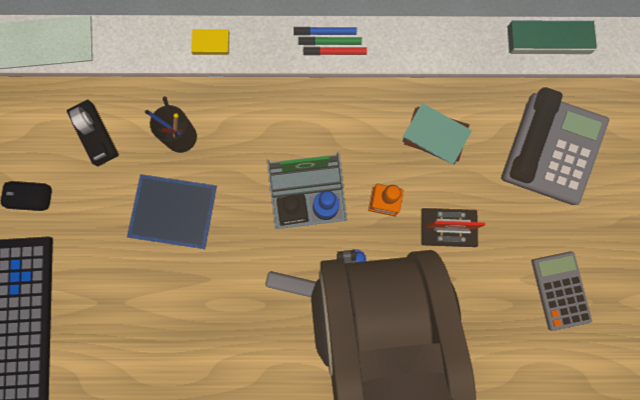

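View pics/sF.png

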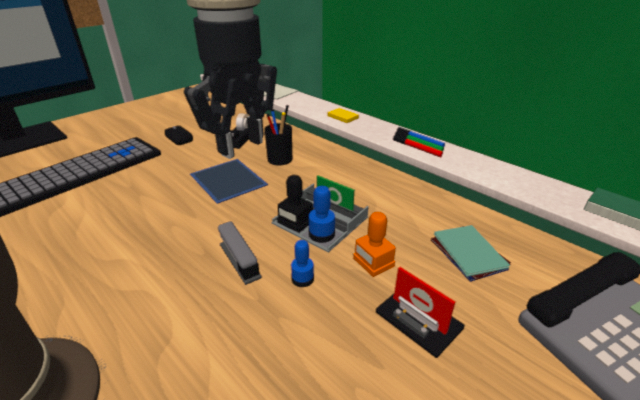

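View pics/tFc.png

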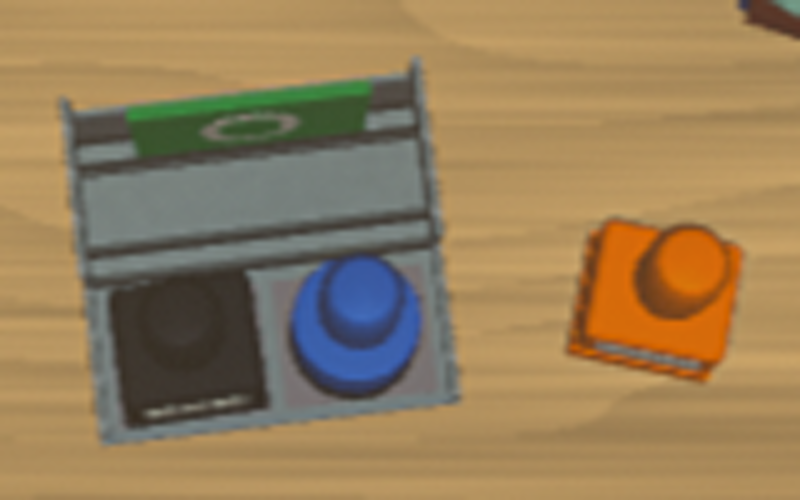

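The final top and side views show everything in place. Stamp handles read (556.2,−38.1) and (547.4,32.1), against (556.3,−38.5) and (547.6,31.7) at the start. Nothing else has changed apart from the plates. I hand in.

```bash
python3 -c "
from workcell import *
print(hand_in())"
```

```text
the job is handed in; nothing more can be done
None
```

I finished the job and handed it in at about 80 s on the robot's clock. Both stamps went onto the mat first. The green plate then went into the rear slot, the red plate was pressed into the clip, and both stamps were put back.

**What went wrong:** on the first try at pressing the red plate in, it slipped in the gripper. The grip was too shallow and I had raised it to 110 N. It never fell. I set it back in the organiser's front slot, gripped it deeper at 60 N and pressed it in without slipping.

**Last checks:**
- **Red plate:** it hit the clip's stop at the predicted height, with the last press reaching about 24 N. In both fixed cameras it matches green's starting outline within a pixel, perhaps 1 mm off along y. One wrist reading, taken while the arm was moving, put it 7–8 mm off along y and 5 mm too high. I went by the fixed cameras instead.
- **Green plate:** it stands in the rear slot. A moving wrist frame read it about 1.5 mm off its release point.
- **Stamps:** both stand upright, within about 0.5 mm of where they started.
- **Everything else:** the pen pot, booklets and orange stamp look unchanged in the top view. The arm partly hid the stapler and the small blue stamp there, but both look in place in the side view.

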